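Load sample tubes into the bench drying chamber

ROBOT

A 6-joint arm with a two-finger parallel gripper is mounted at the origin on the work surface; the furniture and walls round the work are solid. World frame = base frame: x ahead of the robot, y to its left, z up, the work surface at z = 0. Lengths are in m, angles in rad, forces in N, time in s.
With the tool pointing down it reaches from about 0.425 to 0.95 m from the base axis. Payload 3.5 kg.
Tool frame: the origin (TCP) lies on the centre line of the jaws, within the pads' length; the fingertips stand ahead of it and the grasp point (between the pads) lies 11 mm behind it (tips_ahead is the z of the fingertips in the tool frame, in m); z points along the fingers, y is the direction in which the jaws open and shut (so a half turn about z gives the same grasp; the last joint's range is limited). The gripper opens to 85 mm and grips with 20 to 120 N. Pads are 22 mm wide; open, the fingers measure 114 mm over their backs; the gripper's body (76 mm by 85 mm) begins 54 mm behind the grasp point. The pads swing forward as they close: fully open they stand 13 mm farther back than shut.
Start: joints at [-0.15, 0.286, 1.577, -0, 1.279, -0.15], TCP at [0.675, 0, 0.239] pointing down, gripper open.
Joint ranges: [-2.77, 2.77], [-0.9, 2.22], [0.21, 2.48], [-1.53, 4.67], [0.24, 2.81], [-2.84, 2.84]. Speed limits (rad/s): [2.79, 2.79, 3.14, 3.14, 3.14, 3.14].

INTERFACE

Orientations are given as a unit quaternion [x, y, z, w].
In Python, from plant import * gives the robot as it stands. The module is installed in compiled form; this text tells all that it offers.
- The arm moves only by the tool move_arm, never from a script. Its arguments are lists of equal length, an entry for each row: "linear": the shift along the world's x, y, z in m, a list of three; "twist": the turn, a rotation vector about the world's x, y, z in degrees, a list of three. A call has 1 to 20 rows; each row shifts and turns the pose as measured when the row begins; what a row does not reach is not made up. A row lasts 1/12 s, in which the tool goes at most 41.7 mm and 7.16 degrees, less where a joint would pass 70% of its speed; a pose out of reach is approached as far as the arm can. A call is refused whole if a number of a shift passes 0.0417 or a number of a turn 7.16, either way. A call with a gripper value outside its range is refused whole. "grip" is the opening, from 0 (shut) to 1 (fully open), set as the call begins (left out, the last holds). The fingers move at their own pace and stop on an object; "force" is the grip in N (left out, the last holds). Time passes only in rows, so rows that do not move let the fingers close. It gives the time, the measured TCP pose, the force and the opening at its end, in the units of the state.
- get_state(): the state, without advancing time (a new reading comes with each control period).
- read_camera(name): name is "scene" or "side" or "wrist"; returns a dict with "img" (400x640x3 uint8, blue, green, red), "depth" (400x640 float32, m along the optical axis (not along the pixel's ray), 0 where there is no reading), "fx", "fy", "cx", "cy" (pixels), "rvec" (rotation vector, rad) and "tvec" (3), from world to camera coordinates, as OpenCV has them. Camera axes: x right, y down, z forward; pixel columns grow to the right and rows downward; lengths in m; the calibration is good to about 2 mm. A picture is of the moment at which its call begins.
- sign_off(): hands the job in, once; it reports no verdict.
The state is a dict: "time": time; "qpos": joint angles; "dq": joint speeds; "joint_efforts": joint torques, N m; "eef_pos": TCP position; "tcp_rot": TCP orientation; "contact_force": force on the tool from outside, world axes, zero at the start; "wrist_torque": the same for the moment, N m; "opening": opening from 0.0 (shut) to 1.0 (fully open).
Only numpy, scipy, OpenCV 4.12 (cv2) and the standard library are available. Lean on these libraries where they do the work, as an engineer would, in place of code of your own. Each camera call takes 0.05 s, during which the arm holds its last target.

TASK

Swing the white drying chamber's door open past a right angle by its handle and pull the notched tray all the way out. Take every sample tube that lies on the table (not those standing in the rack) and lay it level in a notch of its own across both rails of the tray, blue cap towards the door side, then slide the tray fully home and shut the door completely. Keep the tray in while the door is not open past square, and do not shift or knock over the wash bottle.

Things in the scene. Friction and masses are not known exactly. Their poses are not given: they have to be found in the camera images.
- chamber_front (a point): Fixed low white cabinet, 215 wide x 150 deep x 100 mm high, roofed, front towards the robot (yaw varies). The point is the middle of its front edge, on the table. Axes are the chamber's: x inwards (away from the front), y to the left along the front, z up.
- door (a joint): Door angle, rad: 0 shut, up to 2.0 open, at the start shut or ajar, swinging towards the robot about a vertical hinge at the chamber's front left edge (chamber y = +107.5 mm). Stays where left (0.1 N m friction), no latch. A hollow white shell 215 wide, 50 mm thick, z = 12 to 100 mm; shut, it fills x = -50 to 0 of the chamber frame.
- door_handle (a point): Top end (z = 110 mm) of the door's handle: upright steel bar, 14 mm diameter, z = 38 to 110 mm, free above its foot arm (up to z = 50), centre 34 mm off the door's outer face. Shut, it is at x = -84, y = -185 mm from the hinge. Can be pinched from above in any yaw; the gripper need not turn with the door. Axes: the door's, equal to the chamber's when shut.
- door_hinge (a point): A point on the door's vertical hinge axis, 50 mm above the table; axes as the door.
- tray (a joint): Tray travel in m: 0 fully home, 0.13 fully out, towards the robot along the chamber's -x. Friction about 1.5 N; stays where it is left.
- tray_pull (a point): Top end (z = 90 mm) of the tray's pull: upright steel bar, 12 mm diameter, z = 24 to 90 mm, in the middle of the tray's front, free above z = 32 mm; 27 mm before the chamber's front when the tray is home (inside the hollow door when that is shut). Can be pinched from above. Axes as the chamber.
- tray_seat (a point): Moves with the tray: middle of the tray, at the height of a seated tube's axis (z = 44 mm; tray floor z = 25). Axes as the chamber. Notched rails, 8 mm thick, at x = -28 and +28 mm; four 90-degree V notches in each at y = -67.5, -22.5, 22.5, 67.5 mm; teeth 10 mm above this point. Rear lip at x = +64 mm. A tube lies with cap to -x and foot end at x = +36 to +63, best +50 mm.
- tube_1: Sample tube (may be absent): clear, blue ribbed cap, 125 mm long, body 17.6 mm diameter, cap 23.6 mm diameter on the last 14 mm, grey square anti-roll collar 25x25x8 mm 98 to 106 mm from the foot, 25 g, lying on the table at the start (axis 9 mm up at the foot, 13 mm at the cap). Origin: centre of the closed foot end; z runs along the axis towards the cap.
- tube_2: Sample tube (may be absent): clear, blue ribbed cap, 125 mm long, body 17.6 mm diameter, cap 23.6 mm diameter on the last 14 mm, grey square anti-roll collar 25x25x8 mm 98 to 106 mm from the foot, 25 g, lying on the table at the start (axis 9 mm up at the foot, 13 mm at the cap). Origin: centre of the closed foot end; z runs along the axis towards the cap.
- tube_3: Sample tube (may be absent): clear, blue ribbed cap, 125 mm long, body 17.6 mm diameter, cap 23.6 mm diameter on the last 14 mm, grey square anti-roll collar 25x25x8 mm 98 to 106 mm from the foot, 25 g, lying on the table at the start (axis 9 mm up at the foot, 13 mm at the cap). Origin: centre of the closed foot end; z runs along the axis towards the cap.
- tube_4: Sample tube (may be absent): clear, blue ribbed cap, 125 mm long, body 17.6 mm diameter, cap 23.6 mm diameter on the last 14 mm, grey square anti-roll collar 25x25x8 mm 98 to 106 mm from the foot, 25 g, lying on the table at the start (axis 9 mm up at the foot, 13 mm at the cap). Origin: centre of the closed foot end; z runs along the axis towards the cap.
- wash_bottle: Bystander: white squeeze bottle with red cap, 65x96x182 mm, standing loose; leave it alone. Origin at the centre of its underside, z up.
Things that resemble listed ones, but are neither listed nor needed, are in the scene too. What is shaped like the tube_3 but green is not meant.

How it is judged:
By the outcome, as a careful person would: the job done as asked, in the order asked, and still so for the second after the job is handed in, with the robot touching nothing.
Of tube_1, tube_2, tube_3, tube_4 only 2 to 4 are there at a start; the rules pass over those that are not, and their reading is None.
At some moment in a run one of tube_1, tube_2, tube_3, tube_4 may be knocked a few centimetres aside while the robot is not near it.
Once in a run the grip may slacken for a moment while it holds something.
It also fails if it takes over 210 s, if anything falls off the work surface, if the arm or the gripper's body presses on something with over 40 N, if the wrist force passes 120 N, or if a joint passes its speed limit or range.

## Working session

There is one attempt and no reset: what is moved stays moved. The work goes in short steps, Python scripts to look and compute and a tool call to move; the robot and the scene stay as the last step left them, time stands still between calls to the robot, and variables do not carry over. Pictures are saved under pics/ and viewed, and the job is handed in when it is done.

Besides the shell and the picture viewer there is one more tool, called after "Call:" as a command line: name --argument value ..., lists and objects as JSON in quotes. move_arm: Moves the arm, as the interface text tells. Its arguments: {"type":"object","properties":{"linear":{"type":"array","items":{"type":"array","items":{"type":"number"}}},"twist":{"type":"array","items":{"type":"array","items":{"type":"number"}}},"grip":{"type":"number"},"force":{"type":"number"}},"required":["linear","twist"]}

```bash
ls; mkdir -p pics
cat > h.py <<'E'
from plant import *
import numpy as np, cv2
def cam(n,save=None):
    c=read_camera(n); R,_=cv2.Rodrigues(np.array(c["rvec"],float)); c["R"]=R; c["t"]=np.array(c["tvec"],float).reshape(3)
    if save: cv2.imwrite("pics/"+save+".png",c["img"]); np.savez("pics/"+save+".npz",**{k:c[k] for k in("img","depth","R","t","fx","fy","cx","cy")})
    return c
def load(s):
    z=np.load("pics/"+s+".npz"); return {k:z[k] for k in z}
def xyz(c,u,v,d=None):
    if d is None:
        p=c["depth"][max(0,int(v)-1):int(v)+2,max(0,int(u)-1):int(u)+2]; p=p[p>0]; d=np.median(p) if len(p) else np.nan
    q=np.array([(u-c["cx"])/c["fx"]*d,(v-c["cy"])/c["fy"]*d,d]); return c["R"].T@(q-c["t"])
def atz(c,u,v,z):
    r=c["R"].T@np.array([(u-c["cx"])/c["fx"],(v-c["cy"])/c["fy"],1.]); o=-c["R"].T@c["t"]; return o+r*(z-o[2])/r[2]
def proj(c,p):
    q=c["R"]@np.array(p,float)+c["t"]; return np.array([q[0]/q[2]*c["fx"]+c["cx"],q[1]/q[2]*c["fy"]+c["cy"]])
def cloud(c):
    v,u=np.mgrid[0:400,0:640]; d=c["depth"]; q=np.stack([(u-c["cx"])/c["fx"]*d,(v-c["cy"])/c["fy"]*d,d],-1); P=(q-c["t"])@c["R"]; P[d<=0]=np.nan; return P
def crop(s,u0,v0,u1,v1,k,name):
    im=cv2.imread("pics/"+s+".png")[v0:v1,u0:u1]; cv2.imwrite("pics/"+name+".png",cv2.resize(im,None,fx=k,fy=k,interpolation=cv2.INTER_CUBIC))
E
python3 - <<'E'
from h import *
s=get_state(); print(s)
for n in("scene","side","wrist"):
    c=cam(n,n+"0"); print(n,-c["R"].T@c["t"],c["R"][2],c["fx"])
E
```

```text
pics
{'time': 0.0, 'qpos': array([-1.49938298e-01,  2.87190384e-01,  1.57816992e+00,  3.95030964e-05,
        1.27857709e+00, -1.50003557e-01]), 'dq': array([ 0.00173158,  0.00019397,  0.00027766,  0.00212137, -0.00082847,
       -0.00110607]), 'joint_efforts': array([-1.79628755e-04, -4.05981302e+01, -2.92628127e+01, -1.54224781e-04,
        5.81841552e-03,  3.74769741e-06]), 'eef_pos': array([6.74371423e-01, 1.75433166e-04, 2.37934498e-01]), 'tcp_rot': array([ 7.07087262e-01,  7.07125328e-01, -6.80608238e-04, -9.54764925e-04]), 'contact_force': array([ 0.17591394, -0.44883099, -0.6028789 ]), 'wrist_torque': array([ 0.00866246, -0.01373171, -0.06521726]), 'opening': 0.9964340434429027}
scene [-0.10358301 -0.67306124  0.92552539] [ 0.46894349  0.59664149 -0.65123801] 416.6610649668945
side [0.01821468 0.96618347 0.85177628] [ 0.35689903 -0.71321083 -0.6032855 ] 432.64978667249096
wrist [0.67405447 0.08021058 0.3736967 ] [-0.0024707  -0.31318006 -0.94969055] 345.21470076084256
```

View pics/scene0.png

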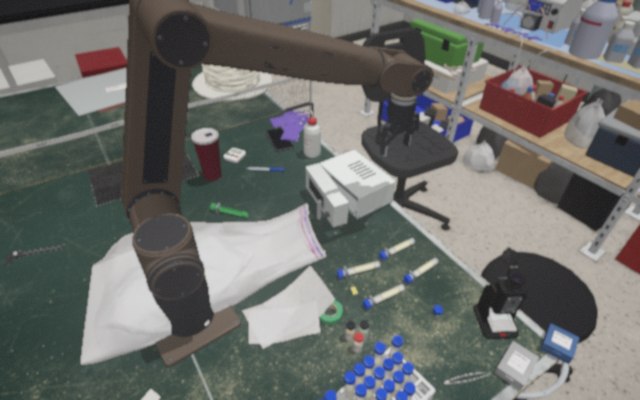

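View pics/side0.png

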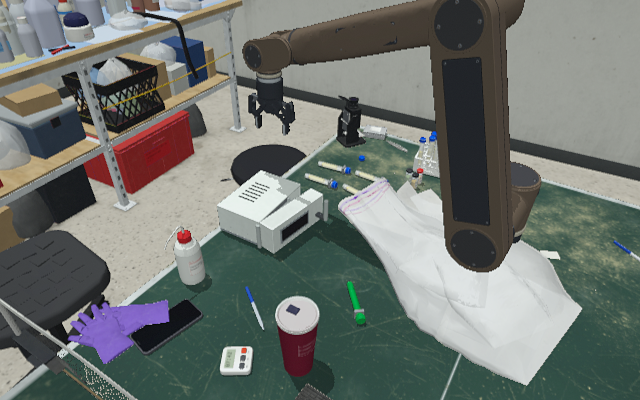

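View pics/wrist0.png

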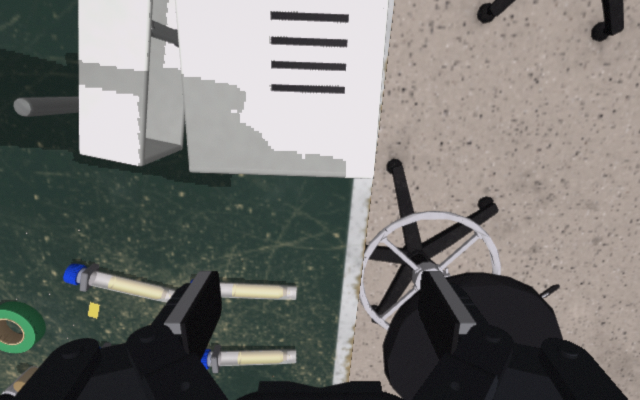

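Run:
```python
from h import *
for n in("scene0","side0","wrist0"):
    c=load(n); P=cloud(c)
    m=(abs(P[...,2]-0.1)<0.004)&(P[...,0]>0.35)&(P[...,0]<1.1)&(abs(P[...,1])<0.6)
    q=P[m]; print(n,len(q)); 
    if len(q)<50: continue
    I=np.zeros((500,700),np.uint8)
    # 1mm/px : col = 300 - y*1000+..., row = (1.0-x)*1000
    for x,y,_ in q:
        r=int((1.1-x)*1000/1.2);k=int((0.45-y)*1000/1.2)
        if 0<=r<500 and 0<=k<700:I[r,k]=255
    cv2.imwrite("pics/top_%s.png"%n,I)
    I=cv2.dilate(I,np.ones((5,5)))
    nn,l,s,ce=cv2.connectedComponentsWithStats(I)
    for i in range(1,nn):
        if s[i,4]>300:
            v,u=np.where(l==i); b=cv2.boxPoints(cv2.minAreaRect(np.stack([u,v],1).astype(np.float32)))
            print([(round(1.1-p[1]*.0012,3),round(.45-p[0]*.0012,3)) for p in b],s[i,4])
crop("wrist0",60,0,400,200,2,"w0a"); crop("scene0",290,130,470,330,4,"s0a"); crop("side0",160,140,400,280,3,"d0a")
```

```text
scene0 2520
[(np.float32(0.507), np.float32(0.246)), (np.float32(0.733), np.float32(0.235)), (np.float32(0.722), np.float32(0.007)), (np.float32(0.496), np.float32(0.018))] 29042
side0 3112
[(np.float32(0.508), np.float32(0.249)), (np.float32(0.733), np.float32(0.234)), (np.float32(0.718), np.float32(0.008)), (np.float32(0.493), np.float32(0.023))] 29677
[(np.float32(0.672), np.float32(0.461)), (np.float32(0.692), np.float32(0.439)), (np.float32(0.642), np.float32(0.393)), (np.float32(0.622), np.float32(0.415))] 506
wrist0 46179
[(np.float32(0.569), np.float32(0.149)), (np.float32(0.725), np.float32(0.144)), (np.float32(0.721), np.float32(0.01)), (np.float32(0.565), np.float32(0.015))] 14151
[(np.float32(0.558), np.float32(0.145)), (np.float32(0.558), np.float32(0.022)), (np.float32(0.501), np.float32(0.022)), (np.float32(0.501), np.float32(0.145))] 3938
```

View pics/s0a.png

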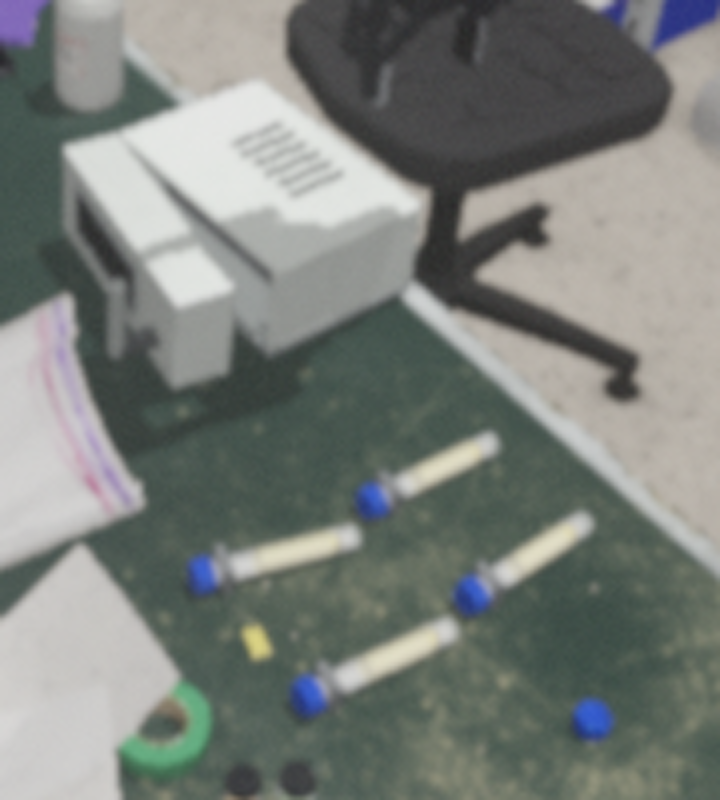

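View pics/d0a.png

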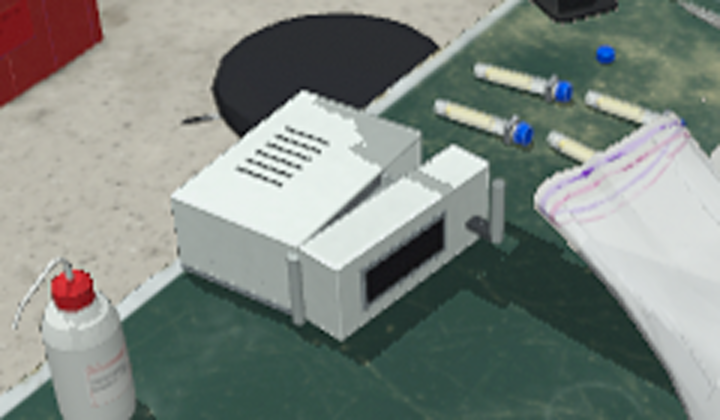

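```bash
ls pics
```

```text
d0a.png
s0a.png
scene0.npz
scene0.png
side0.npz
side0.png
top_scene0.png
top_side0.png
top_wrist0.png
w0a.png
wrist0.npz
wrist0.png
```

Run:
```python
from h import *
c=load("side0"); 
for n,a in dict(br=(305,90),fl=(303,243),bl=(172,200),fr=(420,133),dfr=(490,160),dfl=(343,270),dbr=(452,145),handle=(498,182)).items():
    u,v=160+a[0]/3,140+a[1]/3; print("side",n,atz(c,u,v,0.11 if n=='handle' else .1).round(4),xyz(c,u,v).round(3))
c=load("scene0")
for n,a in dict(br=(420,207),fl=(122,133),bl=(262,82),fr=(272,277),dfr=(175,307),dfl=(65,148),dbr=(232,285),handle=(117,283)).items():
    u,v=290+a[0]/4,130+a[1]/4; print("scene",n,atz(c,u,v,0.11 if n=='handle' else .1).round(4),xyz(c,u,v).round(3))
c=load("wrist0")
for n,a in dict(br=(372,178),bl=(392,0),fr=(189,172),frontedge=(176,0),dfr=(80,152),dbr=(140,165),handle=(23,107)).items():
    print("wrist",n,atz(c,*a,0.11 if n=='handle' else .1).round(4),xyz(c,*a).round(3))
```

```text
side br [0.7111 0.0145 0.1   ] [ 0.979 -0.353 -0.191]
side fl [0.5702 0.2286 0.1   ] [0.572 0.226 0.098]
side bl [0.7134 0.2349 0.1   ] [0.719 0.229 0.094]
side fr [0.5646 0.0248 0.1   ] [ 0.636 -0.099  0.001]
side dfr [0.4808 0.0319 0.1   ] [ 0.544 -0.097 -0.003]
side dfl [0.5184 0.2428 0.1   ] [0.523 0.236 0.093]
side dbr [0.526  0.0275 0.1   ] [ 0.595 -0.1   -0.002]
side handle [0.4515 0.0725 0.11  ] [0.454 0.067 0.106]
scene br [0.7126 0.0094 0.1   ] [0.717 0.013 0.095]
scene fl [0.5786 0.2271 0.1   ] [0.578 0.227 0.1  ]
scene bl [0.7231 0.2166 0.1   ] [0.725 0.218 0.099]
scene fr [0.5613 0.0138 0.1   ] [0.57  0.022 0.09 ]
scene dfr [0.481  0.0301 0.1   ] [0.484 0.034 0.095]
scene dfl [0.5277 0.2377 0.1   ] [0.528 0.239 0.099]
scene dbr [0.5309 0.0244 0.1   ] [0.532 0.026 0.098]
scene handle [0.4553 0.0676 0.11  ] [0.455 0.068 0.11 ]
wrist br [0.716  0.0134 0.1   ] [ 0.731 -0.011  0.001]
wrist bl [0.7239 0.1408 0.1   ] [0.742 0.163 0.001]
wrist fr [0.5676 0.0183 0.1   ] [ 0.53  -0.004  0.002]
wrist frontedge [0.573  0.1409 0.1   ] [0.573 0.141 0.101]
wrist dfr [0.4827 0.0345 0.1   ] [0.483 0.035 0.1  ]
wrist dbr [0.5288 0.024  0.1   ] [0.529 0.024 0.101]
wrist handle [0.4548 0.0694 0.11  ] [0.456 0.069 0.111]
```

View pics/w0a.png

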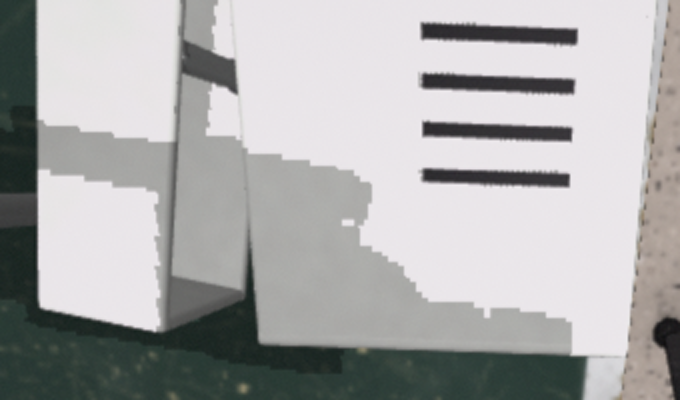

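View pics/top_side0.png

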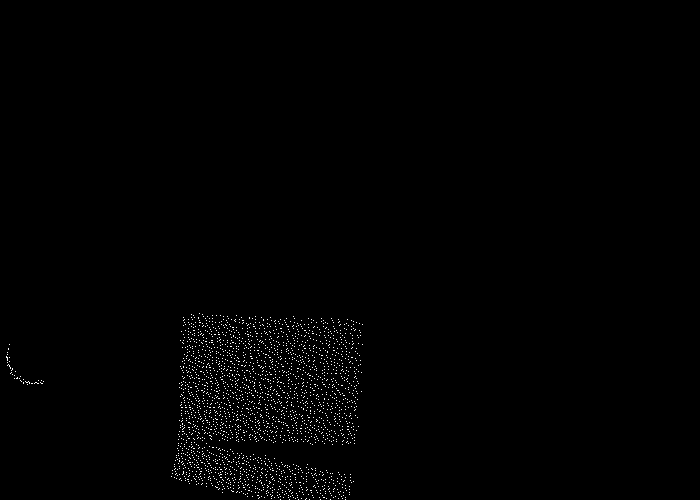

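Run:
```python
from h import *
import plant
print([ (k,getattr(plant,k)) for k in dir(plant) if not k.startswith('_') and not callable(getattr(plant,k)) and k not in('np','cv2')])
H=np.array([.5756,.231])
for n in("scene0","side0"):
    P=cloud(load(n)); r=np.hypot(P[...,0]-H[0],P[...,1]-H[1])
    m=(r<.26)&(P[...,2]>.008)&(P[...,0]<.60)&(P[...,2]<.3)
    ang=np.degrees(np.arctan2(-(P[...,0]-H[0]),-(P[...,1]-H[1])))
    for a in range(20,150,10):
        k=m&(ang>=a)&(ang<a+10); 
        if k.sum(): print(n,a,k.sum(),"r",r[k].min().round(3),r[k].max().round(3),"z",np.percentile(P[k][:,2],[10,50,95]).round(3))
    # bag heights around
    m=(P[...,0]>.25)&(P[...,0]<.5)&(P[...,1]>-.15)&(P[...,1]<.15)&(P[...,2]<.3); print(np.nanpercentile(P[m][:,2],[50,90,99]))
# blue caps
c=load("scene0"); hsv=cv2.cvtColor(c["img"],cv2.COLOR_BGR2HSV); m=cv2.inRange(hsv,(108,150,80),(128,255,255))
nn,l,s,ce=cv2.connectedComponentsWithStats(m)
for i in range(1,nn):
    if s[i,4]>20: print(ce[i].round(1),s[i,4],xyz(c,*ce[i]).round(3))
# tubes: foot picks scene crop k=4 off 290,130
for cap,foot in (((203,574),(350,537)),((374,499),(490,443)),((308,695),(448,630)),((472,594),(584,522))):
    print("cap",atz(c,290+cap[0]/4,130+cap[1]/4,.018).round(4),"foot",atz(c,290+foot[0]/4,130+foot[1]/4,.012).round(4))
```

```text
[('tips_ahead', 0.008)]
scene0 20 536 r 0.014 0.221 z [0.036 0.094 0.104]
scene0 30 342 r 0.006 0.211 z [0.048 0.085 0.106]
scene0 40 162 r 0.005 0.26 z [0.039 0.1   0.126]
scene0 50 101 r 0.021 0.26 z [0.037 0.099 0.112]
scene0 60 53 r 0.007 0.067 z [0.036 0.083 0.103]
scene0 70 40 r 0.005 0.06 z [0.041 0.099 0.103]
scene0 80 36 r 0.013 0.192 z [0.02  0.074 0.104]
scene0 90 32 r 0.017 0.052 z [0.029 0.078 0.103]
scene0 100 7 r 0.008 0.047 z [0.1   0.101 0.102]
scene0 110 1 r 0.08 0.08 z [0.008 0.008 0.008]
scene0 140 23 r 0.213 0.26 z [0.009 0.011 0.016]
[0.05132281 0.12040568 0.14396087]
side0 20 487 r 0.016 0.219 z [0.038 0.097 0.101]
side0 30 569 r 0.006 0.207 z [0.029 0.073 0.1  ]
side0 40 349 r 0.017 0.26 z [0.031 0.096 0.122]
side0 50 308 r 0.008 0.26 z [0.04  0.095 0.111]
side0 60 120 r 0.003 0.073 z [0.025 0.071 0.1  ]
side0 70 98 r 0.009 0.066 z [0.024 0.07  0.1  ]
side0 80 88 r 0.017 0.059 z [0.025 0.072 0.101]
side0 90 83 r 0.007 0.055 z [0.024 0.069 0.1  ]
side0 100 227 r 0.004 0.054 z [0.023 0.061 0.098]
side0 110 66 r 0.004 0.037 z [0.02  0.056 0.094]
side0 120 22 r 0.
[... 390 characters left out ...]
-0.25   0.02 ]
[366.5 303.8] 43 [ 0.375 -0.246  0.023]
[437.6 309.3] 65 [ 0.518 -0.362  0.012]
[397.3 340.6] 67 [ 0.312 -0.402  0.128]
[379.5 347.3] 79 [ 0.259 -0.401  0.154]
[388.4 364.1] 235 [ 0.258 -0.43   0.133]
[368.8 360.6] 80 [ 0.233 -0.401  0.13 ]
[354.4 372.8] 220 [ 0.196 -0.401  0.124]
[393.4 381.6] 352 [ 0.243 -0.461  0.129]
[365.  385.8] 190 [ 0.193 -0.435  0.131]
[405.6 391.6] 168 [ 0.249 -0.488  0.127]
[330.  395.2] 93 [ 0.129 -0.408  0.128]
cap [ 0.3862 -0.1272  0.018 ] foot [ 0.4945 -0.1593  0.012 ]
cap [ 0.5286 -0.1467  0.018 ] foot [ 0.642 -0.154  0.012]
cap [ 0.3794 -0.2439  0.018 ] foot [ 0.4931 -0.2582  0.012 ]
cap [ 0.524  -0.2492  0.018 ] foot [ 0.6402 -0.2484  0.012 ]
```

Run:
```python
from h import *
H=np.array([.5756,.231])
P=cloud(load("side0"));Q=cloud(load("scene0"));P=np.concatenate([P.reshape(-1,3),Q.reshape(-1,3)])
r=np.hypot(P[:,0]-H[0],P[:,1]-H[1]);ang=np.degrees(np.arctan2(-(P[:,0]-H[0]),-(P[:,1]-H[1])))
for a in range(34,150,8):
  for r0 in np.arange(.1,.34,.02):
    k=(ang>=a)&(ang<a+8)&(r>=r0)&(r<r0+.02)&(P[:,2]<.25)&(P[:,2]>-.05)
    if k.sum() and np.percentile(P[k][:,2],90)>.01: print(a,r0.round(2),k.sum(),np.percentile(P[k][:,2],[50,95]).round(3))
```

```text
34 0.1 192 [0.067 0.101]
34 0.12 177 [0.053 0.095]
34 0.14 53 [0.    0.077]
34 0.18 161 [0.039 0.106]
34 0.2 211 [0.053 0.109]
34 0.3 4 [0.074 0.143]
34 0.32 32 [0.005 0.146]
42 0.1 82 [0.012 0.081]
42 0.22 105 [0.104 0.121]
42 0.24 143 [0.117 0.127]
42 0.26 174 [0.116 0.127]
42 0.28 179 [0.121 0.138]
42 0.3 172 [0.127 0.139]
42 0.32 200 [0.127 0.141]
50 0.22 83 [-0.     0.111]
50 0.24 187 [0.098 0.113]
50 0.26 206 [0.1   0.113]
50 0.28 221 [0.099 0.109]
50 0.3 181 [0.099 0.117]
50 0.32 187 [0.105 0.114]
58 0.24 66 [-0.001  0.088]
58 0.26 162 [0.08  0.094]
58 0.28 228 [0.084 0.095]
58 0.3 231 [0.084 0.09 ]
58 0.32 181 [0.081 0.091]
66 0.28 112 [0.    0.079]
66 0.3 219 [0.065 0.083]
66 0.32 230 [0.081 0.086]
74 0.32 179 [0.002 0.078]
90 0.28 156 [0.012 0.02 ]
90 0.3 165 [0.001 0.02 ]
98 0.3 148 [0.001 0.02 ]
98 0.32 191 [0.013 0.022]
146 0.24 125 [0.    0.012]
146 0.32 163 [0.001 0.016]
```

Call:
move_arm --linear '[[-0.027, 0.009, -0.01], [-0.027, 0.009, -0.01], [-0.027, 0.009, -0.01], [-0.027, 0.009, -0.01], [-0.027, 0.009, -0.01], [-0.027, 0.009, -0.01], [-0.027, 0.009, -0.01], [-0.027, 0.009, -0.01], [0, 0, 0]]' --twist '[[0, 0, -6.43], [0, 0, -6.43], [0, 0, -6.43], [0, 0, -6.43], [0, 0, -6.43], [0, 0, -6.43], [0, 0, -6.43], [0, 4, 0], [0, 2, 0]]' --grip 0.45 --force 50

```text
time: 0.9
eef_pos: [0.4455, 0.0736, 0.1506]
tcp_rot: [0.93, 0.362, -0.055, -0.02]
contact_force: [-0.4, 0.2, 0.3]
opening: 0.45
```

Call:
move_arm --linear '[[0.011, -0.002, -0.01], [0, 0, -0.02], [0, 0, -0.02], [0, 0, -0.02], [0, 0, 0]]' --twist '[[0, 0, 0], [0, 0, 0], [0, 0, 0], [0, 0, 0], [0, 0, 0]]'

```text
time: 1.32
eef_pos: [0.4548, 0.0727, 0.0782]
tcp_rot: [0.93, 0.363, -0.055, -0.02]
contact_force: [-1.8, -0.4, 0.2]
opening: 0.452
```

Run:
```python
from h import *
c=cam("side","side1"); crop("side1",240,120,420,280,4,"d1")
s=get_state(); print(s["eef_pos"],s["qpos"])
```

```text
[0.45595656 0.07269653 0.07986266] [-0.05739787  0.07891285  2.14071917 -0.01043247  1.03662082  0.77478876]
```

View pics/d1.png

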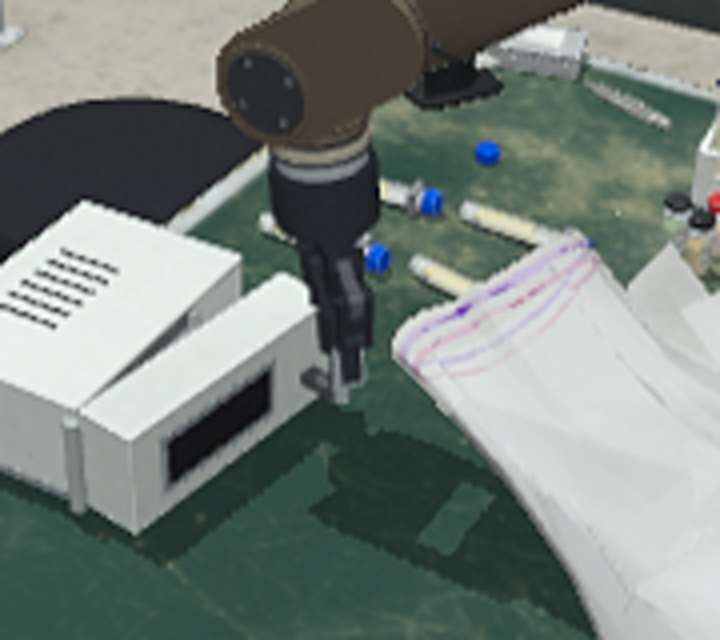

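Call:
move_arm --linear '[[0, 0, 0], [0, 0, 0], [0, 0, 0], [0, 0, 0], [0, 0, 0]]' --twist '[[0, 0, 0], [0, 0, 0], [0, 0, 0], [0, 0, 0], [0, 0, 0]]' --grip 0

```text
time: 1.78
eef_pos: [0.458, 0.0717, 0.0813]
tcp_rot: [0.93, 0.364, -0.05, -0.016]
contact_force: [-0.1, 0.6, -6.9]
opening: 0.16
```

Run:
```python
from h import *
s=get_state(); p=s["eef_pos"];print(p,s["opening"],s["contact_force"])
# arc plan
H=np.array([.5756,.231]); d=p[:2]-H; r=np.hypot(*d); a0=np.arctan2(-d[0],-d[1]); print(r,np.degrees(a0))
prev=p[:2]
a=a0; end=a0+np.radians(98)
i=0
for a in np.linspace(a0,end,25)[1:]:
    q=H+r*np.array([-np.sin(a),-np.cos(a)]); print(i,np.degrees(a).round(0),(q-prev).round(4),q.round(3),np.hypot(*q).round(3)); prev=q;i+=1
```

```text
[0.45798839 0.07166188 0.0813195 ] 0.1600686838278764 [-0.06545652  0.57115285 -6.92432146]
0.1980432519045579 36.43199950314298
0 41.0 [-0.011   0.0088] [0.447 0.08 ] 0.454
1 45.0 [-0.0104  0.0095] [0.437 0.09 ] 0.446
2 49.0 [-0.0097  0.0103] [0.427 0.1  ] 0.438
3 53.0 [-0.0089  0.0109] [0.418 0.111] 0.432
4 57.0 [-0.0081  0.0115] [0.41  0.123] 0.428
5 61.0 [-0.0073  0.0121] [0.403 0.135] 0.424
6 65.0 [-0.0064  0.0126] [0.396 0.147] 0.423
7 69.0 [-0.0055  0.013 ] [0.391 0.16 ] 0.422
8 73.0 [-0.0046  0.0134] [0.386 0.174] 0.423
9 77.0 [-0.0036  0.0136] [0.382 0.187] 0.426
10 81.0 [-0.0026  0.0139] [0.38  0.201] 0.43
11 85.0 [-0.0016  0.014 ] [0.378 0.215] 0.435
12 90.0 [-0.0006  0.0141] [0.378 0.229] 0.442
13 94.0 [0.0004 0.0141] [0.378 0.243] 0.45
14 98.0 [0.0014 0.014 ] [0.379 0.257] 0.458
15 102.0 [0.0024 0.0139] [0.382 0.271] 0.468
16 106.0 [0.0034 0.0137] [0.385 0.285] 0.479
17 110.0 [0.0043 0.0134] [0.389 0.299] 0.491
18 114.0 [0.0053 0.0131] [0.395 0.312] 0.503
19 118.0 [0.0062 0.0127] [0.401 0.324] 0.516
20 122.0 [0.0071 0.0122] [0.408 0.336] 0.529
21 126.0 [0.0079 0.0117] [0.416 0.348] 0.542
22 130.0 [0.0087 0.0111] [0.425 0.359] 0.556
23 134.0 [0.0095 0.0104] [0.434 0.37 ] 0.57
```

Call:
move_arm --linear '[[-0.011, 0.0088, 0], [-0.0104, 0.0095, 0], [-0.0097, 0.0103, 0], [-0.0089, 0.0109, 0], [-0.0081, 0.0115, 0], [-0.0073, 0.0121, 0], [-0.0064, 0.0126, 0], [-0.0055, 0.013, 0], [0, 0, 0]]' --twist '[[0, 0, 0], [0, 0, 0], [0, 0, 0], [0, 0, 0], [0, 0, 0], [0, 0, 0], [0, 0, 0], [0, 0, 0], [0, 0, 0]]'

```text
time: 2.53
eef_pos: [0.383, 0.1655, 0.0813]
tcp_rot: [0.93, 0.364, -0.047, -0.011]
contact_force: [4.3, 0.8, -11.7]
opening: 0.151
```

```bash
cat > arc.py <<'E'
from h import *
import sys
s=get_state(); p=s["eef_pos"];print(p,s["opening"],s["contact_force"],s["qpos"].round(2))
H=np.array([.5756,.231]); d=p[:2]-H; print("r",np.hypot(*d),"ang",np.degrees(np.arctan2(-d[0],-d[1])))
a0=np.arctan2(-d[0],-d[1]);prev=p[:2];r=float(sys.argv[2])
for a in np.linspace(a0,np.radians(float(sys.argv[1])),int(sys.argv[3]))[1:]:
    q=H+r*np.array([-np.sin(a),-np.cos(a)]); print((q-prev).round(4).tolist(),end=", "); prev=q
E
python3 arc.py 134 .198 16
```

```text
[0.38302521 0.16552249 0.0813229 ] 0.15133070113254546 [  4.32462587   0.7617546  -11.67925585] [ 0.16 -0.04  2.25  0.    1.02  0.99]
r 0.20340194953800445 ang 71.22141001465299
[0.001, 0.0156], [-0.0031, 0.0141], [-0.0021, 0.0143], [-0.001, 0.0144], [0.0, 0.0145], [0.0011, 0.0144], [0.0021, 0.0143], [0.0032, 0.0141], [0.0042, 0.0138], [0.0052, 0.0135], [0.0061, 0.0131], [0.0071, 0.0126], [0.008, 0.0121], [0.0088, 0.0114], [0.0097, 0.0108],
```

Call:
move_arm --linear '[[-0.001, 0.0145, 0], [-0.002, 0.0145, 0], [-0.001, 0.0145, 0], [0, 0.0145, 0], [0.001, 0.0145, 0], [0.001, 0.0145, 0], [0.002, 0.0143, 0], [0.003, 0.0141, 0], [0.004, 0.0138, 0], [0.005, 0.0135, 0], [0.006, 0.013, 0], [0, 0, 0]]' --twist '[[0, 0, 0], [0, 0, 0], [0, 0, 0], [0, 0, 0], [0, 0, 0], [0, 0, 0], [0, 0, 0], [0, 0, 0], [0, 0, 0], [0, 0, 0], [0, 0, 0], [0, 0, 0]]'

```text
time: 3.53
eef_pos: [0.3895, 0.3222, 0.0813]
tcp_rot: [0.927, 0.371, -0.058, -0.001]
contact_force: [3.2, -1.4, -6.1]
opening: 0.153
```

```bash
python3 arc.py 134 .201 5;  python3 - <<'E'
from h import *
cam("side","side2"); cam("scene","scene2")
E
```

```text
[0.38951762 0.32217803 0.08125137] 0.1533642195853391 [ 3.20709916 -1.37074376 -6.09025814] [0.48 0.17 2.04 0.01 1.05 1.28]
r 0.20721989444937206 ang 116.10427335248549
[0.013, 0.0111], [0.0085, 0.0132], [0.0095, 0.0125], [0.0105, 0.0117],
```

View pics/side2.png

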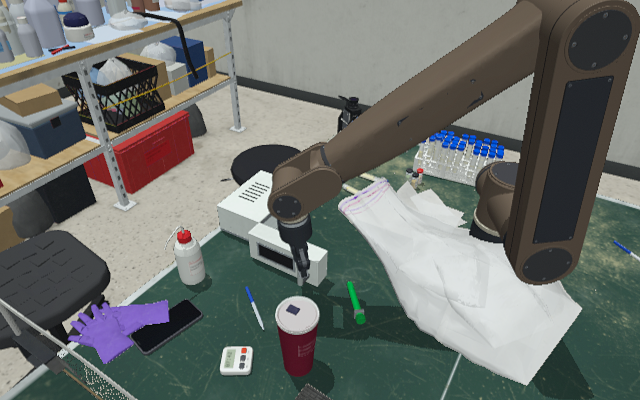

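Call:
move_arm --linear '[[0.008, 0.012, 0], [0.008, 0.012, 0], [0.009, 0.011, 0], [0.009, 0.011, 0], [0, 0, 0]]' --twist '[[0, 0, 0], [0, 0, 0], [0, 0, 0], [0, 0, 0], [0, 0, 0]]'

```text
time: 4.05
eef_pos: [0.4176, 0.3635, 0.0818]
tcp_rot: [0.927, 0.37, -0.065, 0.001]
contact_force: [1.0, 0.9, -6.6]
opening: 0.153
```

```bash
python3 arc.py 134 .203 5;  python3 - <<'E'
from h import *
cam("side","side2b"); c=cam("scene","scene2b");crop("scene2b",260,120,440,260,4,"s2b");crop("side2b",200,140,380,300,4,"d2b")
E
```

```text
[0.41759364 0.36350519 0.08175163] 0.15297785644155962 [ 1.0375464   0.92245061 -6.6435387 ] [0.53 0.27 1.91 0.02 1.09 1.33]
r 0.20621259300145592 ang 129.98342229078793
[0.0048, 0.0006], [0.0024, 0.0027], [0.0024, 0.0026], [0.0024, 0.0026],
```

View pics/s2b.png

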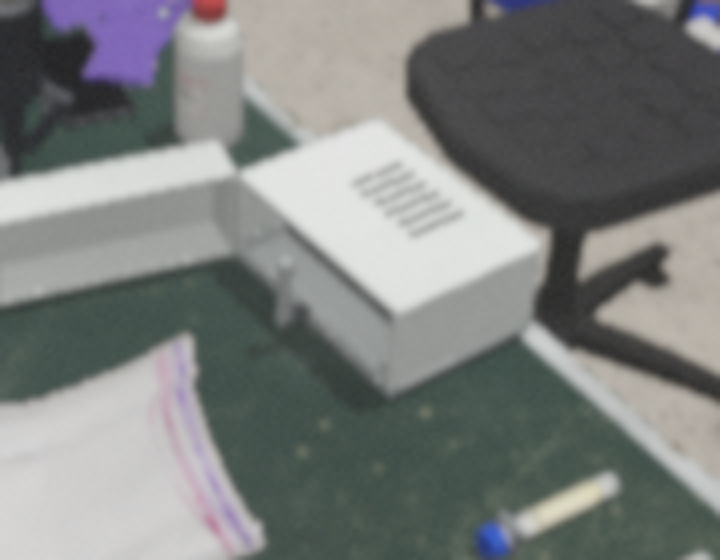

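View pics/d2b.png

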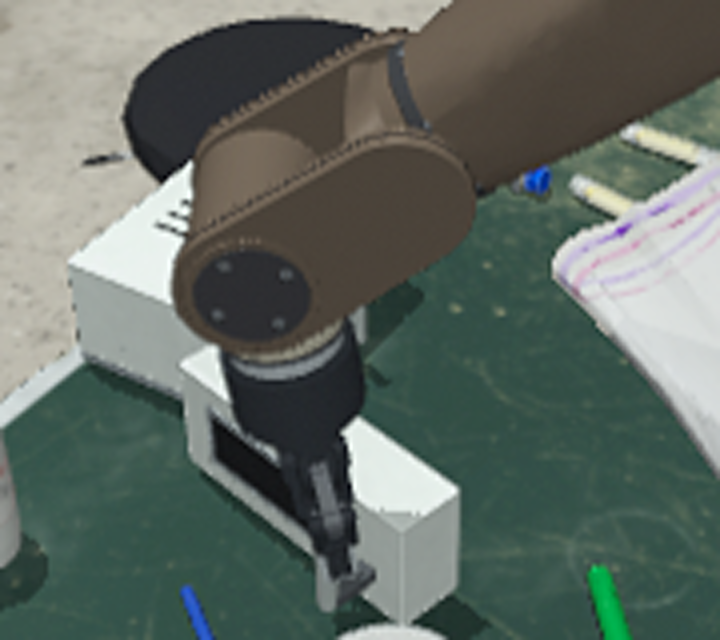

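Call:
move_arm --linear '[[0.006, 0.006, 0], [0.005, 0.005, 0], [0, 0, 0]]' --twist '[[0, 0, 0], [0, 0, 0], [0, 0, 0]]'

```text
time: 4.4
eef_pos: [0.4258, 0.3723, 0.0819]
tcp_rot: [0.927, 0.37, -0.068, 0.001]
contact_force: [1.0, 0.4, -5.4]
opening: 0.152
```

Call:
move_arm --linear '[[0, 0, 0], [0, 0, 0], [0, 0, 0], [0, 0, 0.01], [0, 0, 0.03], [0, 0, 0.03], [0, 0, 0.03]]' --twist '[[0, 0, 0], [0, 0, 0], [0, 0, 0], [0, 0, 0], [0, 0, 0], [0, 0, 0], [0, 0, 0]]' --grip 0.36

```text
time: 4.98
eef_pos: [0.4191, 0.3718, 0.1834]
tcp_rot: [0.927, 0.367, -0.079, -0.004]
contact_force: [-0.5, -0.2, 0.2]
opening: 0.36
```

Run:
```python
from h import *
s=get_state();print(s["eef_pos"],s["tcp_rot"],s["contact_force"])
cam("side","side3"); c=cam("scene","scene3");crop("scene3",260,120,440,260,4,"s3");crop("side3",200,140,380,300,4,"d3")
```

```text
[0.41908871 0.37178478 0.18340492] [ 0.92674439  0.36718285 -0.07942806 -0.00357356] [-0.49464397 -0.21903081  0.15147809]
```

View pics/s3.png

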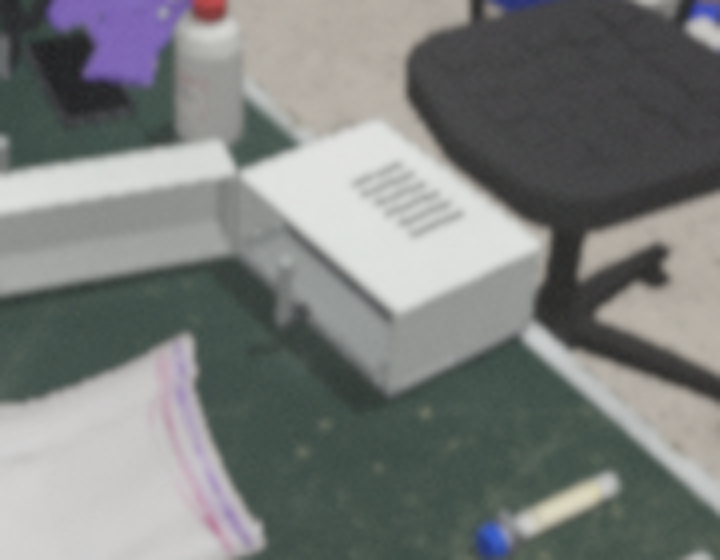

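View pics/d3.png

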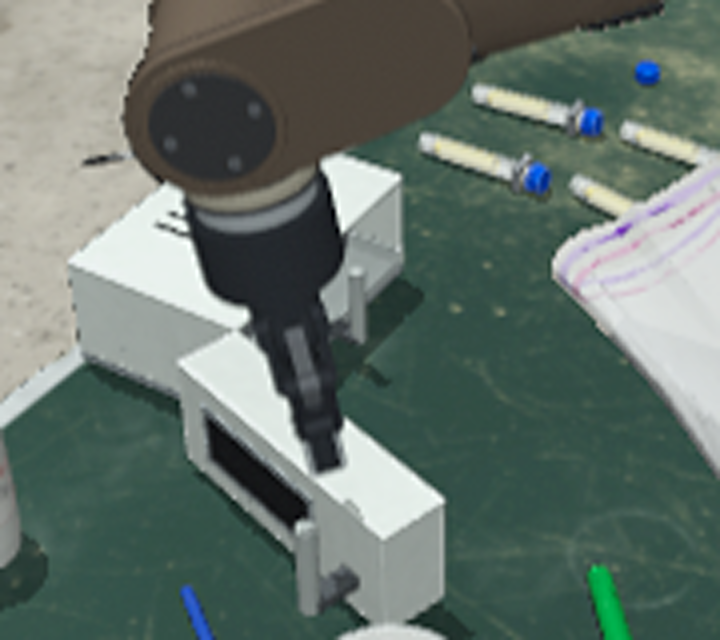

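```bash
cat >> h.py <<'E'
from scipy.spatial.transform import Rotation as Ro
def turn(yaw,tilt_q=None):
    # target: tool x at world yaw (deg), z down ; returns rotvec deg needed now
    R=Ro.from_quat(get_state()["tcp_rot"]); a=np.radians(yaw)
    T=Ro.from_matrix(np.array([[np.cos(a),np.sin(a),0],[np.sin(a),-np.cos(a),0],[0,0,-1]]))
    return np.degrees((T*R.inv()).as_rotvec())
def st():
    s=get_state(); R=Ro.from_quat(s["tcp_rot"]).as_matrix(); print("t %.2f p %s yaw %.2f zax %s open %.3f F %s q %s"%(s["time"],s["eef_pos"].round(4),np.degrees(np.arctan2(R[1,0],R[0,0])),R[:,2].round(3),s["opening"],s["contact_force"].round(1),s["qpos"].round(2)))
    return s
E
python3 - <<'E'
from h import *
st(); print(turn(-2.3))
c=load("scene3"); d=load("side3")
print(atz(c,260+287/4,120+258/4,.09),xyz(c,260+287/4,120+262/4)); print(atz(d,200+358/4,140+270/4,.09),xyz(d,200+358/4,140+274/4))
E
```

```text
t 5.08 p [0.423  0.3742 0.19  ] yaw 43.49 zax [-0.137 -0.044 -0.99 ] open 0.360 F [0.9 0.1 0.1] q [0.53 0.16 1.82 0.03 1.3  1.34]
[ -0.72279311  -8.46984247 -45.47506418]
[0.54789948 0.12553244 0.09      ] [0.54506362 0.12185659 0.0896802 ]
[0.5401423  0.12854339 0.09      ] [0.54015692 0.12868784 0.0864546 ]
```

Call:
move_arm --linear '[[0.013, -0.027, 0], [0.013, -0.027, 0], [0.013, -0.027, 0], [0.013, -0.027, 0], [0.013, -0.027, 0], [0.013, -0.027, 0], [0.013, -0.027, 0], [0.013, -0.027, 0], [0.013, -0.027, 0], [0, 0, 0]]' --twist '[[-0.1, -1.2, -6.5], [-0.1, -1.2, -6.5], [-0.1, -1.2, -6.5], [-0.1, -1.2, -6.5], [-0.1, -1.2, -6.5], [-0.1, -1.2, -6.5], [-0.1, -1.2, -6.5], [0, 0, 0], [0, 0, 0], [0, 0, 0]]'

```text
time: 5.92
eef_pos: [0.5421, 0.1249, 0.2014]
tcp_rot: [0.999, -0.038, 0.009, -0.004]
contact_force: [-0.5, 0.0, 0.2]
opening: 0.354
```

Run:
```python
from h import *
st(); print(turn(-2.3)); cam("wrist","w4"); cam("side","d4");cam("scene","s4")
```

```text
t 5.92 p [0.5421 0.1249 0.2014] yaw -4.36 zax [ 0.018  0.008 -1.   ] open 0.354 F [-0.5  0.   0.2] q [0.04 0.05 1.92 0.01 1.16 1.68]
[-0.48772694  1.04237486  2.05338994]
```

View pics/w4.png

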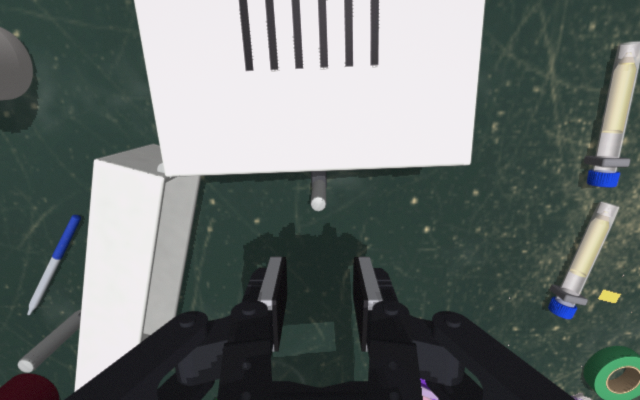

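View pics/d4.png

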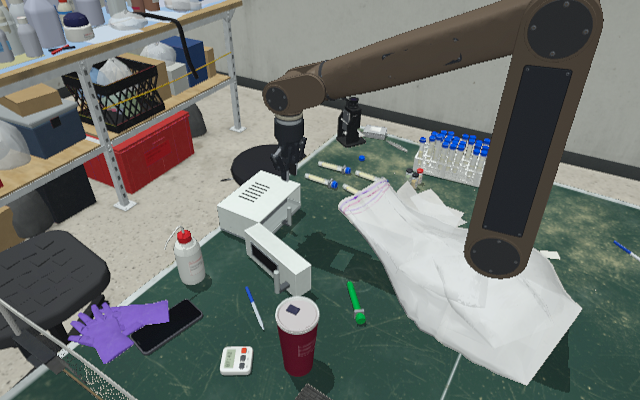

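Run:
```python
from h import *
c=load("w4")
fl=atz(c,166,177,.1); fr=atz(c,470,163.5,.1); print(fl,fr,np.hypot(*(fl-fr)[:2]),"yaw",-np.degrees(np.arctan2(fl[0]-fr[0],fl[1]-fr[1])),"mid",(fl+fr)/2)
# depth based edge: roof points
P=cloud(c); m=(abs(P[...,2]-.1)<.004); q=P[m]; q=q[(q[:,0]>.5)]
ys=np.arange(.03,.225,.015); xs=[np.min(q[abs(q[:,1]-y)<.004][:,0]) for y in ys]; k=np.polyfit(ys,xs,1); print(k,np.degrees(k[0]),"x at mid",np.polyval(k,.124))
print("pull",atz(c,318,203,.09),xyz(c,318,203))
```

```text
[0.57433001 0.23211856 0.1       ] [0.5681125  0.01879272 0.1       ] 0.2134164264492653 yaw -1.6694490217538784 mid [0.57122126 0.12545564 0.1       ]
[0.03535555 0.56644854] 2.0257238069903 x at mid 0.5708326244187445
pull [0.54425557 0.1266179  0.09      ] [0.54456235 0.12658023 0.09101793]
```

Call:
move_arm --linear '[[0.001, 0.002, -0.02], [0, 0, -0.03], [0, 0, -0.03], [0, 0, -0.03], [0, 0, -0.01], [0, 0, 0]]' --twist '[[-0.4, 1, 2.3], [0, 0, 0], [0, 0, 0], [0, 0, 0], [0, 0, 0], [0, 0, 0]]' --grip 0.5

```text
time: 6.57
eef_pos: [0.5395, 0.139, 0.0815]
tcp_rot: [1.0, -0.011, 0.002, -0.004]
contact_force: [-0.7, -0.6, 0.4]
opening: 0.497
```

Run:
```python
from h import *
st(); print(turn(-2))
```

```text
t 6.57 p [0.5395 0.139  0.0815] yaw -1.22 zax [ 0.005  0.007 -1.   ] open 0.497 F [-0.7 -0.6  0.4] q [0.07 0.21 1.98 0.01 0.94 1.65]
[-0.41049132  0.27223493 -0.7837438 ]
```

Call:
move_arm --linear '[[0.004, -0.0125, 0], [0, 0, -0.014], [0, 0, 0]]' --twist '[[-0.4, 0.3, -0.8], [0, 0, 0], [0, 0, 0]]'

```text
time: 6.82
eef_pos: [0.5446, 0.1276, 0.0693]
tcp_rot: [1.0, -0.017, 0.001, 0.0]
contact_force: [-1.0, 0.4, -0.5]
opening: 0.5
```

Call:
move_arm --linear '[[0, 0, 0], [0, 0, 0], [0, 0, 0], [0, 0, 0], [0, 0, 0]]' --twist '[[0, 0, 0], [0, 0, 0], [0, 0, 0], [0, 0, 0], [0, 0, 0]]' --grip 0

```text
time: 7.23
eef_pos: [0.5469, 0.1269, 0.0721]
tcp_rot: [1.0, -0.017, 0.004, -0.0]
contact_force: [0.6, 0.1, -3.5]
opening: 0.118
```

Run:
```python
from h import *
st(); print(turn(-2))
```

```text
t 7.23 p [0.5469 0.1269 0.0721] yaw -1.97 zax [ 0.007 -0.    -1.   ] open 0.118 F [ 0.6  0.1 -3.5] q [ 0.05  0.23  1.97 -0.    0.93  1.65]
[ 0.00520742  0.41714484 -0.02909848]
```

Call:
move_arm --linear '[[-0.012, 0.0004, 0], [-0.013, 0.0005, 0], [-0.013, 0.0005, 0], [-0.013, 0.0005, 0], [-0.013, 0.0005, 0], [-0.013, 0.0005, 0], [-0.013, 0.0005, 0], [-0.013, 0.0005, 0], [-0.013, 0.0005, 0], [-0.013, 0.0005, 0], [0, 0, 0]]' --twist '[[0, 0, 0], [0, 0, 0], [0, 0, 0], [0, 0, 0], [0, 0, 0], [0, 0, 0], [0, 0, 0], [0, 0, 0], [0, 0, 0], [0, 0, 0], [0, 0, 0]]'

```text
time: 8.15
eef_pos: [0.4172, 0.1314, 0.0721]
tcp_rot: [1.0, -0.018, 0.012, -0.0]
contact_force: [-0.4, 0.2, -3.0]
opening: 0.124
```

Run:
```python
from h import *
st()
```

```text
t 8.15 p [0.4172 0.1314 0.0721] yaw -2.03 zax [ 0.023  0.    -1.   ] open 0.124 F [-0.4  0.2 -3. ] q [ 0.07 -0.04  2.28 -0.    0.88  1.68]
```

Pull a little more against the stop, then look.

Call:
move_arm --linear '[[-0.003, 0.0001, 0], [-0.003, 0.0001, 0], [-0.002, 0, 0], [0, 0, 0]]' --twist '[[0, 0, 0], [0, 0, 0], [0, 0, 0], [0, 0, 0]]'

```text
time: 8.48
eef_pos: [0.4173, 0.1314, 0.0722]
tcp_rot: [1.0, -0.018, 0.024, -0.001]
contact_force: [-2.3, 0.2, 0.1]
opening: 0.117
```

Run:
```python
from h import *
st(); cam("scene","s5"); crop("s5",260,120,460,270,4,"s5c")
```

```text
t 8.48 p [0.4173 0.1314 0.0722] yaw -2.12 zax [ 0.049  0.002 -0.999] open 0.117 F [-2.3  0.2  0.1] q [ 0.07 -0.05  2.29 -0.    0.86  1.68]
```

View pics/s5c.png

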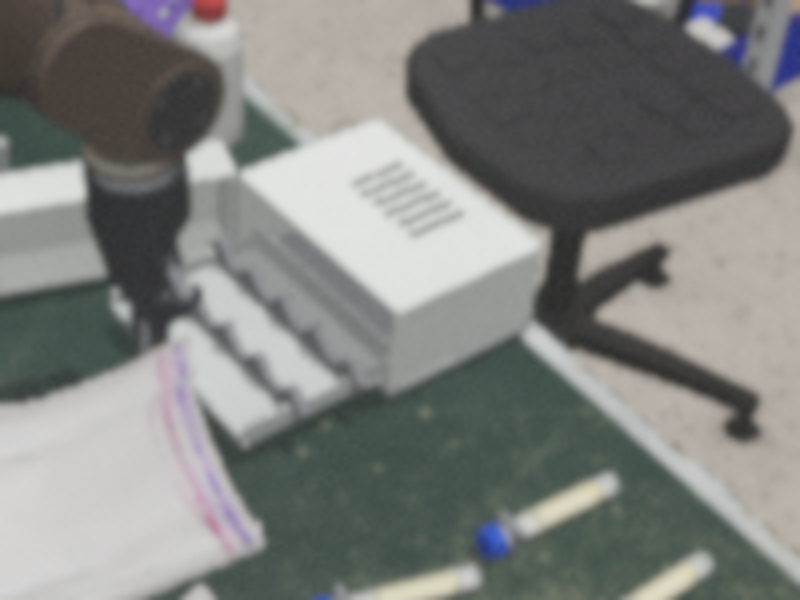

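Call:
move_arm --linear '[[-0.003, 0, 0], [-0.003, 0, 0], [-0.003, 0, 0], [0, 0, 0]]' --twist '[[0, 3, 0], [0, 3, 0], [0, 2, 0], [0, 0, 0]]'

```text
time: 8.87
eef_pos: [0.4168, 0.1314, 0.0723]
tcp_rot: [0.999, -0.019, -0.035, -0.001]
contact_force: [-1.4, -0.2, -1.7]
opening: 0.117
```

Run:
```python
from h import *
st()
```

```text
t 8.87 p [0.4168 0.1314 0.0723] yaw -2.15 zax [-0.071  0.004 -0.997] open 0.117 F [-1.4 -0.2 -1.7] q [0.07 0.01 2.23 0.01 0.97 1.67]
```

Call:
move_arm --linear '[[0, 0, 0], [0, 0, 0], [0, 0, 0], [0, 0, 0.01], [0, 0, 0.03], [0, 0, 0.03], [0, 0, 0.03], [0, 0, 0.03], [0, 0, 0.02], [0, 0, 0]]' --twist '[[0, 0, 0], [0, 0, 0], [0, 0, 0], [0, 0, 0], [0, 0, 0], [0, -2, 0], [0, -2, 0], [0, 0, 0], [0, 0, 0], [0, 0, 0]]' --grip 0.5

```text
time: 9.7
eef_pos: [0.4137, 0.1316, 0.2349]
tcp_rot: [1.0, -0.019, 0.002, -0.002]
contact_force: [0.3, -0.5, 1.3]
opening: 0.5
```

Run:
```python
from h import *
st();cam("wrist","w6"); cam("scene","s6")
```

```text
t 9.70 p [0.4137 0.1316 0.2349] yaw -2.13 zax [ 0.004  0.004 -1.   ] open 0.500 F [ 0.3 -0.5  1.3] q [ 0.07 -0.27  2.15  0.    1.26  1.68]
```

View pics/w6.png

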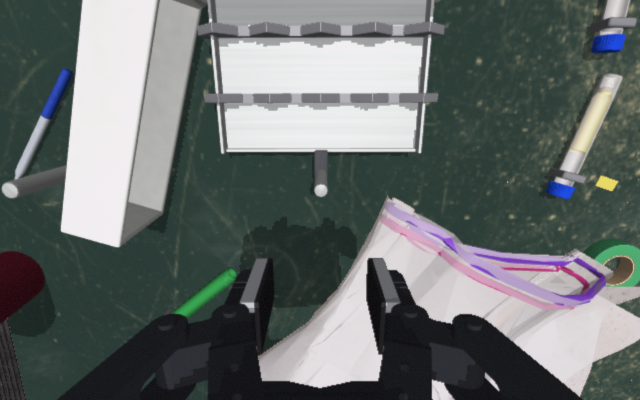

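Run:
```python
from h import *
crop("w6",190,0,450,210,3,"w6c")
c=load("w6"); print("pull",atz(c,320.5,189,.09),xyz(c,320.5,189))
P=cloud(c)
for v in (28,30,32,96,98,100):
    print(v,[ (u,P[v,u].round(3).tolist()) for u in range(200,440,24)])
```

```text
pull [0.41594954 0.13101839 0.09      ] [0.41624726 0.13100624 0.09108679]
28 [(200, [0.55, 0.23, 0.042]), (224, [0.548, 0.208, 0.047]), (248, [0.549, 0.189, 0.038]), (272, [0.546, 0.167, 0.051]), (296, [0.547, 0.148, 0.037]), (320, [0.544, 0.127, 0.056]), (344, [0.545, 0.106, 0.04]), (368, [0.543, 0.087, 0.051]), (392, [0.544, 0.064, 0.039]), (416, [0.542, 0.045, 0.045])]
30 [(200, [0.548, 0.23, 0.042]), (224, [0.547, 0.208, 0.046]), (248, [0.547, 0.19, 0.037]), (272, [0.544, 0.167, 0.051]), (296, [0.546, 0.148, 0.038]), (320, [0.543, 0.127, 0.053]), (344, [0.544, 0.106, 0.037]), (368, [0.541, 0.087, 0.051]), (392, [0.543, 0.064, 0.037]), (416, [0.541, 0.045, 0.046])]
32 [(200, [0.547, 0.231, 0.04]), (224, [0.545, 0.208, 0.047]), (248, [0.546, 0.19, 0.036]), (272, [0.543, 0.167, 0.051]), (296, [0.544, 0.148, 0.037]), (320, [0.541, 0.127, 0.055]), (344, [0.543, 0.106, 0.037]), (368, [0.54, 0.087, 0.05]), (392, [0.541, 0.064, 0.038]), (416, [0.539, 0.046, 0.047])]
96 [(200, [0.494, 0.252, 0.0]), (224, [0.493, 0.214, 0.051]), (248, [0.493, 0.195, 0.037]), (272, [0.492, 0.171, 0.053]), (296, [0.491, 0.151, 0.037]), (320, [0.49, 0.129, 0.054]), (344, [0.489, 0.107, 0.037]), (368, [0.489, 0.087, 0.053]), (392, [0.488, 0.063, 0.038]), (416, [0.487, 0.044, 0.049])]
98 [(200, [0.493, 0.252, 0.002]), (224, [0.492, 0.214, 0.051]), (248, [0.491, 0.195, 0.037]), (272, [0.49, 0.171, 0.052]), (296, [0.489, 0.151, 0.037]), (320, [0.489, 0.129, 0.055]), (344, [0.488, 0.107, 0.037]), (368, [0.487, 0.087, 0.053]), (392, [0.486, 0.063, 0.037]), (416, [0.485, 0.044, 0.052])]
100 [(200, [0.491, 0.252, 0.0]), (224, [0.49, 0.214, 0.051]), (248, [0.489, 0.195, 0.038]), (272, [0.489, 0.171, 0.052]), (296, [0.487, 0.151, 0.037]), (320, [0.487, 0.129, 0.055]), (344, [0.486, 0.107, 0.036]), (368, [0.485, 0.087, 0.053]), (392, [0.484, 0.062, 0.037]), (416, [0.484, 0.044, 0.051])]
```

View pics/w6c.png

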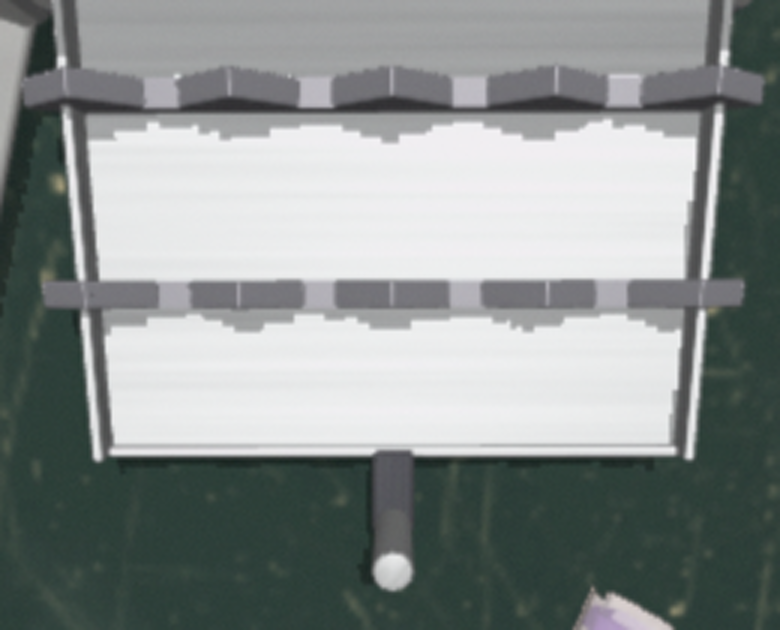

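Run:
```python
from h import *
c=load("w6")
F=[atz(c,190+x/3,295/3,.037)[:2] for x in(174.5,319,465,610)]
B=[atz(c,190+x/3,91/3,.037)[:2] for x in(161,316,470,624.5)]
F=np.array(F);B=np.array(B);print(F,B)
ce=(F.mean(0)+B.mean(0))/2; print("seat",ce, "yaw by notch",[np.degrees(np.arctan2(b[1]-f[1],b[0]-f[0])).round(2) for f,b in zip(F,B)])
A=np.concatenate([F,B]);loc=np.array([[x,y] for x in(-.028,.028) for y in(.0675,.0225,-.0225,-.0675)])
M,_=cv2.estimateAffinePartial2D(loc,A); print(M,np.degrees(np.arctan2(M[1,0],M[0,0])),np.hypot(M[0,0],M[1,0]))
```

```text
[[0.49060719 0.19527627]
 [0.48895285 0.15076818]
 [0.48728297 0.10584206]
 [0.48562615 0.06126736]] [[0.54732553 0.19346037]
 [0.54562068 0.14834757]
 [0.54392851 0.10356989]
 [0.5422325  0.05869091]]
seat [0.51644705 0.12715283] yaw by notch [np.float64(-1.83), np.float64(-2.45), np.float64(-2.3), np.float64(-2.61)]
[[ 0.99942469  0.03808273  0.51644705]
 [-0.03808273  0.99942469  0.12715283]] -2.182180017608807 1.000149989163617
```

```bash
python3 - <<'E'
from h import *
c=load("w6");P=cloud(c)
s=np.array([.5165,.1272]);a=np.radians(-2.18);ex=np.array([np.cos(a),np.sin(a)]);ey=np.array([-np.sin(a),np.cos(a)])
D=P[...,:2]-s; X=D@ex; Y=D@ey
for v in (60,120):
    for u in list(range(212,232))+list(range(412,432)): print(v,u,X[v,u].round(3),Y[v,u].round(4),P[v,u,2].round(3))
E
python3 - <<'E'
import sys; sys.path.insert(0,'.')
import os; os.chdir('.')
from h import *
c=load("s6"); crop("s6",310,220,460,330,5,"s6t")
E
```

```text
60 212 0.007 0.1079 0.001
60 213 0.004 0.0958 0.039
60 214 0.004 0.0944 0.041
60 215 0.004 0.0938 0.04
60 216 0.004 0.0931 0.04
60 217 0.005 0.0936 0.035
60 218 0.005 0.0935 0.032
60 219 0.005 0.0932 0.029
60 220 0.005 0.0931 0.026
60 221 0.005 0.0922 0.026
60 222 0.005 0.0911 0.027
60 223 0.005 0.0901 0.027
60 224 0.005 0.0895 0.026
60 225 0.005 0.0885 0.026
60 226 0.005 0.0876 0.026
60 227 0.005 0.0869 0.025
60 228 0.005 0.0856 0.027
60 229 0.005 0.0852 0.024
60 230 0.005 0.0836 0.027
60 231 0.005 0.0831 0.026
60 412 0.005 -0.0843 0.025
60 413 0.005 -0.0853 0.025
60 414 0.005 -0.0858 0.027
60 415 0.005 -0.0867 0.027
60 416 0.005 -0.0879 0.026
60 417 0.005 -0.0887 0.026
60 418 0.005 -0.0894 0.027
60 419 0.005 -0.0906 0.026
60 420 0.005 -0.0914 0.027
60 421 0.005 -0.0926 0.026
60 422 0.005 -0.0927 0.029
60 423 0.005 -0.0924 0.033
60 424 0.005 -0.0928 0.035
60 425 0.004 -0.0927 0.039
60 426 0.004 -0.0932 0.04
60 427 0.004 -0.0936 0.042
60 428 0.004 -0.0947 0.041
60 429 0.007 -0.107 0.001
60 430 0.007 -0.1083 0.0
60 431 0.007 -0.1088 0.002
120 212 -0.051 0.1135 0.001
120 213 -0.051 0.1
[... 377 characters left out ...]
-0.049 0.0912 0.026
120 228 -0.049 0.0901 0.026
120 229 -0.049 0.0891 0.027
120 230 -0.049 0.088 0.027
120 231 -0.049 0.0871 0.027
120 412 -0.049 -0.0888 0.026
120 413 -0.049 -0.0897 0.026
120 414 -0.049 -0.0912 0.024
120 415 -0.049 -0.0921 0.024
120 416 -0.049 -0.0923 0.027
120 417 -0.048 -0.093 0.028
120 418 -0.048 -0.0929 0.032
120 419 -0.048 -0.0927 0.036
120 420 -0.048 -0.0926 0.04
120 421 -0.047 -0.0931 0.042
120 422 -0.047 -0.0938 0.042
120 423 -0.047 -0.0949 0.042
120 424 -0.05 -0.1077 0.001
120 425 -0.05 -0.1087 0.001
120 426 -0.05 -0.1096 0.001
120 427 -0.05 -0.1108 0.001
120 428 -0.05 -0.1118 0.001
120 429 -0.05 -0.1129 0.001
120 430 -0.05 -0.1139 0.001
120 431 -0.05 -0.1145 0.002
```

View pics/s6t.png

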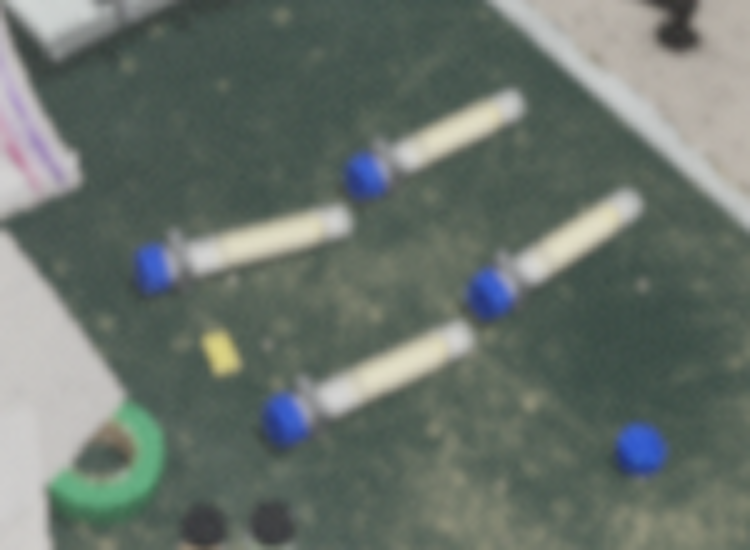

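Call:
move_arm --linear '[[0.003, -0.033, 0.007], [0.003, -0.033, 0.007], [0.003, -0.033, 0.007], [0.003, -0.033, 0.007], [0.003, -0.033, 0.007], [0.003, -0.033, 0.007], [0.003, -0.033, 0.007], [0.003, -0.033, 0.007], [0.003, -0.033, 0.007], [0.003, -0.02, 0], [0, 0, 0]]' --twist '[[0, 0, 0], [0, 0, 0], [0, 0, 0], [0, 0, 0], [0, 0, 0], [0, 0, 0], [0, 0, 0], [0, 0, 0], [0, 0, 0], [0, 0, 0], [0, 0, 0]]'

```text
time: 10.72
eef_pos: [0.4291, -0.1947, 0.2732]
tcp_rot: [1.0, -0.015, -0.019, -0.009]
contact_force: [0.3, -0.1, -0.9]
opening: 0.498
```

Run:
```python
from h import *
st();cam("wrist","w7")
```

```text
t 10.72 p [ 0.4291 -0.1947  0.2732] yaw -1.67 zax [-0.039  0.019 -0.999] open 0.498 F [ 0.3 -0.1 -0.9] q [-0.64 -0.18  2.   -0.01  1.36  0.96]
```

View pics/w7.png

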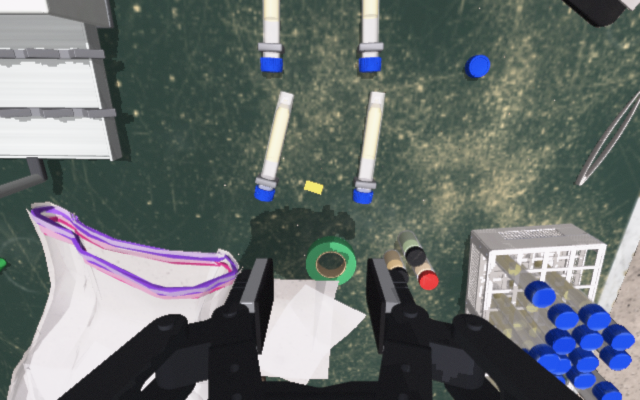

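```bash
cat >> h.py <<'E'
def tube(c,foot,cap,zf=.009,zc=.013,g=.050):
    f=atz(c,*foot,zf)[:2]; k=atz(c,*cap,zc)[:2]; d=k-f; L=np.hypot(*d); e=d/L
    G=f+e*g; yaw=np.degrees(np.arctan2(-e[1],-e[0]))
    s=get_state(); print("foot",f.round(4),"cap",k.round(4),"len %.4f"%L,"grasp",G.round(4),"axis yaw(foot dir) %.2f"%yaw,"dTCP",(G-s["eef_pos"][:2]).round(4),"turn",turn(yaw).round(2)); return G,yaw
E
python3 - <<'E'
from h import *
crop("w7",230,0,410,220,3,"w7c")
c=load("w7")
tube(c,(286.5,94),(264,201)); tube(c,(377,93.5),(363,202.5))
E
```

```text
foot [ 0.4969 -0.1563] cap [ 0.3744 -0.1216] len 0.1273 grasp [ 0.4488 -0.1426] axis yaw(foot dir) -15.83 dTCP [0.02   0.0506] turn [ -1.42  -2.11 -14.18]
foot [ 0.4945 -0.2552] cap [ 0.3697 -0.2413] len 0.1256 grasp [ 0.4448 -0.2497] axis yaw(foot dir) -6.34 dTCP [ 0.016  -0.0564] turn [-1.24 -2.22 -4.69]
```

View pics/w7c.png

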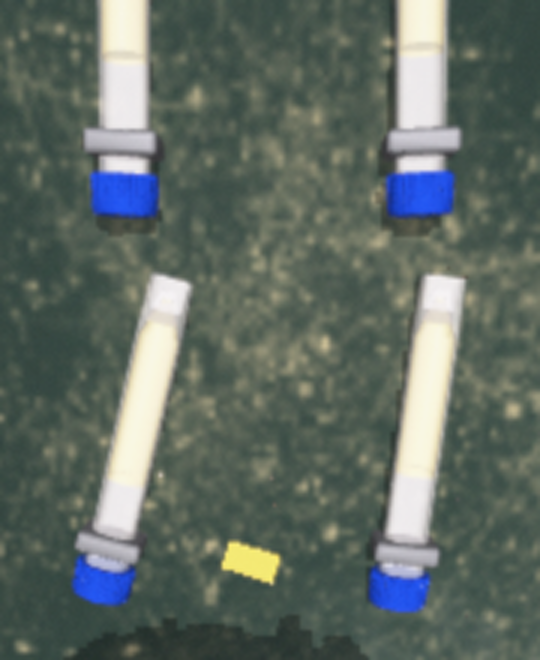

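Call:
move_arm --linear '[[0.004, 0.01, -0.03], [0.004, 0.01, -0.03], [0.004, 0.01, -0.03], [0.004, 0.01, -0.03], [0.004, 0.01, -0.03], [0, 0, -0.02], [0, 0, 0]]' --twist '[[-0.5, -0.7, -4.7], [-0.5, -0.7, -4.7], [-0.4, -0.7, -4.7], [0, 0, 0], [0, 0, 0], [0, 0, 0], [0, 0, 0]]'

```text
time: 11.35
eef_pos: [0.4422, -0.1312, 0.0896]
tcp_rot: [0.99, -0.142, -0.005, -0.003]
contact_force: [-0.6, -0.1, -0.6]
opening: 0.499
```

Run:
```python
from h import *
s=st();print(turn(-15.8),np.array([.4488,-.1426])-s["eef_pos"][:2])
```

```text
t 11.35 p [ 0.4422 -0.1312  0.0896] yaw -16.38 zax [-0.01   0.007 -1.   ] open 0.499 F [-0.6 -0.1 -0.6] q [-0.51  0.    2.19  0.    0.96  1.35]
[-0.38318966 -0.57571481  0.57846656] [ 0.00659497 -0.01136604]
```

Call:
move_arm --linear '[[0.0066, -0.0114, -0.01], [0, 0, -0.02], [0, 0, -0.02], [0, 0, 0]]' --twist '[[-0.4, -0.6, 0.6], [0, 0, 0], [0, 0, 0], [0, 0, 0]]'

```text
time: 11.68
eef_pos: [0.4468, -0.1373, 0.0372]
tcp_rot: [0.991, -0.134, -0.002, -0.002]
contact_force: [-0.3, -0.7, -0.5]
opening: 0.497
```

Run:
```python
from h import *
s=st();print(turn(-15.8),np.array([.4488,-.1426])-s["eef_pos"][:2]); cam("wrist","w8")
```

```text
t 11.68 p [ 0.4468 -0.1373  0.0372] yaw -15.43 zax [-0.004  0.004 -1.   ] open 0.497 F [-0.3 -0.7 -0.5] q [-0.52  0.11  2.2   0.    0.83  1.32]
[-0.21342605 -0.2517881  -0.36486094] [ 0.00200893 -0.00526047]
```

View pics/w8.png

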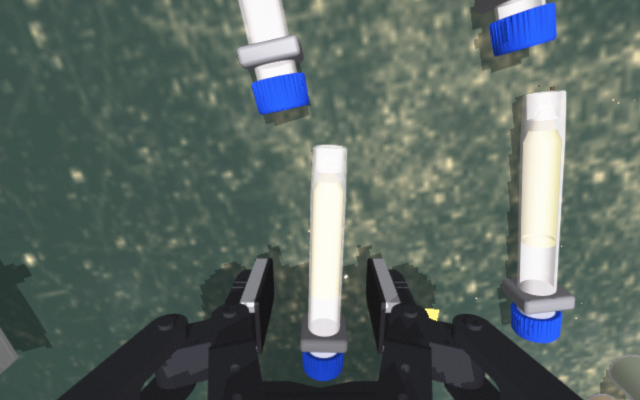

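Call:
move_arm --linear '[[0.002, -0.005, -0.012], [0, 0, -0.01], [0, 0, 0]]' --twist '[[-0.2, -0.2, -0.4], [0, 0, 0], [0, 0, 0]]'

```text
time: 11.98
eef_pos: [0.4522, -0.1429, 0.0205]
tcp_rot: [0.991, -0.137, 0.003, 0.001]
contact_force: [0.0, -0.3, -0.1]
opening: 0.5
```

Run:
```python
from h import *
s=st();print(turn(-15.8),np.array([.4488,-.1426])-s["eef_pos"][:2])
```

```text
t 11.98 p [ 0.4522 -0.1429  0.0205] yaw -15.76 zax [ 0.006 -0.003 -1.   ] open 0.500 F [ 0.  -0.3 -0.1] q [-0.52  0.15  2.19  0.    0.79  1.32]
[ 0.19121377  0.35482857 -0.0435337 ] [-0.00339598  0.00031688]
```

Call:
move_arm --linear '[[-0.003, 0, -0.007], [0, 0, 0]]' --twist '[[0.2, 0.3, 0], [0, 0, 0]]'

```text
time: 12.15
eef_pos: [0.4501, -0.143, 0.015]
tcp_rot: [0.991, -0.137, 0.001, 0.0]
contact_force: [0.3, -0.1, 0.0]
opening: 0.503
```

Call:
move_arm --linear '[[0, 0, 0], [0, 0, 0], [0, 0, 0], [0, 0, 0], [0, 0, 0]]' --twist '[[0, 0, 0], [0, 0, 0], [0, 0, 0], [0, 0, 0], [0, 0, 0]]' --grip 0 --force 40

```text
time: 12.57
eef_pos: [0.4512, -0.1435, 0.0172]
tcp_rot: [0.991, -0.137, 0.003, 0.001]
contact_force: [-0.8, 1.1, -1.2]
opening: 0.181
```

Run:
```python
from h import *
s=st();print(turn(-2.18))
```

```text
t 12.57 p [ 0.4512 -0.1435  0.0172] yaw -15.70 zax [ 0.006 -0.002 -1.   ] open 0.181 F [-0.8  1.1 -1.2] q [-0.52  0.16  2.2   0.    0.78  1.32]
[ 0.0850717   0.33747591 13.52268122]
```

Call:
move_arm --linear '[[0, 0, 0], [0, 0, 0], [-0.001, 0.0005, -0.006], [0, 0, 0]]' --twist '[[0, 0, 0], [0, 0, 0], [0, 0, 0], [0, 0, 0]]' --grip 0.35

```text
time: 12.9
eef_pos: [0.4506, -0.1432, 0.0113]
tcp_rot: [0.991, -0.137, 0.004, 0.001]
contact_force: [-0.3, 0.6, -0.3]
opening: 0.353
```

Call:
move_arm --linear '[[0, 0, 0], [0, 0, 0], [0, 0, 0], [0, 0, 0]]' --twist '[[0, 0, 0], [0, 0, 0], [0, 0, 0], [0, 0, 0]]' --grip 0

```text
time: 13.23
eef_pos: [0.4506, -0.1431, 0.0112]
tcp_rot: [0.991, -0.137, 0.003, 0.001]
contact_force: [0.2, 0.0, -0.1]
opening: 0.187
```

Call:
move_arm --linear '[[0, 0, 0.02], [0, 0, 0.03], [0.006, 0, 0.03], [0.006, 0, 0.03], [0.006, 0, 0.03], [0.006, 0, 0.03], [0, 0, 0]]' --twist '[[0, 0, 0], [0, 0, 0], [0, 0, 4.5], [0, 0, 4.5], [0, 0, 4.5], [0, 0, 0], [0, 0, 0]]'

```text
time: 13.82
eef_pos: [0.4697, -0.1403, 0.1843]
tcp_rot: [1.0, -0.014, -0.003, -0.0]
contact_force: [0.7, -0.0, 0.2]
opening: 0.188
```

Run:
```python
from h import *
s=st();print(turn(-2.18)); cam("wrist","w9"); cam("side","d9"); crop("d9",260,140,420,240,5,"d9c")
print(np.array([.518,.1947])-s["eef_pos"][:2])
```

```text
t 13.82 p [ 0.4697 -0.1403  0.1843] yaw -1.56 zax [-0.005  0.    -1.   ] open 0.188 F [ 0.7 -0.   0.2] q [-0.5  -0.07  2.07 -0.    1.15  1.1 ]
[-0.01330742 -0.2914544  -0.62460377]
[0.04829626 0.33498833]
```

View pics/w9.png

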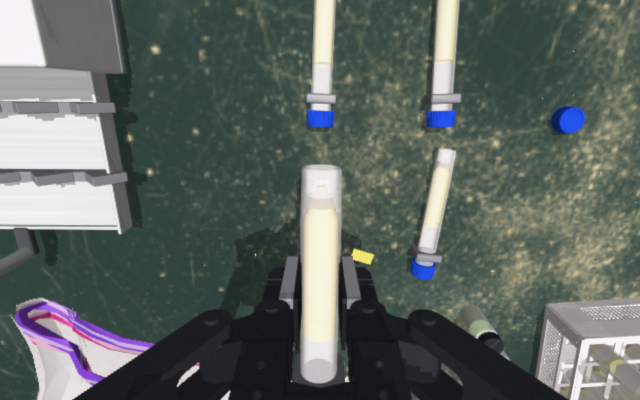

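View pics/d9c.png

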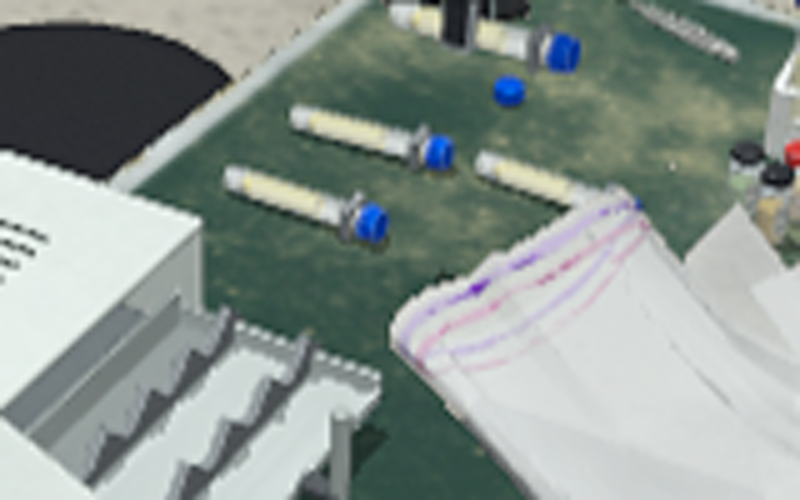

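Call:
move_arm --linear '[[0.005, 0.034, 0], [0.005, 0.034, 0], [0.005, 0.034, 0], [0.005, 0.034, 0], [0.005, 0.034, 0], [0.005, 0.034, 0], [0.005, 0.034, 0], [0.005, 0.034, -0.01], [0.005, 0.034, -0.01], [0, 0.01, 0], [0, 0, 0], [0, 0, 0]]' --twist '[[0, 0, -0.6], [0, 0, 0], [0, 0, 0], [0, 0, 0], [0, 0, 0], [0, 0, 0], [0, 0, 0], [0, 0, 0], [0, 0, 0], [0, 0, 0], [0, 0, 0], [0, 0, 0]]'

```text
time: 14.92
eef_pos: [0.4949, 0.1886, 0.1331]
tcp_rot: [0.999, -0.024, -0.027, -0.001]
contact_force: [0.3, -0.3, 0.1]
opening: 0.184
```

```bash
cat >> h.py <<'E'
SEAT=np.array([.5165,.1272]);YAW=-2.18
EX=np.array([np.cos(np.radians(YAW)),np.sin(np.radians(YAW))]);EY=np.array([-EX[1],EX[0]])
def footoff(c,u,v):
    s=get_state();R=Ro.from_quat(s["tcp_rot"]).as_matrix(); p=atz(c,u,v,s["eef_pos"][2]); return R.T@(p-s["eef_pos"])
def go(yn,off,foot=.047):
    s=get_state(); t=SEAT+EX*(foot-off)+EY*yn; print("target",t.round(4),"d",(t-s["eef_pos"][:2]).round(4),"z",s["eef_pos"][2].round(4),"turn",turn(YAW).round(2))
E
python3 - <<'E'
from h import *
s=st(); c=cam("wrist","w10"); cc=load("w9")
print(footoff(c,321,168))
go(.0675,.048)
E
```

```text
t 14.92 p [0.4949 0.1886 0.1331] yaw -2.78 zax [-0.053  0.003 -0.999] open 0.184 F [ 0.3 -0.3  0.1] q [0.17 0.11 1.99 0.01 1.09 1.78]
[ 0.05133156  0.0004022  -0.00276   ]
target [0.5181 0.1947] d [0.0233 0.0065] z 0.1332 turn [-0.16 -3.07  0.65]
```

View pics/w10.png

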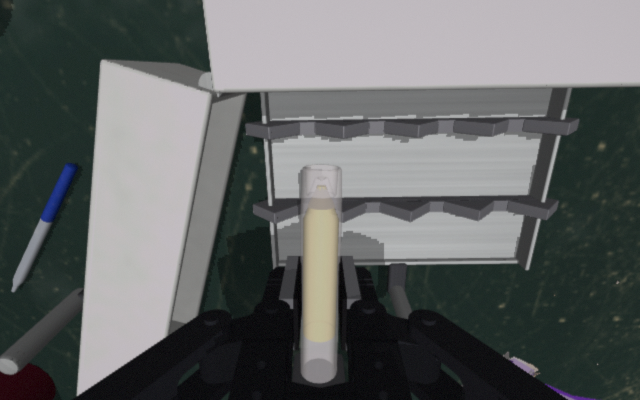

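Call:
move_arm --linear '[[0.0215, 0.0065, -0.02], [0, 0, -0.025], [0, 0, 0], [0, 0, 0]]' --twist '[[-0.2, -3, 0.6], [0, 0, 0], [0, 0, 0], [0, 0, 0]]'

```text
time: 15.3
eef_pos: [0.5182, 0.1892, 0.0883]
tcp_rot: [1.0, -0.023, 0.002, 0.001]
contact_force: [0.6, -0.5, -0.1]
opening: 0.189
```

Run:
```python
from h import *
s=st(); go(.0675,.0495)
```

```text
t 15.30 p [0.5182 0.1892 0.0883] yaw -2.58 zax [ 0.003 -0.002 -1.   ] open 0.189 F [ 0.6 -0.5 -0.1] q [ 0.17  0.19  1.99 -0.    0.96  1.79]
target [0.5166 0.1947] d [-0.0017  0.0056] z 0.0883 turn [0.13 0.19 0.4 ]
```

Call:
move_arm --linear '[[-0.0015, 0.0056, 0], [0, 0, -0.02], [0, 0, 0], [0, 0, 0]]' --twist '[[0, 0.2, 0.4], [0, 0, 0], [0, 0, 0], [0, 0, 0]]'

```text
time: 15.63
eef_pos: [0.5192, 0.1927, 0.0733]
tcp_rot: [1.0, -0.021, 0.002, 0.001]
contact_force: [-0.5, -1.1, -0.2]
opening: 0.186
```

Run:
```python
from h import *
s=st(); go(.0675,.0495); cam("wrist","w11")
```

```text
t 15.63 p [0.5192 0.1927 0.0733] yaw -2.42 zax [ 0.005 -0.001 -1.   ] open 0.186 F [-0.5 -1.1 -0.2] q [ 0.17  0.22  1.99 -0.    0.93  1.79]
target [0.5166 0.1947] d [-0.0026  0.002 ] z 0.0733 turn [0.08 0.27 0.24]
```

View pics/w11.png

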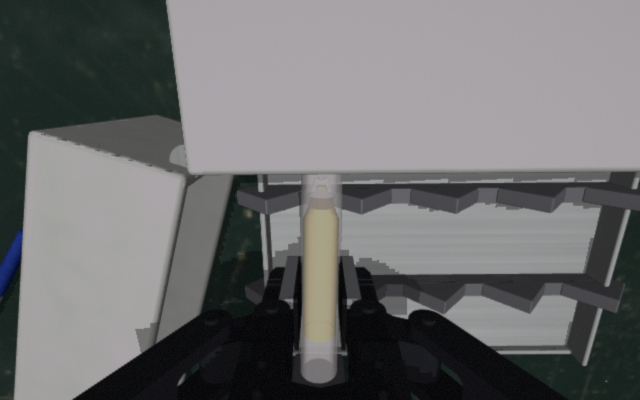

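Call:
move_arm --linear '[[-0.003, 0.002, -0.008], [0, 0.0005, -0.012], [0, 0, -0.004], [0, 0, 0]]' --twist '[[0, 0.2, 0.2], [0, 0, 0], [0, 0, 0], [0, 0, 0]]'

```text
time: 16.02
eef_pos: [0.5174, 0.1959, 0.0509]
tcp_rot: [1.0, -0.019, 0.003, 0.0]
contact_force: [-0.6, -0.3, 0.0]
opening: 0.188
```

Run:
```python
from h import *
s=st(); go(.0675,.0495)
```

```text
t 16.02 p [0.5174 0.1959 0.0509] yaw -2.19 zax [ 0.006 -0.    -1.   ] open 0.188 F [-0.6 -0.3  0. ] q [ 0.18  0.25  2.   -0.    0.88  1.79]
target [0.5166 0.1947] d [-0.0008 -0.0011] z 0.0509 turn [0.02 0.35 0.01]
```

Call:
move_arm --linear '[[-0.001, -0.001, -0.004], [0, 0, -0.003], [0, 0, 0]]' --twist '[[0, 0.3, 0], [0, 0, 0], [0, 0, 0]]'

```text
time: 16.27
eef_pos: [0.518, 0.1959, 0.0453]
tcp_rot: [1.0, -0.019, 0.002, -0.001]
contact_force: [-1.4, -0.5, 3.0]
opening: 0.19
```

Run:
```python
from h import *
s=st(); go(.0675,.0495)
```

```text
t 16.27 p [0.518  0.1959 0.0453] yaw -2.17 zax [ 0.004  0.001 -1.   ] open 0.190 F [-1.4 -0.5  3. ] q [0.18 0.26 2.   0.   0.87 1.79]
target [0.5166 0.1947] d [-0.0015 -0.0012] z 0.0453 turn [-0.07  0.22 -0.01]
```

Call:
move_arm --linear '[[0, 0, 0], [0, 0, 0], [0, 0, 0], [0, 0, 0.006], [0, 0, 0.01]]' --twist '[[0, 0, 0], [0, 0, 0], [0, 0, 0], [0, 0, 0], [0, 0, 0]]' --grip 0.28

```text
time: 16.68
eef_pos: [0.5163, 0.1954, 0.0594]
tcp_rot: [1.0, -0.019, -0.001, -0.0]
contact_force: [-0.2, 0.7, -0.1]
opening: 0.276
```

Call:
move_arm --linear '[[0, 0, 0.02], [0, 0, 0.03], [0, 0, 0.03], [0, 0, 0.03], [0, 0, 0]]' --twist '[[0, 0, 0], [0, 0, 0], [0, 0, 0], [0, 0, 0], [0, 0, 0]]' --grip 0.4

```text
time: 17.1
eef_pos: [0.5146, 0.1948, 0.1771]
tcp_rot: [1.0, -0.019, -0.001, 0.0]
contact_force: [1.7, 0.3, 2.4]
opening: 0.402
```

Run:
```python
from h import *
s=st(); cam("wrist","w12"); cam("scene","s12"); crop("s12",300,160,380,240,8,"s12c")
```

```text
t 17.10 p [0.5146 0.1948 0.1771] yaw -2.19 zax [-0.003 -0.    -1.   ] open 0.402 F [1.7 0.3 2.4] q [0.18 0.07 1.94 0.   1.13 1.79]
```

View pics/w12.png

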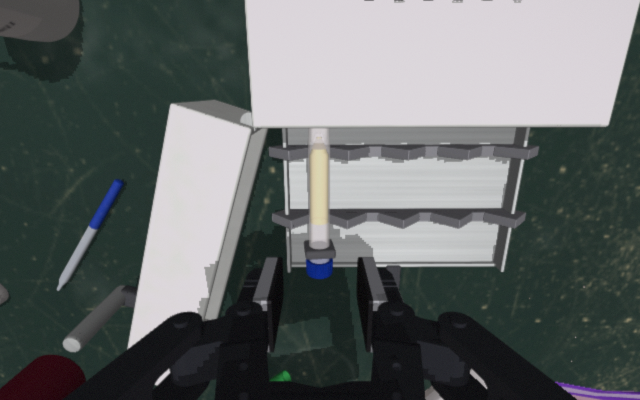

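View pics/s12c.png

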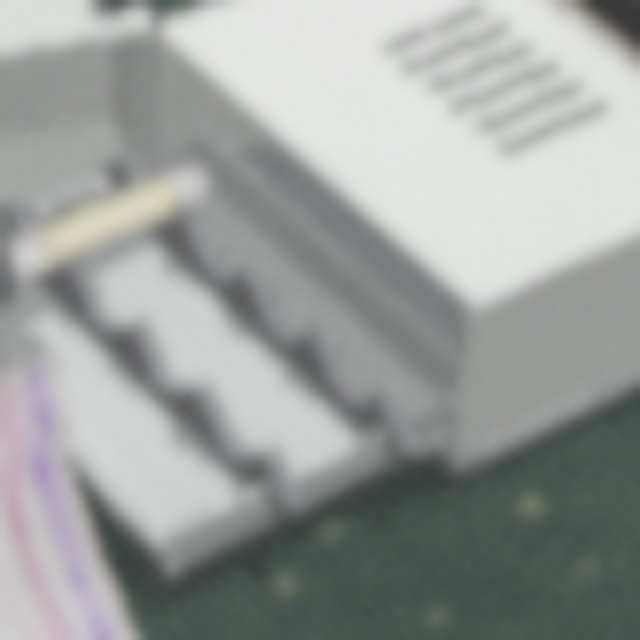

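Call:
move_arm --linear '[[0, -0.03, 0.01], [-0.003, -0.036, 0.005], [-0.006, -0.036, 0.005], [-0.006, -0.036, 0.005], [-0.006, -0.036, 0.005], [-0.007, -0.036, 0.005], [-0.007, -0.036, 0.005], [-0.007, -0.036, 0.005], [-0.007, -0.036, 0.005], [-0.007, -0.036, 0.005], [-0.007, -0.03, 0.005], [0, -0.01, 0], [0, 0, 0]]' --twist '[[0, 0, 0], [0, 0, 0], [0, 0, 0], [0, 0, 0], [0, 0, 0], [0, 0, 0], [0, 0, 0], [0, 0, 0], [0, 0, 0], [0, 0, 0], [0, 0, -2], [0, 0, -2], [0, 0, 0]]'

```text
time: 18.28
eef_pos: [0.4306, -0.2119, 0.2161]
tcp_rot: [0.998, -0.053, -0.021, -0.004]
contact_force: [0.7, 0.3, -0.1]
opening: 0.398
```

Run:
```python
from h import *
c=load("w12"); p=atz(c,319,277,.044)[:2]-SEAT; print("cap end seat frame",p@EX,p@EY)
s=st(); cam("wrist","w13")
```

```text
cap end seat frame -0.08038911278989547 0.06759149817536296
t 18.28 p [ 0.4306 -0.2119  0.2161] yaw -6.08 zax [-0.041  0.011 -0.999] open 0.398 F [ 0.7  0.3 -0.1] q [-0.66 -0.11  2.04 -0.02  1.25  1.02]
```

View pics/w13.png

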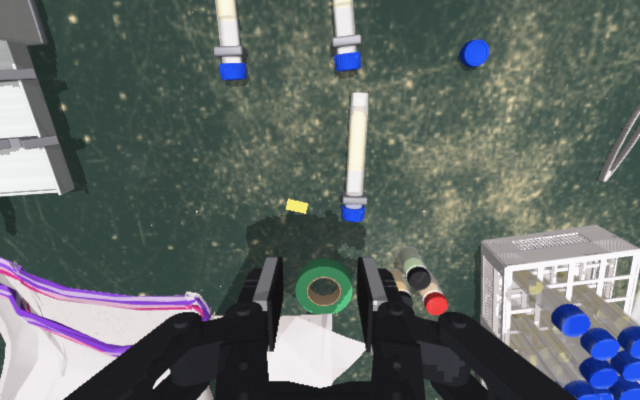

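Run:
```python
from h import *
c=load("w13"); tube(c,(360,93),(353,221)); crop("w13",320,80,400,230,4,"w13c")
```

```text
foot [ 0.4959 -0.256 ] cap [ 0.3684 -0.2398] len 0.1285 grasp [ 0.4463 -0.2497] axis yaw(foot dir) -7.21 dTCP [ 0.0156 -0.0388] turn [-0.69 -2.4  -1.25]
```

View pics/w13c.png

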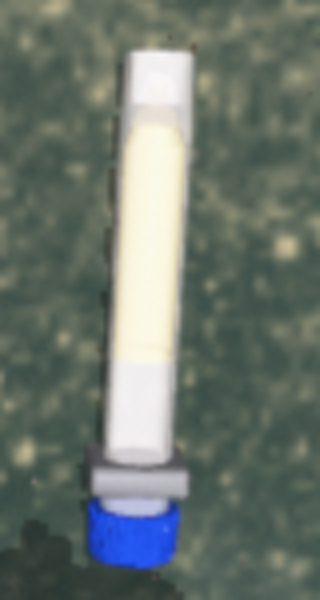

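Call:
move_arm --linear '[[0.005, -0.012, -0.025], [0.005, -0.012, -0.03], [0.005, -0.012, -0.03], [0, 0, -0.03], [0, 0, -0.02], [0, 0, 0], [0, 0, 0]]' --twist '[[-0.3, -1.2, -0.4], [-0.3, -1.2, -0.4], [0, 0, 0], [0, 0, 0], [0, 0, 0], [0, 0, 0], [0, 0, 0]]'

```text
time: 18.92
eef_pos: [0.4472, -0.2353, 0.0726]
tcp_rot: [0.999, -0.052, -0.001, -0.004]
contact_force: [0.1, -0.0, -0.1]
opening: 0.398
```

```bash
cat >> h.py <<'E'
def rel(G,yaw):
    s=st(); print("d",(np.array(G)-s["eef_pos"][:2]).round(4),"turn",turn(yaw).round(2))
E
python3 - <<'E'
from h import *
rel((.446,-.2495),-6.8); cam("wrist","w14")
E
```

```text
t 18.92 p [ 0.4472 -0.2353  0.0726] yaw -5.97 zax [-0.001  0.009 -1.   ] open 0.398 F [ 0.1 -0.  -0.1] q [-0.69  0.13  2.1   0.01  0.92  0.98]
d [-0.0012 -0.0142] turn [-0.5  -0.03 -0.83]
```

View pics/w14.png

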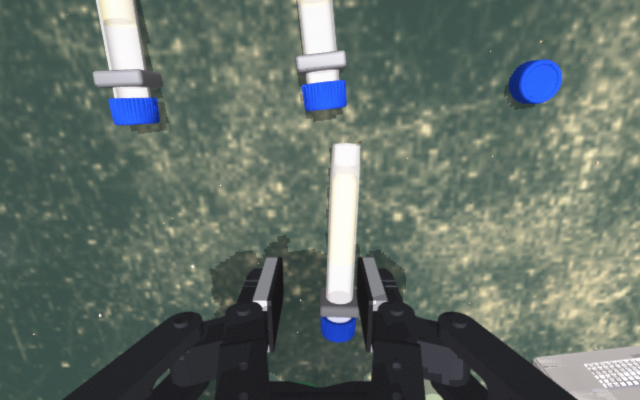

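Run:
```python
from h import *
c=load("w14"); tube(c,(345.5,145),(338.5,340))
```

```text
foot [ 0.4959 -0.2552] cap [ 0.3646 -0.2395] len 0.1322 grasp [ 0.4462 -0.2493] axis yaw(foot dir) -6.81 dTCP [-0.0007 -0.0142] turn [-0.52 -0.05 -0.84]
```

Call:
move_arm --linear '[[-0.001, -0.0142, 0], [0, 0, -0.015], [0, 0, -0.02], [0, 0, 0], [0, 0, 0]]' --twist '[[-0.5, 0, -0.8], [0, 0, 0], [0, 0, 0], [0, 0, 0], [0, 0, 0]]'

```text
time: 19.38
eef_pos: [0.4521, -0.2541, 0.046]
tcp_rot: [0.998, -0.058, 0.006, 0.006]
contact_force: [0.2, 0.1, 0.9]
opening: 0.401
```

Run:
```python
from h import *
rel((.446,-.2495),-6.8)
```

```text
t 19.38 p [ 0.4521 -0.2541  0.046 ] yaw -6.62 zax [ 0.012 -0.013 -1.   ] open 0.401 F [0.2 0.1 0.9] q [-0.71  0.19  2.09 -0.    0.84  0.98]
d [-0.0061  0.0046] turn [ 0.74  0.68 -0.18]
```

Call:
move_arm --linear '[[-0.005, 0.004, -0.006], [0, 0, -0.012], [0, 0, 0], [0, 0, 0]]' --twist '[[0.7, 0.7, -0.2], [0, 0, 0], [0, 0, 0], [0, 0, 0]]'

```text
time: 19.72
eef_pos: [0.4494, -0.2527, 0.0318]
tcp_rot: [0.998, -0.06, 0.003, 0.003]
contact_force: [0.5, 0.5, 0.8]
opening: 0.399
```

Run:
```python
from h import *
rel((.446,-.2495),-6.8)
```

```text
t 19.72 p [ 0.4494 -0.2527  0.0318] yaw -6.87 zax [ 0.005 -0.006 -1.   ] open 0.399 F [0.5 0.5 0.8] q [-0.71  0.21  2.09 -0.    0.83  0.98]
d [-0.0034  0.0032] turn [0.34 0.32 0.07]
```

Call:
move_arm --linear '[[-0.003, 0.003, -0.008], [0, 0, -0.009], [0, 0, -0.002], [0, 0, 0]]' --twist '[[0.3, 0.3, 0], [0, 0, 0], [0, 0, 0], [0, 0, 0]]'

```text
time: 20.05
eef_pos: [0.4463, -0.2495, 0.0115]
tcp_rot: [0.998, -0.06, 0.0, 0.0]
contact_force: [-1.6, -0.1, 0.4]
opening: 0.4
```

Run:
```python
from h import *
rel((.446,-.2495),-6.8)
```

```text
t 20.05 p [ 0.4463 -0.2495  0.0115] yaw -6.87 zax [ 0.    -0.001 -1.   ] open 0.400 F [-1.6 -0.1  0.4] q [-0.71  0.25  2.1  -0.    0.79  0.98]
d [-0.0003 -0.    ] turn [0.04 0.02 0.07]
```

Close and lift, turning to the tray's yaw.

Call:
move_arm --linear '[[0, 0, 0], [0, 0, 0], [0, 0, 0], [0, 0, 0], [0, 0, 0], [0, 0, 0.02], [0, 0, 0.03], [0.006, 0, 0.03], [0.006, 0, 0.03], [0.006, 0, 0.03], [0.006, 0, 0.03], [0, 0, 0]]' --twist '[[0, 0, 0], [0, 0, 0], [0, 0, 0], [0, 0, 0], [0, 0, 0], [0, 0, 0], [0, 0, 0], [0, 0, 2.3], [0, 0, 2.3], [0, 0, 0], [0, 0, 0], [0, 0, 0]]' --grip 0

```text
time: 21.05
eef_pos: [0.4673, -0.2463, 0.1864]
tcp_rot: [1.0, -0.018, -0.003, -0.002]
contact_force: [0.7, 0.5, 0.3]
opening: 0.186
```

Run:
```python
from h import *
st(); cam("wrist","w15"); go(.0225,.05,.05)
```

```text
t 21.05 p [ 0.4673 -0.2463  0.1864] yaw -2.08 zax [-0.006  0.004 -1.   ] open 0.186 F [0.7 0.5 0.3] q [-0.68  0.02  1.98 -0.    1.15  0.93]
target [0.5174 0.1497] d [0.0514 0.3952] z 0.1837 turn [-0.35 -0.54 -0.1 ]
```

View pics/w15.png

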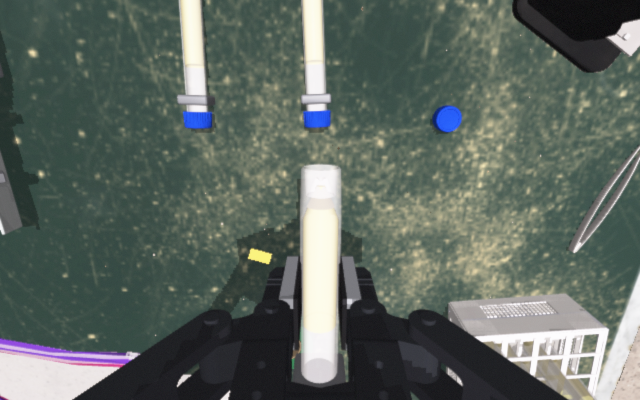

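Call:
move_arm --linear '[[0.005, 0.034, 0], [0.005, 0.034, 0], [0.005, 0.034, 0], [0.005, 0.034, 0], [0.005, 0.034, 0], [0.005, 0.034, 0], [0.005, 0.034, 0], [0.005, 0.034, 0], [0.006, 0.034, -0.005], [0.008, 0.034, -0.01], [0.008, 0.034, -0.01], [0.004, 0, 0], [0, 0, 0], [0, 0, 0]]' --twist '[[0, 0, 0], [0, 0, 0], [0, 0, 0], [0, 0, 0], [0, 0, 0], [0, 0, 0], [0, 0, 0], [0, 0, 0], [0, 0, 0], [0, 0, 0], [0, 0, 0], [0, 0, 0], [0, 0, 0], [0, 0, 0]]'

```text
time: 22.27
eef_pos: [0.5205, 0.1447, 0.1412]
tcp_rot: [1.0, -0.021, -0.015, -0.003]
contact_force: [0.2, -0.5, -0.2]
opening: 0.189
```

Run:
```python
from h import *
st(); go(.0225,.048,.049)
```

```text
t 22.27 p [0.5205 0.1447 0.1412] yaw -2.42 zax [-0.031  0.006 -1.   ] open 0.189 F [ 0.2 -0.5 -0.2] q [0.08 0.11 1.97 0.01 1.09 1.69]
target [0.5184 0.1496] d [-0.0021  0.0049] z 0.1412 turn [-0.32 -1.77  0.24]
```

Call:
move_arm --linear '[[-0.002, 0.005, -0.015], [0, 0, -0.025], [0, 0, -0.02], [0, 0, 0], [0, 0, 0]]' --twist '[[-0.3, -1.8, 0.2], [0, 0, 0], [0, 0, 0], [0, 0, 0], [0, 0, 0]]'

```text
time: 22.68
eef_pos: [0.5189, 0.1453, 0.082]
tcp_rot: [1.0, -0.023, 0.002, -0.0]
contact_force: [-1.1, 0.2, -0.0]
opening: 0.186
```

Run:
```python
from h import *
st(); go(.0225,.048,.049)
```

```text
t 22.68 p [0.5189 0.1453 0.082 ] yaw -2.58 zax [ 0.005  0.001 -1.   ] open 0.186 F [-1.1  0.2 -0. ] q [0.08 0.18 2.02 0.   0.94 1.7 ]
target [0.5184 0.1496] d [-0.0005  0.0043] z 0.082 turn [-0.03  0.27  0.4 ]
```

Call:
move_arm --linear '[[0, 0.0045, 0], [0, 0, -0.018], [0, 0, 0], [0, 0, 0]]' --twist '[[0, 0.2, 0.4], [0, 0, 0], [0, 0, 0], [0, 0, 0]]'

```text
time: 23.02
eef_pos: [0.5201, 0.1476, 0.0672]
tcp_rot: [1.0, -0.021, 0.002, -0.0]
contact_force: [0.1, 0.9, 0.6]
opening: 0.189
```

Run:
```python
from h import *
st(); go(.0225,.048,.049)
```

```text
t 23.02 p [0.5201 0.1476 0.0672] yaw -2.37 zax [ 0.003  0.    -1.   ] open 0.189 F [0.1 0.9 0.6] q [ 0.09  0.2   2.02 -0.    0.91  1.7 ]
target [0.5184 0.1496] d [-0.0017  0.002 ] z 0.0672 turn [-0.01  0.17  0.19]
```

Call:
move_arm --linear '[[-0.0015, 0.002, -0.006], [0, 0.0005, -0.01], [0, 0, -0.002], [0, 0, 0]]' --twist '[[0, 0.2, 0.2], [0, 0, 0], [0, 0, 0], [0, 0, 0]]'

```text
time: 23.35
eef_pos: [0.5236, 0.15, 0.0548]
tcp_rot: [1.0, -0.018, 0.005, 0.0]
contact_force: [-1.5, -1.1, 3.3]
opening: 0.192
```

Run:
```python
from h import *
st(); go(.0225,.048,.049)
```

```text
t 23.35 p [0.5236 0.15   0.0548] yaw -2.11 zax [ 0.009 -0.    -1.   ] open 0.192 F [-1.5 -1.1  3.3] q [ 0.09  0.23  2.02 -0.    0.88  1.7 ]
target [0.5184 0.1496] d [-0.0052 -0.0003] z 0.0548 turn [ 0.02  0.54 -0.07]
```

Run:
```python
from h import *
cam("wrist","w16");cam("scene","s16"); crop("s16",290,150,390,240,7,"s16c")
```

```text
(no output)
```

View pics/w16.png

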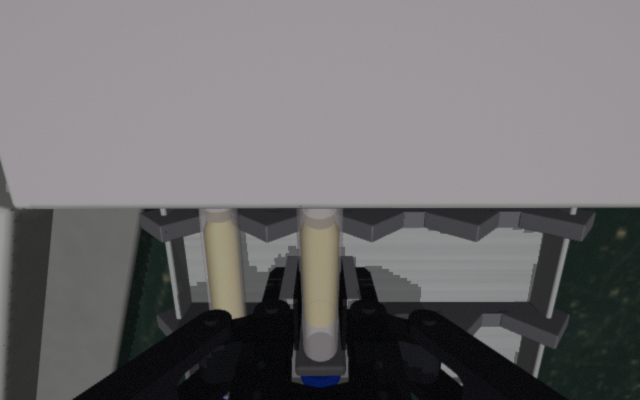

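View pics/s16c.png

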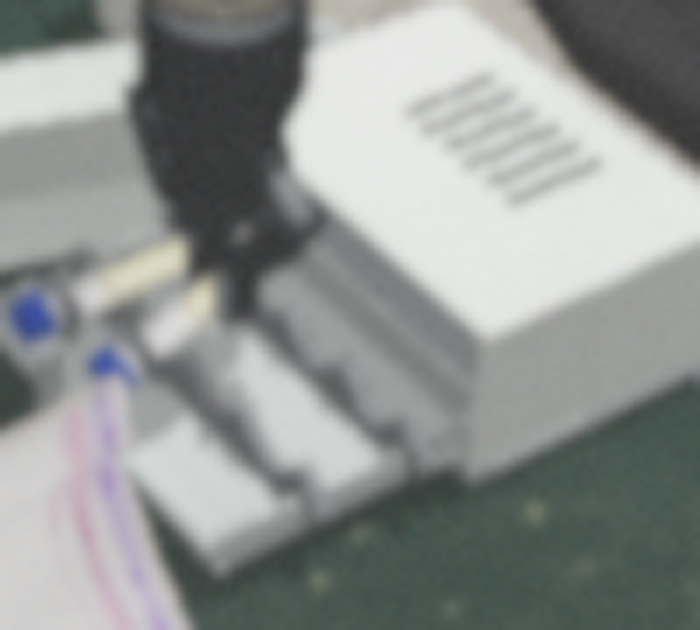

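Call:
move_arm --linear '[[-0.003, 0, 0.02], [-0.002, 0, 0.02], [0, 0, 0.01], [0, 0, 0], [0, 0, 0]]' --twist '[[0, 0, 0], [0, 0, 0], [0, 0, 0], [0, 0, 0], [0, 0, 0]]' --force 60

```text
time: 23.87
eef_pos: [0.5175, 0.1505, 0.1045]
tcp_rot: [1.0, -0.019, 0.005, -0.001]
contact_force: [0.3, 0.2, -0.7]
opening: 0.184
```

Run:
```python
from h import *
st(); c=cam("wrist","w17");cam("scene","s17"); crop("s17",290,150,390,240,7,"s17c")
P=cloud(c)
for v in range(150,390,8): print(v,P[v,321].round(4))
```

```text
t 23.87 p [0.5175 0.1505 0.1045] yaw -2.16 zax [ 0.01   0.001 -1.   ] open 0.184 F [ 0.3  0.2 -0.7] q [ 0.09  0.14  2.02 -0.    0.98  1.7 ]
150 [0.5747 0.1474 0.1011]
158 [0.5586 0.1478 0.027 ]
166 [0.5535 0.1479 0.0269]
174 [0.5691 0.1476 0.1203]
182 [0.5659 0.1478 0.1193]
190 [0.5628 0.1479 0.119 ]
198 [0.5643 0.1479 0.1343]
206 [0.5616 0.148  0.1343]
214 [0.5584 0.1481 0.1331]
222 [0.555  0.1482 0.1314]
230 [0.5514 0.1483 0.1297]
238 [0.5484 0.1484 0.1296]
246 [0.5445 0.1486 0.1278]
254 [0.5407 0.1487 0.1264]
262 [0.537  0.1488 0.1254]
270 [0.5328 0.149  0.1239]
278 [0.5285 0.1491 0.1222]
286 [0.524  0.1493 0.1206]
294 [0.5196 0.1495 0.1193]
302 [0.5146 0.1496 0.1174]
310 [0.5097 0.1498 0.1159]
318 [0.5033 0.15   0.1124]
326 [0.4992 0.1502 0.1124]
334 [0.4925 0.1504 0.1093]
342 [0.4866 0.1506 0.1074]
350 [0.4802 0.1509 0.1051]
358 [0.4724 0.1511 0.1016]
366 [0.4702 0.1512 0.1045]
374 [0.4585 0.1516 0.0973]
382 [0.4532 0.1518 0.0971]
```

View pics/w17.png

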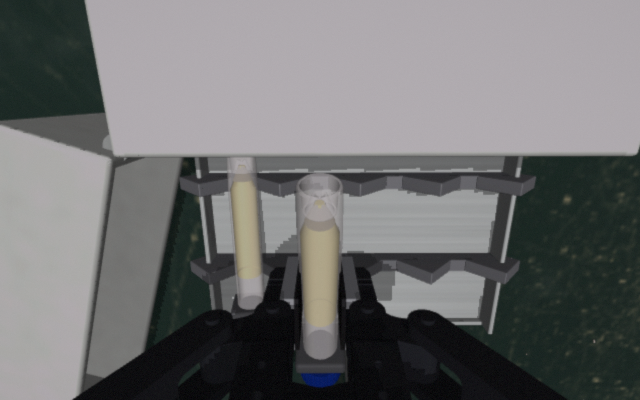

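View pics/s17c.png

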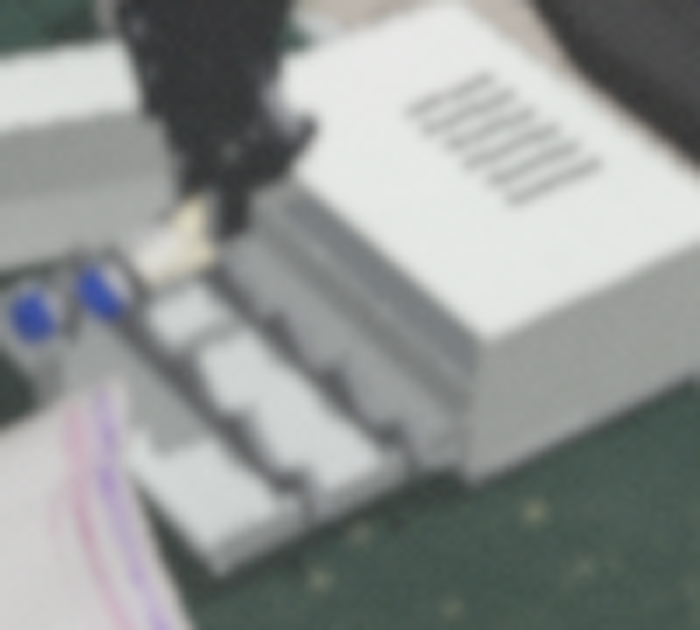

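Call:
move_arm --linear '[[-0.001, -0.0005, 0], [0, 0, 0], [0, 0, -0.015], [0, 0, -0.015], [0, 0, 0], [0, 0, 0]]' --twist '[[0, 5, 0], [0, 5, 0], [0, 0, 0], [0, 0, 0], [0, 0, 0], [0, 0, 0]]'

```text
time: 24.47
eef_pos: [0.5123, 0.1496, 0.0647]
tcp_rot: [0.996, -0.019, -0.088, 0.002]
contact_force: [0.4, -0.3, -0.6]
opening: 0.178
```

Run:
```python
from h import *
st(); go(.0225,.05,.049); c=cam("wrist","w18");P=cloud(c)
for v in range(206,370,16): print(v,P[v,321].round(4))
```

```text
t 24.47 p [0.5123 0.1496 0.0647] yaw -2.21 zax [-0.176  0.    -0.984] open 0.178 F [ 0.4 -0.3 -0.6] q [0.09 0.28 1.94 0.02 1.1  1.69]
target [0.5164 0.1497] d [0.0041 0.0001] z 0.0647 turn [-1.000e-02 -1.014e+01 -0.000e+00]
206 [0.5603 0.1471 0.0843]
222 [0.5536 0.1474 0.0835]
238 [0.5471 0.1476 0.0835]
254 [0.5388 0.1479 0.0816]
270 [0.5311 0.1481 0.0811]
286 [0.522  0.1484 0.0797]
302 [0.5111 0.1488 0.0772]
318 [0.5006 0.1492 0.0759]
334 [0.4877 0.1496 0.0733]
350 [0.4749 0.15   0.0716]
366 [0.4657 0.1504 0.0734]
```

Call:
move_arm --linear '[[0.004, 0, -0.005], [0, 0, -0.008], [0, 0, -0.003], [0, 0, 0]]' --twist '[[0, 0, 0], [0, 0, 0], [0, 0, 0], [0, 0, 0]]' --force 20

```text
time: 24.85
eef_pos: [0.5155, 0.1497, 0.0471]
tcp_rot: [0.996, -0.019, -0.088, 0.002]
contact_force: [0.0, -0.0, -1.1]
opening: 0.18
```

Run:
```python
from h import *
st(); go(.0225,.05,.049)
```

```text
t 24.85 p [0.5155 0.1497 0.0471] yaw -2.18 zax [-0.175  0.    -0.985] open 0.180 F [ 0.  -0.  -1.1] q [0.09 0.31 1.94 0.02 1.06 1.69]
target [0.5164 0.1497] d [ 0.0009 -0.    ] z 0.0471 turn [-1.000e-02 -1.008e+01 -3.000e-02]
```

Call:
move_arm --linear '[[0.001, 0, -0.003], [0, 0, -0.002], [0, 0, 0]]' --twist '[[0, 0, 0], [0, 0, 0], [0, 0, 0]]'

```text
time: 25.1
eef_pos: [0.5174, 0.1505, 0.0453]
tcp_rot: [0.996, -0.019, -0.088, 0.001]
contact_force: [-1.2, 0.5, 1.3]
opening: 0.18
```

Run:
```python
from h import *
st(); go(.0225,.05,.049); c=cam("wrist","w19");P=cloud(c)
for v in range(230,370,16): print(v,P[v,321].round(4))
```

```text
t 25.10 p [0.5174 0.1505 0.0453] yaw -2.20 zax [-0.176  0.001 -0.984] open 0.180 F [-1.2  0.5  1.3] q [0.09 0.32 1.93 0.02 1.06 1.69]
target [0.5164 0.1497] d [-0.001  -0.0008] z 0.0453 turn [-8.000e-02 -1.015e+01 -1.000e-02]
230 [0.5793 0.1478 0.1015]
246 [0.5749 0.148  0.1012]
262 [0.5396 0.1489 0.0613]
278 [0.5308 0.1492 0.0599]
294 [0.5213 0.1495 0.0585]
310 [0.5112 0.1498 0.0573]
326 [0.5008 0.1502 0.0564]
342 [0.4865 0.1507 0.053 ]
358 [0.473  0.1511 0.0511]
```

Call:
move_arm --linear '[[0, 0, 0], [0, 0, 0], [0, 0, 0]]' --twist '[[0, 0, 0], [0, 0, 0], [0, 0, 0]]' --grip 0.22

```text
time: 25.4
eef_pos: [0.5185, 0.1506, 0.0456]
tcp_rot: [0.996, -0.019, -0.086, 0.001]
contact_force: [0.4, -0.4, -0.2]
opening: 0.22
```

Run:
```python
from h import *
st(); c=cam("wrist","w20");P=cloud(c)
for v in range(230,370,16): print(v,P[v,321].round(4))
```

```text
t 25.40 p [0.5185 0.1506 0.0456] yaw -2.19 zax [-0.172  0.002 -0.985] open 0.220 F [ 0.4 -0.4 -0.2] q [0.09 0.32 1.93 0.02 1.06 1.69]
230 [0.5793 0.1479 0.1006]
246 [0.5754 0.1481 0.1013]
262 [0.535  0.1491 0.0544]
278 [0.5264 0.1494 0.054 ]
294 [0.5178 0.1497 0.054 ]
310 [0.5089 0.15   0.0543]
326 [0.499  0.1504 0.0542]
342 [0.4878 0.1508 0.0535]
358 [0.4768 0.1511 0.0535]
```

View pics/w20.png

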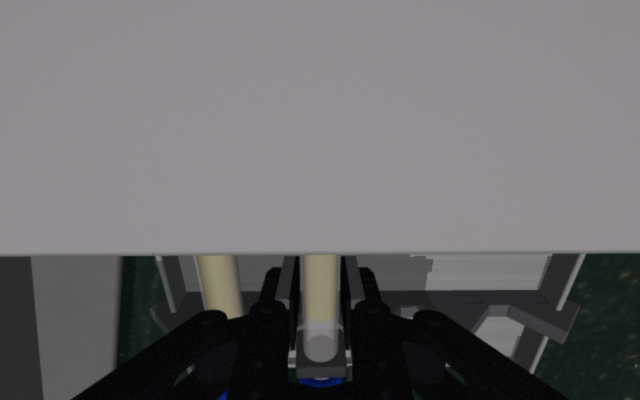

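Call:
move_arm --linear '[[0, 0, 0], [0, 0, 0.004], [0, 0, 0.008], [0, 0, 0.015], [0, 0, 0.025], [0, 0, 0.03], [0, 0, 0.03], [0, 0, 0.02], [0, 0, 0]]' --twist '[[0, 0, 0], [0, 0, 0], [0, 0, 0], [0, 0, 0], [0, -3.3, 0], [0, -3.3, 0], [0, -3.3, 0], [0, 0, 0], [0, 0, 0]]' --grip 0.31

```text
time: 26.2
eef_pos: [0.5163, 0.1501, 0.1841]
tcp_rot: [1.0, -0.019, 0.002, -0.001]
contact_force: [0.4, -0.5, 0.7]
opening: 0.312
```

Run:
```python
from h import *
st(); c=cam("wrist","w21")
```

```text
t 26.20 p [0.5163 0.1501 0.1841] yaw -2.21 zax [ 0.004  0.001 -1.   ] open 0.312 F [ 0.4 -0.5  0.7] q [0.09 0.03 1.97 0.   1.14 1.7 ]
```

View pics/w21.png

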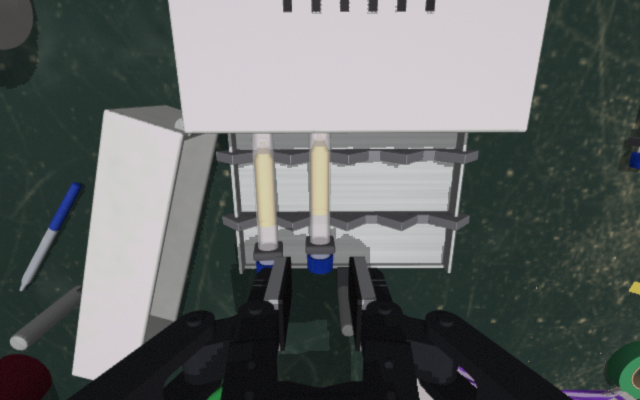

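Call:
move_arm --linear '[[0.004, -0.03, 0.01], [0.005, -0.034, 0.005], [0.005, -0.034, 0.005], [0.005, -0.034, 0.005], [0.005, -0.034, 0.005], [0.005, -0.034, 0.005], [0.005, -0.034, 0], [0.005, -0.034, 0], [0.005, -0.025, 0], [0, 0, 0], [0, 0, 0]]' --twist '[[0, 0, 0], [0, 0, 0], [0, 0, 0], [0, 0, 0], [0, 0, 0], [0, 0, 0], [0, 0, 0], [0, 0, 0], [0, 0, 0], [0, 0, 0], [0, 0, 0]]' --grip 0.4 --force 50

```text
time: 27.17
eef_pos: [0.5525, -0.155, 0.2035]
tcp_rot: [1.0, -0.018, -0.011, -0.004]
contact_force: [-0.4, -0.2, 0.3]
opening: 0.394
```

Run:
```python
from h import *
st(); c=cam("wrist","w22")
```

```text
t 27.17 p [ 0.5525 -0.155   0.2035] yaw -2.01 zax [-0.021  0.009 -1.   ] open 0.394 F [-0.4 -0.2  0.3] q [-0.45  0.11  1.85 -0.    1.21  1.16]
```

View pics/w22.png

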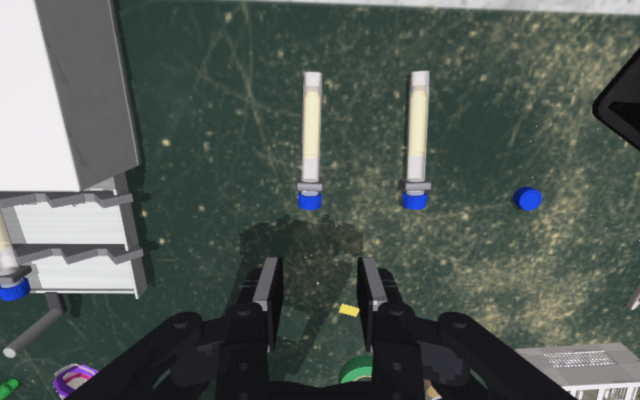

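Run:
```python
from h import *
c=load("w22"); tube(c,(313.5,72),(310,207)); tube(c,(420,71),(415,207)); crop("w22",290,60,440,220,4,"w22c")
```

```text
foot [ 0.6445 -0.1516] cap [ 0.5188 -0.143 ] len 0.1260 grasp [ 0.5946 -0.1482] axis yaw(foot dir) -3.91 dTCP [0.0423 0.0065] turn [-0.51 -1.24 -1.94]
foot [ 0.642  -0.2458] cap [ 0.5154 -0.2476] len 0.1266 grasp [ 0.592  -0.2465] axis yaw(foot dir) 0.79 dTCP [ 0.0397 -0.0919] turn [-0.46 -1.26  2.76]
```

View pics/w22c.png

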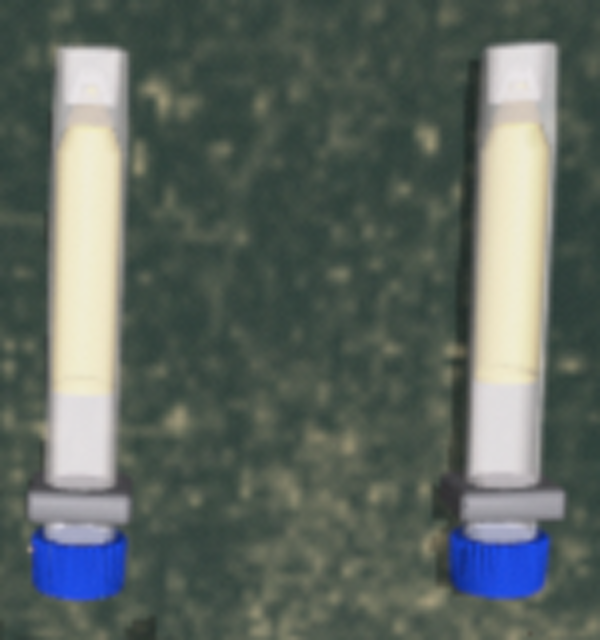

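Call:
move_arm --linear '[[0.013, 0.002, -0.025], [0.013, 0.003, -0.03], [0.014, 0.002, -0.03], [0, 0, -0.03], [0, 0, -0.015], [0, 0, 0], [0, 0, 0]]' --twist '[[-0.3, -0.6, -0.9], [-0.3, -0.6, -0.9], [0, 0, 0], [0, 0, 0], [0, 0, 0], [0, 0, 0], [0, 0, 0]]'

```text
time: 27.8
eef_pos: [0.5917, -0.1375, 0.0659]
tcp_rot: [1.0, -0.03, -0.002, -0.0]
contact_force: [-0.6, -0.5, 1.0]
opening: 0.399
```

Run:
```python
from h import *
rel((.594,-.1482),-3.9); cam("wrist","w23")
```

```text
t 27.80 p [ 0.5917 -0.1375  0.0659] yaw -3.38 zax [-0.003  0.001 -1.   ] open 0.399 F [-0.6 -0.5  1. ] q [-0.39  0.34  1.86 -0.    0.95  1.24]
d [ 0.0023 -0.0107] turn [-0.05 -0.18 -0.52]
```

View pics/w23.png

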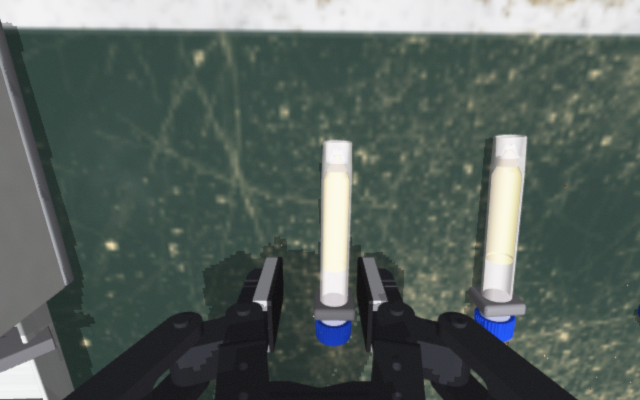

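Call:
move_arm --linear '[[0.002, -0.0107, 0], [0, -0.001, -0.015], [0, 0, -0.015], [0, 0, 0], [0, 0, 0]]' --twist '[[0, -0.2, -0.5], [0, 0, 0], [0, 0, 0], [0, 0, 0], [0, 0, 0]]'

```text
time: 28.27
eef_pos: [0.598, -0.1516, 0.0411]
tcp_rot: [0.999, -0.034, 0.007, 0.002]
contact_force: [0.2, -0.2, 0.1]
opening: 0.402
```

Run:
```python
from h import *
c=load("w23")
rel((.594,-.1482),-3.9)
tube(c,(338,141),(334,342))
```

```text
t 28.27 p [ 0.598  -0.1516  0.0411] yaw -3.89 zax [ 0.013 -0.004 -1.   ] open 0.402 F [ 0.2 -0.2  0.1] q [-0.41  0.39  1.85  0.    0.89  1.22]
d [-0.004   0.0034] turn [ 0.25  0.74 -0.01]
foot [ 0.6446 -0.1511] cap [ 0.5133 -0.1427] len 0.1316 grasp [ 0.5947 -0.1479] axis yaw(foot dir) -3.66 dTCP [-0.0034  0.0037] turn [0.25 0.74 0.23]
```

Call:
move_arm --linear '[[-0.004, 0.0035, -0.01], [0, 0, -0.014], [0, 0, -0.003], [0, 0, 0], [0, 0, 0]]' --twist '[[0.25, 0.7, 0], [0, 0, 0], [0, 0, 0], [0, 0, 0], [0, 0, 0]]'

```text
time: 28.68
eef_pos: [0.5946, -0.1488, 0.0135]
tcp_rot: [0.999, -0.034, 0.001, 0.0]
contact_force: [0.0, 0.2, 0.3]
opening: 0.401
```

Run:
```python
from h import *
rel((.5943,-.148),-3.8)
```

```text
t 28.68 p [ 0.5946 -0.1488  0.0135] yaw -3.95 zax [ 0.003 -0.001 -1.   ] open 0.401 F [0.  0.2 0.3] q [-0.41  0.43  1.85  0.    0.86  1.23]
d [-0.0003  0.0008] turn [0.05 0.15 0.15]
```

Call:
move_arm --linear '[[0, 0, -0.002], [0, 0, 0], [0, 0, 0], [0, 0, 0], [0, 0, 0], [0, 0, 0.02], [0, 0, 0.03], [0, 0, 0.03], [-0.005, 0, 0.03], [-0.005, 0, 0.03], [-0.005, 0, 0.03], [0, 0, 0]]' --twist '[[0, 0, 0], [0, 0, 0], [0, 0, 0], [0, 0, 0], [0, 0, 0], [0, 0, 0], [0, 0, 0.8], [0, 0, 0.8], [0, 0, 0], [0, 0, 0], [0, 0, 0], [0, 0, 0]]' --grip 0

```text
time: 29.68
eef_pos: [0.5759, -0.1474, 0.1867]
tcp_rot: [1.0, -0.02, -0.001, -0.0]
contact_force: [1.2, -1.3, 0.0]
opening: 0.183
```

Run:
```python
from h import *
st(); go(-.0225,.05,.05); c=cam("wrist","w24");P=cloud(c)
for v in range(190,370,30): print(v,P[v,321].round(4))
```

```text
t 29.68 p [ 0.5759 -0.1474  0.1867] yaw -2.24 zax [-0.003  0.001 -1.   ] open 0.183 F [ 1.2 -1.3  0. ] q [-0.42  0.16  1.83 -0.    1.16  1.19]
target [0.5156 0.1047] d [-0.0602  0.2521] z 0.1867 turn [-0.05 -0.15  0.06]
190 [ 0.6196 -0.15    0.1942]
220 [ 0.607  -0.1495  0.1936]
250 [ 0.5943 -0.149   0.1944]
280 [ 0.5814 -0.1485  0.196 ]
310 [ 0.5669 -0.148   0.1963]
340 [ 0.552  -0.1474  0.197 ]
```

View pics/w24.png

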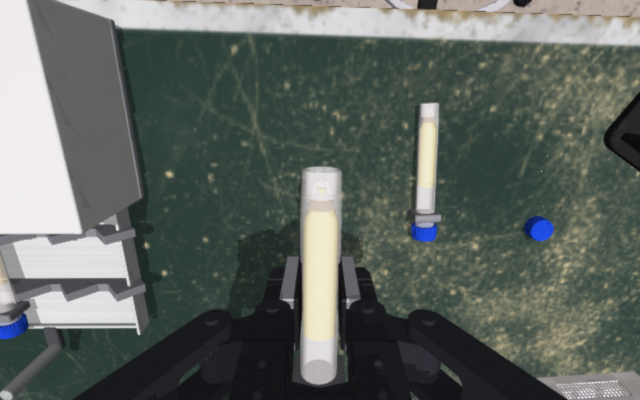

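Call:
move_arm --linear '[[-0.008, 0.03, 0], [-0.008, 0.032, 0], [-0.008, 0.032, 0], [-0.008, 0.032, 0], [-0.008, 0.032, 0], [-0.007, 0.032, 0], [-0.007, 0.032, -0.005], [-0.003, 0.024, -0.01], [0, 0, 0], [0, 0, 0], [0, 0, 0]]' --twist '[[0, 0, 0], [0, 0, 0], [0, 0, 0], [0, 0, 0], [0, 0, 0], [0, 0, 0], [0, 0, 0], [0, 0, 0], [0, 0, 0], [0, 0, 0], [0, 0, 0]]'

```text
time: 30.65
eef_pos: [0.5086, 0.1073, 0.1582]
tcp_rot: [1.0, -0.022, -0.009, -0.001]
contact_force: [-0.4, -0.3, -0.4]
opening: 0.183
```

Run:
```python
from h import *
st(); go(-.0225,.05,.05)
```

```text
t 30.65 p [0.5086 0.1073 0.1582] yaw -2.48 zax [-0.018  0.002 -1.   ] open 0.183 F [-0.4 -0.3 -0.4] q [0.01 0.04 2.02 0.   1.11 1.62]
target [0.5156 0.1047] d [ 0.0071 -0.0026] z 0.1582 turn [-0.08 -1.04  0.3 ]
```

Call:
move_arm --linear '[[0.007, -0.0026, -0.02], [0, 0, -0.03], [0, 0, -0.025], [0, 0, 0], [0, 0, 0]]' --twist '[[0, -1, 0.3], [0, 0, 0], [0, 0, 0], [0, 0, 0], [0, 0, 0]]'

```text
time: 31.07
eef_pos: [0.5206, 0.0997, 0.0856]
tcp_rot: [1.0, -0.022, 0.004, -0.001]
contact_force: [1.5, 0.1, 3.5]
opening: 0.181
```

Run:
```python
from h import *
st(); go(-.0225,.05,.05)
```

```text
t 31.07 p [0.5206 0.0997 0.0856] yaw -2.50 zax [ 0.008  0.001 -1.   ] open 0.181 F [1.5 0.1 3.5] q [-0.    0.15  2.05  0.    0.94  1.61]
target [0.5156 0.1047] d [-0.0049  0.005 ] z 0.0856 turn [-0.05  0.48  0.32]
```

Call:
move_arm --linear '[[-0.005, 0.005, 0], [0, 0, 0], [0, 0, -0.018], [0, 0, 0], [0, 0, 0]]' --twist '[[0, 0.5, 0.3], [0, 0, 0], [0, 0, 0], [0, 0, 0], [0, 0, 0]]'

```text
time: 31.48
eef_pos: [0.5184, 0.1029, 0.073]
tcp_rot: [1.0, -0.02, 0.002, 0.0]
contact_force: [1.0, 0.3, 0.1]
opening: 0.185
```

Run:
```python
from h import *
st(); go(-.0225,.05,.05); c=cam("wrist","w25");P=cloud(c)
for v in range(220,370,30): print(v,P[v,321].round(4))
```

```text
t 31.48 p [0.5184 0.1029 0.073 ] yaw -2.35 zax [ 0.005 -0.    -1.   ] open 0.185 F [1.  0.3 0.1] q [ 0.    0.17  2.05 -0.    0.92  1.62]
target [0.5156 0.1047] d [-0.0028  0.0018] z 0.073 turn [0.01 0.28 0.17]
220 [0.5576 0.1005 0.1019]
250 [0.5439 0.101  0.096 ]
280 [0.5281 0.1016 0.0899]
310 [0.5085 0.1023 0.0812]
340 [0.4865 0.1032 0.0735]
```

View pics/w25.png

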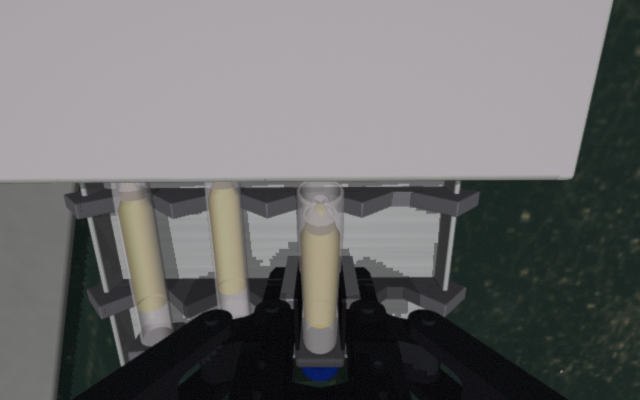

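Call:
move_arm --linear '[[-0.012, 0.001, 0.01], [0, 0, 0.01], [0, 0, 0], [0, 0, 0], [0, 0, 0], [0, 0, 0]]' --twist '[[0, 0, 0.2], [0, 0, 0], [0, 5, 0], [0, 5, 0], [0, 0, 0], [0, 0, 0]]'

```text
time: 32.03
eef_pos: [0.5092, 0.104, 0.1006]
tcp_rot: [0.996, -0.018, -0.082, 0.002]
contact_force: [0.3, -0.2, -0.5]
opening: 0.179
```

Run:
```python
from h import *
st(); go(-.0225,.05,.047); c=cam("wrist","w26");P=cloud(c)
for v in range(160,370,15): print(v,P[v,321].round(4))
```

```text
t 32.03 p [0.5092 0.104  0.1006] yaw -2.14 zax [-0.164 -0.001 -0.986] open 0.179 F [ 0.3 -0.2 -0.5] q [0.01 0.19 1.97 0.   1.14 1.61]
target [0.5126 0.1048] d [0.0035 0.0008] z 0.1006 turn [ 0.02 -9.47 -0.07]
160 [0.542  0.1012 0.0373]
175 [0.5283 0.1016 0.0263]
190 [0.5566 0.1015 0.1078]
205 [0.5582 0.1016 0.1226]
220 [0.5525 0.1018 0.1224]
235 [0.5454 0.102  0.1204]
250 [0.5381 0.1022 0.119 ]
265 [0.5301 0.1025 0.1173]
280 [0.5216 0.1027 0.1156]
295 [0.5115 0.1031 0.113 ]
310 [0.5022 0.1034 0.1119]
325 [0.4889 0.1038 0.1077]
340 [0.4762 0.1042 0.1051]
355 [0.4628 0.1046 0.1027]
```

View pics/w26.png

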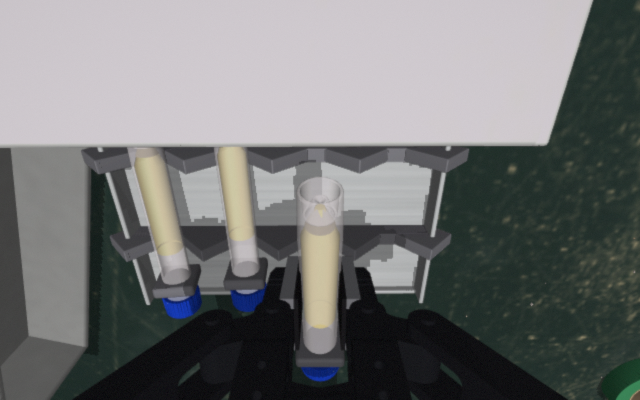

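Call:
move_arm --linear '[[0.001, 0.0008, -0.015], [0, 0, -0.015], [0, 0, 0], [0, 0, 0], [0, 0, 0]]' --twist '[[0, 2, 0], [0, 0, 0], [0, 0, 0], [0, 0, 0], [0, 0, 0]]' --force 30

```text
time: 32.5
eef_pos: [0.5105, 0.105, 0.0726]
tcp_rot: [0.995, -0.018, -0.095, 0.002]
contact_force: [-0.1, 0.0, -0.2]
opening: 0.179
```

Run:
```python
from h import *
st(); go(-.0225,.052,.048); c=cam("wrist","w27");P=cloud(c)
for v in range(205,370,30): print(v,P[v,321].round(4))
```

```text
t 32.50 p [0.5105 0.105  0.0726] yaw -2.12 zax [-0.189 -0.001 -0.982] open 0.179 F [-0.1  0.  -0.2] q [0.01 0.25 1.96 0.   1.12 1.61]
target [0.5116 0.1049] d [ 0.0011 -0.0001] z 0.0726 turn [  0.04 -10.92  -0.1 ]
205 [0.5604 0.1026 0.0938]
235 [0.5477 0.103  0.0923]
265 [0.5318 0.1035 0.0886]
295 [0.5136 0.1041 0.0853]
325 [0.4916 0.1048 0.0813]
355 [0.465  0.1056 0.0765]
```

Call:
move_arm --linear '[[0.001, 0, -0.01], [0, 0, -0.013], [0, 0, -0.001], [0, 0, 0], [0, 0, 0]]' --twist '[[0, 0, 0], [0, 0, 0], [0, 0, 0], [0, 0, 0], [0, 0, 0]]'

```text
time: 32.97
eef_pos: [0.5127, 0.1051, 0.0485]
tcp_rot: [0.996, -0.018, -0.093, 0.002]
contact_force: [0.2, 0.8, 0.8]
opening: 0.182
```

Run:
```python
from h import *
st(); go(-.0225,.052,.048); c=cam("wrist","w28");P=cloud(c)
for v in range(205,370,30): print(v,P[v,321].round(4))
```

```text
t 32.97 p [0.5127 0.1051 0.0485] yaw -2.11 zax [-0.184 -0.001 -0.983] open 0.182 F [0.2 0.8 0.8] q [0.01 0.29 1.96 0.   1.07 1.61]
target [0.5116 0.1049] d [-0.0011 -0.0002] z 0.0485 turn [  0.04 -10.63  -0.12]
205 [0.5794 0.1025 0.1008]
235 [0.5718 0.1027 0.1012]
265 [0.5338 0.1036 0.0645]
295 [0.5155 0.1042 0.061 ]
325 [0.4925 0.1049 0.0559]
355 [0.4656 0.1057 0.0509]
```

Call:
move_arm --linear '[[-0.001, 0, -0.0015], [0, 0, 0], [0, 0, 0]]' --twist '[[0, 0, 0], [0, 0, 0], [0, 0, 0]]'

```text
time: 33.27
eef_pos: [0.5126, 0.1051, 0.0484]
tcp_rot: [0.996, -0.018, -0.092, 0.002]
contact_force: [-0.7, -0.1, 1.1]
opening: 0.18
```

Call:
move_arm --linear '[[0, 0, 0], [0, 0, 0], [0, 0, 0], [0, 0, 0]]' --twist '[[0, 0, 0], [0, 0, 0], [0, 0, 0], [0, 0, 0]]' --grip 0.22

```text
time: 33.6
eef_pos: [0.5127, 0.1051, 0.0484]
tcp_rot: [0.996, -0.018, -0.091, 0.002]
contact_force: [-1.3, -0.3, 0.5]
opening: 0.221
```

Run:
```python
from h import *
st(); c=cam("wrist","w29");P=cloud(c)
for v in range(265,370,15): print(v,P[v,321].round(4))
```

```text
t 33.60 p [0.5127 0.1051 0.0484] yaw -2.10 zax [-0.182 -0.001 -0.983] open 0.221 F [-1.3 -0.3  0.5] q [0.01 0.29 1.96 0.   1.07 1.61]
265 [0.5243 0.1038 0.0527]
280 [0.5173 0.1041 0.0539]
295 [0.5084 0.1043 0.0535]
310 [0.5003 0.1046 0.0543]
325 [0.4905 0.105  0.054 ]
340 [0.48   0.1053 0.0536]
355 [0.4694 0.1057 0.0537]
```

View pics/w29.png

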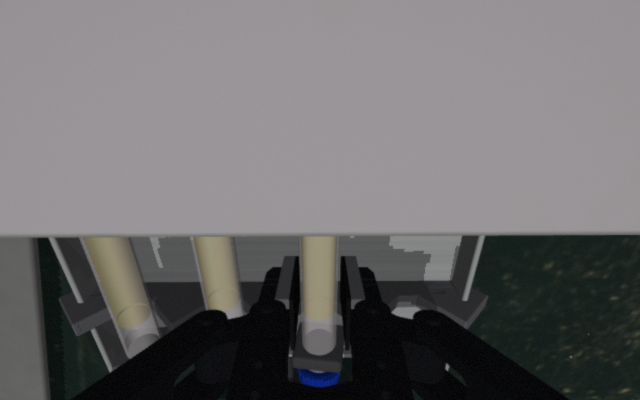

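Call:
move_arm --linear '[[0, 0, 0], [0, 0, 0.004], [0, 0, 0.008], [0, 0, 0.015], [0, 0, 0.025], [0, 0, 0.03], [0, 0, 0.03], [0, 0, 0.02], [0, 0, 0]]' --twist '[[0, 0, 0], [0, 0, 0], [0, 0, 0], [0, 0, 0], [0, -3.5, 0], [0, -3.5, 0], [0, -3.5, 0], [0, 0, 0], [0, 0, 0]]' --grip 0.31

```text
time: 34.4
eef_pos: [0.5107, 0.1049, 0.1877]
tcp_rot: [1.0, -0.018, 0.003, 0.0]
contact_force: [1.3, 0.5, 0.8]
opening: 0.308
```

Run:
```python
from h import *
st(); c=cam("wrist","w30")
```

```text
t 34.40 p [0.5107 0.1049 0.1877] yaw -2.09 zax [ 0.006 -0.001 -1.   ] open 0.308 F [1.3 0.5 0.8] q [ 0.01 -0.01  2.   -0.    1.14  1.62]
```

View pics/w30.png

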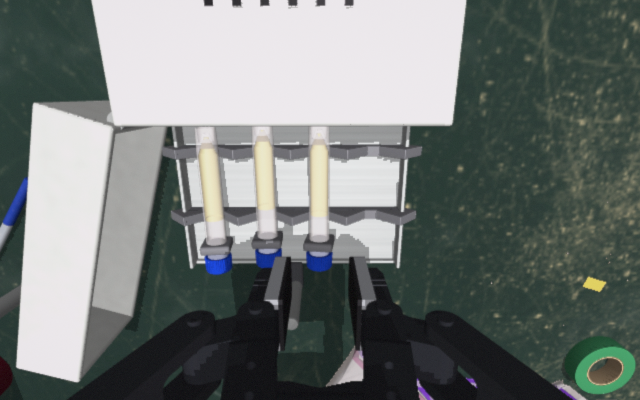

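Call:
move_arm --linear '[[0.004, -0.03, 0.008], [0.004, -0.036, 0.005], [0.004, -0.036, 0.005], [0.004, -0.036, 0.003], [0.005, -0.036, 0.003], [0.005, -0.036, 0.003], [0.005, -0.036, 0], [0.005, -0.036, 0], [0.005, -0.036, 0], [0.003, -0.02, 0], [0, 0, 0], [0, 0, 0]]' --twist '[[0, 0, 0], [0, 0, 0], [0, 0, 0], [0, 0, 0], [0, 0, 0], [0, 0, 0], [0, 0, 0], [0, 0, 0], [0, 0, 1.5], [0, 0, 1.5], [0, 0, 0], [0, 0, 0]]' --grip 0.4 --force 60

```text
time: 35.45
eef_pos: [0.546, -0.2464, 0.1969]
tcp_rot: [1.0, 0.011, -0.011, -0.006]
contact_force: [-1.1, 1.2, -0.4]
opening: 0.403
```

Run:
```python
from h import *
st(); c=cam("wrist","w31")
```

```text
t 35.45 p [ 0.546  -0.2464  0.1969] yaw 1.25 zax [-0.022  0.011 -1.   ] open 0.403 F [-1.1  1.2 -0.4] q [-0.59  0.17  1.79 -0.    1.2   0.96]
```

View pics/w31.png

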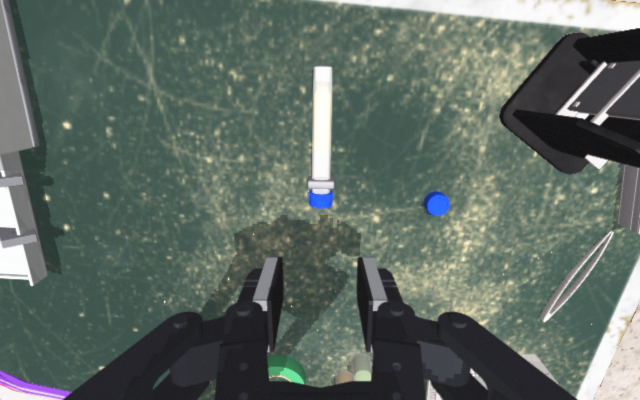

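Run:
```python
from h import *
c=load("w31"); tube(c,(323,67),(321,205))
```

```text
foot [ 0.6417 -0.2455] cap [ 0.5164 -0.2467] len 0.1253 grasp [ 0.5917 -0.246 ] axis yaw(foot dir) 0.52 dTCP [0.0459 0.    ] turn [-0.62 -1.26 -0.75]
```

Call:
move_arm --linear '[[0.015, -0.001, -0.025], [0.015, -0.001, -0.03], [0.015, -0.001, -0.03], [0, 0, -0.02], [0, 0, 0], [0, 0, 0]]' --twist '[[-0.6, -1.2, -0.7], [0, 0, 0], [0, 0, 0], [0, 0, 0], [0, 0, 0], [0, 0, 0]]'

```text
time: 36.0
eef_pos: [0.5919, -0.2397, 0.087]
tcp_rot: [1.0, 0.008, -0.001, -0.001]
contact_force: [0.0, 0.1, 0.9]
opening: 0.398
```

Run:
```python
from h import *
rel((.5917,-.246),.5); c=cam("wrist","w32")
```

```text
t 36.00 p [ 0.5919 -0.2397  0.087 ] yaw 0.86 zax [-0.002  0.003 -1.   ] open 0.398 F [0.  0.1 0.9] q [-0.54  0.37  1.77  0.    1.01  1.01]
d [-0.0002 -0.0063] turn [-0.15 -0.1  -0.36]
```

View pics/w32.png

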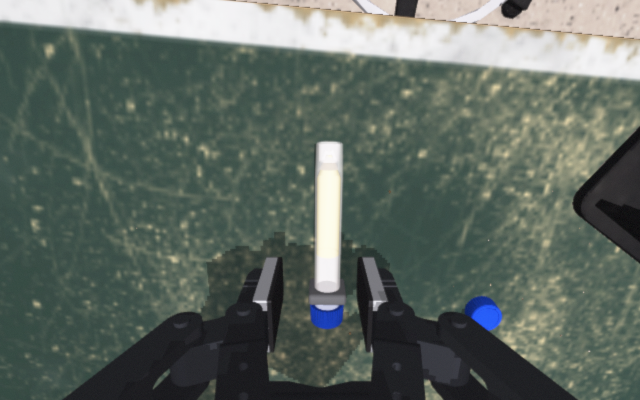

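Call:
move_arm --linear '[[0, -0.0065, -0.01], [0, -0.001, -0.02], [0, 0, -0.015], [0, 0, 0], [0, 0, 0]]' --twist '[[-0.1, -0.1, -0.4], [0, 0, 0], [0, 0, 0], [0, 0, 0], [0, 0, 0]]'

```text
time: 36.47
eef_pos: [0.595, -0.2489, 0.0484]
tcp_rot: [1.0, 0.004, 0.006, 0.003]
contact_force: [0.1, -0.0, -0.1]
opening: 0.398
```

Run:
```python
from h import *
rel((.5917,-.246),.5)
```

```text
t 36.47 p [ 0.595  -0.2489  0.0484] yaw 0.49 zax [ 0.012 -0.007 -1.   ] open 0.398 F [ 0.1 -0.  -0.1] q [-0.55  0.43  1.77  0.    0.93  1.01]
d [-0.0033  0.0029] turn [0.38 0.67 0.02]
```

Call:
move_arm --linear '[[-0.0033, 0.003, -0.012], [0, 0, -0.018], [0, 0, -0.005], [0, 0, -0.001], [0, 0, 0]]' --twist '[[0.4, 0.7, 0], [0, 0, 0], [0, 0, 0], [0, 0, 0], [0, 0, 0]]'

```text
time: 36.88
eef_pos: [0.594, -0.2479, 0.0166]
tcp_rot: [1.0, 0.004, 0.003, 0.002]
contact_force: [-0.1, -0.0, -0.1]
opening: 0.396
```

Run:
```python
from h import *
rel((.5917,-.246),.5)
```

```text
t 36.88 p [ 0.594  -0.2479  0.0166] yaw 0.43 zax [ 0.006 -0.004 -1.   ] open 0.396 F [-0.1 -0.  -0.1] q [-0.55  0.47  1.78 -0.    0.88  1.01]
d [-0.0023  0.0019] turn [0.22 0.34 0.07]
```

Call:
move_arm --linear '[[-0.002, 0.002, -0.005], [0, 0, 0], [0, 0, 0]]' --twist '[[0.2, 0.3, 0], [0, 0, 0], [0, 0, 0]]'

```text
time: 37.13
eef_pos: [0.593, -0.2463, 0.0132]
tcp_rot: [1.0, 0.004, 0.001, 0.001]
contact_force: [0.5, 0.2, 1.2]
opening: 0.403
```

Call:
move_arm --linear '[[0, 0, 0], [0, 0, 0], [0, 0, 0], [0, 0, 0], [0, 0, 0.02], [0, 0, 0.03], [0, 0, 0.03], [-0.005, 0, 0.03], [-0.005, 0, 0.03], [-0.005, 0, 0.03], [0, 0, 0]]' --twist '[[0, 0, 0], [0, 0, 0], [0, 0, 0], [0, 0, 0], [0, 0, 0], [0, 0, -1.3], [0, 0, -1.3], [0, 0, 0], [0, 0, 0], [0, 0, 0], [0, 0, 0]]' --grip 0

```text
time: 38.05
eef_pos: [0.5741, -0.2442, 0.1877]
tcp_rot: [1.0, -0.02, -0.002, -0.001]
contact_force: [1.5, -0.2, 0.5]
opening: 0.17
```

Run:
```python
from h import *
st(); go(-.0675,.05,.04); c=cam("wrist","w33");P=cloud(c)
for v in range(190,370,30): print(v,P[v,321].round(4))
```

```text
t 38.05 p [ 0.5741 -0.2442  0.1877] yaw -2.30 zax [-0.003  0.002 -1.   ] open 0.170 F [ 1.5 -0.2  0.5] q [-0.56  0.22  1.75  0.    1.17  1.05]
target [0.5039 0.0601] d [-0.0701  0.3043] z 0.1877 turn [-0.13 -0.19  0.12]
190 [ 0.6165 -0.2468  0.1907]
220 [ 0.6044 -0.2463  0.1924]
250 [ 0.5913 -0.2458  0.1929]
280 [ 0.5777 -0.2453  0.1939]
310 [ 0.5627 -0.2447  0.1939]
340 [ 0.5489 -0.2442  0.1965]
```

View pics/w33.png

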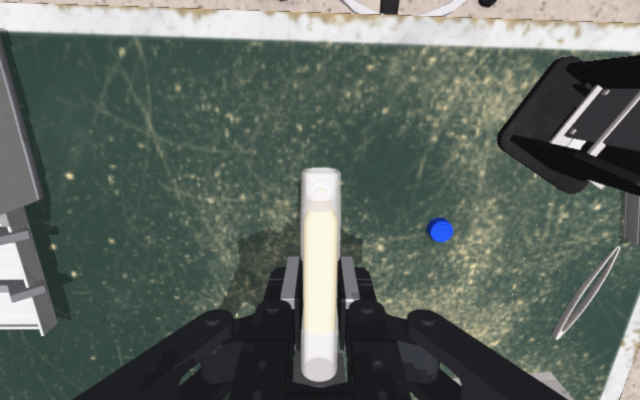

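Call:
move_arm --linear '[[-0.008, 0.03, 0], [-0.008, 0.033, 0], [-0.008, 0.033, 0], [-0.008, 0.033, 0], [-0.008, 0.033, 0], [-0.008, 0.033, 0], [-0.008, 0.033, 0], [-0.007, 0.033, 0], [-0.005, 0.03, -0.005], [0, 0, 0], [0, 0, 0], [0, 0, 0]]' --twist '[[0, 0, 0], [0, 0, 0], [0, 0, 0], [0, 0, 0], [0, 0, 0], [0, 0, 0], [0, 0, 0], [0, 0, 0], [0, 0, 0], [0, 0, 0], [0, 0, 0], [0, 0, 0]]'

```text
time: 39.1
eef_pos: [0.4928, 0.0589, 0.1655]
tcp_rot: [1.0, -0.022, -0.012, -0.003]
contact_force: [-0.8, 0.3, -0.2]
opening: 0.18
```

Run:
```python
from h import *
st(); go(-.0675,.05,.038)
```

```text
t 39.10 p [0.4928 0.0589 0.1655] yaw -2.52 zax [-0.024  0.007 -1.   ] open 0.180 F [-0.8  0.3 -0.2] q [-0.09 -0.02  2.06  0.01  1.13  1.52]
target [0.5019 0.0602] d [0.0091 0.0013] z 0.1655 turn [-0.41 -1.4   0.35]
```

Call:
move_arm --linear '[[0.004, 0.002, -0.02], [0, 0, -0.03], [0, 0, -0.025], [0, 0, 0], [0, 0, 0], [0, 0, 0]]' --twist '[[-0.4, -1.4, 0.3], [0, 0, 0], [0, 0, 0], [0, 0, 0], [0, 0, 0], [0, 0, 0]]'

```text
time: 39.6
eef_pos: [0.4995, 0.0551, 0.0888]
tcp_rot: [1.0, -0.023, 0.002, 0.001]
contact_force: [-0.2, -0.2, 0.5]
opening: 0.178
```

Run:
```python
from h import *
st(); go(-.0675,.05,.042); c=cam("wrist","w34");P=cloud(c)
for v in range(190,370,30): print(v,P[v,321].round(4))
```

```text
t 39.60 p [0.4995 0.0551 0.0888] yaw -2.64 zax [ 0.003 -0.002 -1.   ] open 0.178 F [-0.2 -0.2  0.5] q [-0.09  0.09  2.11 -0.    0.94  1.53]
target [0.5059 0.0601] d [0.0065 0.005 ] z 0.0888 turn [0.1  0.18 0.46]
190 [0.5422 0.0523 0.0933]
220 [0.5298 0.0528 0.0938]
250 [0.5172 0.0534 0.0954]
280 [0.5028 0.054  0.0947]
310 [0.4881 0.0547 0.095 ]
340 [0.4733 0.0554 0.0963]
```

View pics/w34.png

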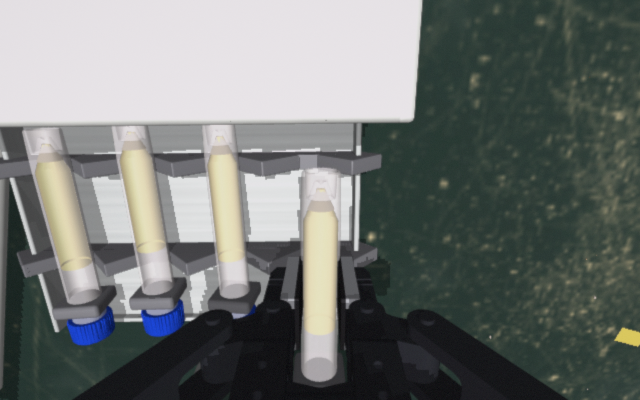

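Call:
move_arm --linear '[[0.002, 0.005, 0], [0, 0, 0], [0, 0, -0.018], [0, 0, 0], [0, 0, 0]]' --twist '[[0, 0.2, 0.4], [0, 0, 0], [0, 0, 0], [0, 0, 0], [0, 0, 0]]'

```text
time: 40.07
eef_pos: [0.5082, 0.0596, 0.0788]
tcp_rot: [1.0, -0.02, 0.008, 0.001]
contact_force: [0.2, -0.1, 0.9]
opening: 0.18
```

Run:
```python
from h import *
st(); go(-.0675,.05,.045)
```

```text
t 40.07 p [0.5082 0.0596 0.0788] yaw -2.24 zax [ 0.015 -0.003 -1.   ] open 0.180 F [ 0.2 -0.1  0.9] q [-0.08  0.12  2.1  -0.    0.91  1.53]
target [0.5089 0.0599] d [0.0007 0.0003] z 0.0788 turn [0.17 0.86 0.06]
```

Call:
move_arm --linear '[[-0.001, 0, -0.008], [0, 0, -0.008], [0, 0, 0], [0, 0, 0]]' --twist '[[0.2, 0.8, 0], [0, 0, 0], [0, 0, 0], [0, 0, 0]]'

```text
time: 40.4
eef_pos: [0.5089, 0.0598, 0.0643]
tcp_rot: [1.0, -0.019, 0.002, -0.0]
contact_force: [0.3, 0.3, -0.3]
opening: 0.175
```

Run:
```python
from h import *
st(); go(-.0675,.05,.045)
```

```text
t 40.40 p [0.5089 0.0598 0.0643] yaw -2.20 zax [ 0.004  0.    -1.   ] open 0.175 F [ 0.3  0.3 -0.3] q [-0.08  0.15  2.09  0.    0.89  1.53]
target [0.5089 0.0599] d [0.     0.0001] z 0.0643 turn [-0.02  0.23  0.02]
```

Call:
move_arm --linear '[[0, 0, -0.008], [0, 0, -0.007], [0, 0, -0.001], [0, 0, 0], [0, 0, 0]]' --twist '[[0, 0.2, 0], [0, 0, 0], [0, 0, 0], [0, 0, 0], [0, 0, 0]]'

```text
time: 40.82
eef_pos: [0.5106, 0.0606, 0.0486]
tcp_rot: [1.0, -0.019, 0.002, -0.001]
contact_force: [-1.6, 0.9, 2.3]
opening: 0.177
```

Run:
```python
from h import *
st(); go(-.0675,.05,.045);c=cam("wrist","w35");P=cloud(c)
for v in range(250,370,20): print(v,P[v,321].round(4))
```

```text
t 40.82 p [0.5106 0.0606 0.0486] yaw -2.20 zax [ 0.003  0.002 -1.   ] open 0.177 F [-1.6  0.9  2.3] q [-0.08  0.18  2.09  0.    0.86  1.53]
target [0.5089 0.0599] d [-0.0017 -0.0007] z 0.0486 turn [-0.12  0.18  0.02]
250 [0.5281 0.059  0.0546]
270 [0.5187 0.0594 0.0544]
290 [0.5093 0.0597 0.0548]
310 [0.4998 0.0601 0.0555]
330 [0.4894 0.0605 0.0556]
350 [0.4786 0.0609 0.0557]
```

Call:
move_arm --linear '[[0, 0, 0], [0, 0, 0], [0, 0, 0]]' --twist '[[0, 0, 0], [0, 0, 0], [0, 0, 0]]' --grip 0.22

```text
time: 41.12
eef_pos: [0.5101, 0.0603, 0.0479]
tcp_rot: [1.0, -0.019, 0.001, -0.001]
contact_force: [-0.8, -0.1, 0.3]
opening: 0.219
```

Call:
move_arm --linear '[[0, 0, 0], [0, 0, 0.002], [0, 0, 0.006], [0, 0, 0.015], [0, 0, 0.025], [0, 0, 0.03], [0, 0, 0.03], [0, 0, 0.02], [0, 0, 0]]' --twist '[[0, 0, 0], [0, 0, 0], [0, 0, 0], [0, 0, 0], [0, 0, 0], [0, 0, 0], [0, 0, 0], [0, 0, 0], [0, 0, 0]]' --grip 0.28

```text
time: 41.87
eef_pos: [0.5059, 0.0598, 0.1807]
tcp_rot: [1.0, -0.019, -0.002, -0.0]
contact_force: [-0.0, 0.5, 0.4]
opening: 0.274
```

Run:
```python
from h import *
st(); c=cam("wrist","w36");cam("scene","s36");cam("side","d36"); crop("s36",270,140,400,250,6,"s36c");crop("d36",230,160,400,280,4,"d36c")
```

```text
t 41.87 p [0.5059 0.0598 0.1807] yaw -2.23 zax [-0.005  0.001 -1.   ] open 0.274 F [-0.   0.5  0.4] q [-0.08 -0.02  2.03  0.    1.14  1.53]
```

View pics/w36.png

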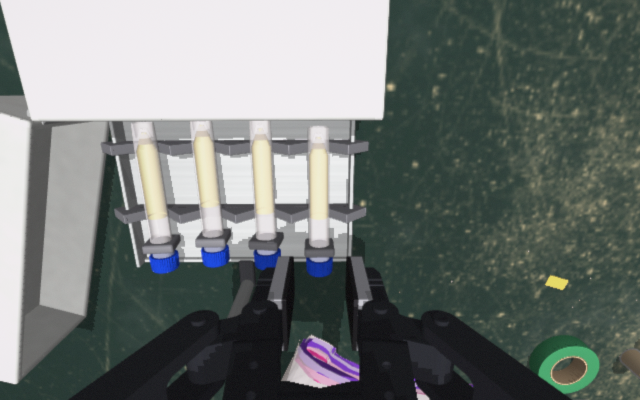

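View pics/s36c.png

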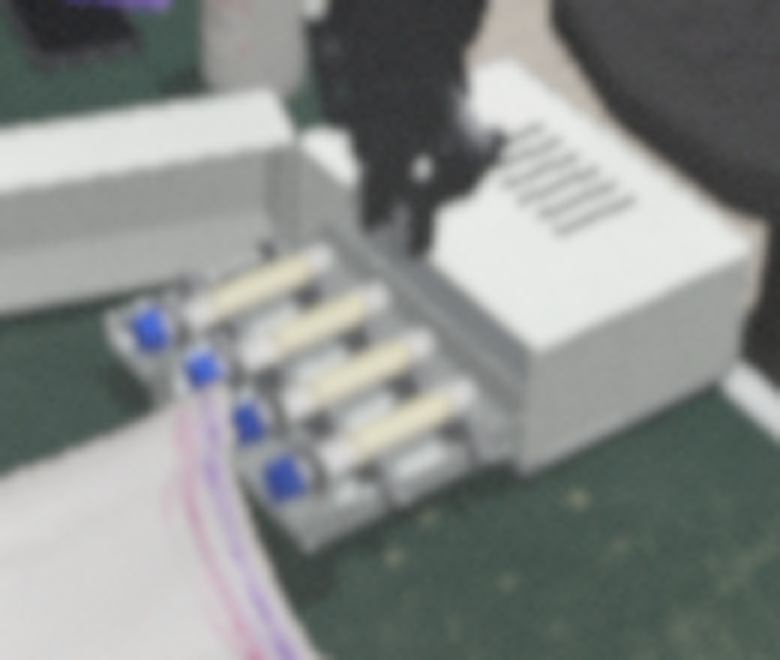

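View pics/d36c.png

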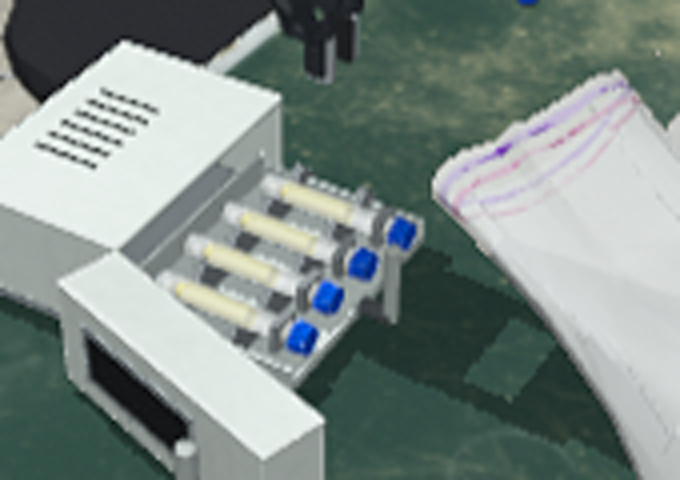

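Run:
```python
from h import *
c=load("w36"); P=cloud(c)
for n,u,v,z in (("f4",319,127,.05),("c4",319,275,.044),("c1",164,271,.044),("c2",216,265,.044),("c3",266,268,.044)):
    p=atz(c,u,v,z)[:2]-SEAT; print(n,(p@EX).round(4),(p@EY).round(4))
# z of caps tops / body tops along each tube
for y in(.0675,.0225,-.0225,-.0675):
    D=P[...,:2]-SEAT; X=D@EX;Y=D@EY
    print(y,[(x,np.nanmax(P[...,2][(abs(Y-y)<.004)&(abs(X-x)<.004)]).round(4)) for x in(-.04,-.02,0,.02,.04)])
    m=(abs(Y-y)<.006)&(P[...,2]>.05)&(P[...,2]<.075); print(" x range",X[m].min().round(4),X[m].max().round(4))
    m=(abs(Y-y)<.02)&(P[...,2]>.04)&(P[...,2]<.075)&(c["img"][...,0]>100)&(c["img"][...,2]<60); 
    if m.sum(): print(" blue",X[m].min().round(4),X[m].max().round(4),Y[m].mean().round(4))
```

```text
f4 0.0455 -0.0677
c4 -0.0844 -0.0675
c1 -0.0803 0.0701
c2 -0.0743 0.0233
c3 -0.0774 -0.0206
0.0675 [(-0.04, np.float64(0.055)), (-0.02, np.float64(0.0553)), (0, np.float64(0.0549)), (0.02, np.float64(0.0554)), (0.04, np.float64(0.0554))]
 x range -0.076 0.0488
 blue -0.076 -0.062 0.064
0.0225 [(-0.04, np.float64(0.058)), (-0.02, np.float64(0.0557)), (0, np.float64(0.0549)), (0.02, np.float64(0.0557)), (0.04, np.float64(0.0549))]
 x range -0.0702 0.0503
 blue -0.0705 -0.0561 0.0199
-0.0225 [(-0.04, np.float64(0.0549)), (-0.02, np.float64(0.2357)), (0, np.float64(0.2539)), (0.02, np.float64(0.055)), (0.04, np.float64(0.0546))]
 x range -0.0722 0.0503
 blue -0.0722 -0.059 -0.0226
-0.0675 [(-0.04, np.float64(0.0547)), (-0.02, np.float64(0.0552)), (0, np.float64(0.2535)), (0.02, np.float64(0.0553)), (0.04, np.float64(0.0549))]
 x range -0.0795 0.0451
 blue -0.0795 -0.0657 -0.0675
```

Call:
move_arm --linear '[[-0.02, 0.015, 0], [-0.025, 0.02, 0], [-0.025, 0.02, 0], [-0.012, 0.01, 0], [0, 0, 0], [0, 0, 0]]' --twist '[[0, 0, 0], [0, 0, 0], [0, 0, 0], [0, 0, 0], [0, 0, 0], [0, 0, 0]]' --grip 0.45

```text
time: 42.52
eef_pos: [0.4109, 0.1255, 0.1623]
tcp_rot: [1.0, -0.021, -0.018, 0.0]
contact_force: [0.4, -0.1, 0.8]
opening: 0.452
```

Run:
```python
from h import *
rel((.4175,.1312),-2.18)
```

```text
t 42.52 p [0.4109 0.1255 0.1623] yaw -2.40 zax [-0.037  0.    -0.999] open 0.452 F [ 0.4 -0.1  0.8] q [ 0.06 -0.18  2.21  0.    1.15  1.67]
d [0.0066 0.0057] turn [-0.02 -2.11  0.22]
```

Call:
move_arm --linear '[[0.006, 0.006, -0.01], [0, 0, -0.02], [0, 0, -0.02], [0, 0, 0], [0, 0, 0]]' --twist '[[0, -1, 0.2], [0, 0, 0], [0, 0, 0], [0, 0, 0], [0, 0, 0]]'

```text
time: 42.93
eef_pos: [0.4185, 0.1292, 0.1073]
tcp_rot: [1.0, -0.02, -0.012, 0.001]
contact_force: [0.5, -0.1, 0.8]
opening: 0.452
```

Run:
```python
from h import *
rel((.4175,.1312),-2.18)
```

```text
t 42.93 p [0.4185 0.1292 0.1073] yaw -2.31 zax [-0.023 -0.001 -1.   ] open 0.452 F [ 0.5 -0.1  0.8] q [ 0.07 -0.08  2.23  0.    1.01  1.68]
d [-0.001  0.002] turn [ 0.08 -1.32  0.13]
```

Call:
move_arm --linear '[[-0.001, 0.002, -0.01], [0, 0, -0.02], [0, 0, -0.008], [0, 0, 0], [0, 0, 0]]' --twist '[[0, 0, 0], [0, 0, 0], [0, 0, 0], [0, 0, 0], [0, 0, 0]]'

```text
time: 43.35
eef_pos: [0.4206, 0.1302, 0.0693]
tcp_rot: [1.0, -0.021, -0.01, 0.001]
contact_force: [0.1, 0.3, 0.5]
opening: 0.456
```

Call:
move_arm --linear '[[0, 0, 0], [0, 0, 0], [0, 0, 0], [0, 0, 0], [0, 0, 0]]' --twist '[[0, 0, 0], [0, 0, 0], [0, 0, 0], [0, 0, 0], [0, 0, 0]]' --grip 0

```text
time: 43.77
eef_pos: [0.4218, 0.1311, 0.0709]
tcp_rot: [1.0, -0.022, -0.008, -0.0]
contact_force: [0.6, 0.6, -4.9]
opening: 0.118
```

Run:
```python
from h import *
rel((.4175,.1312),-2.18)
```

```text
t 43.77 p [0.4218 0.1311 0.0709] yaw -2.49 zax [-0.015  0.001 -1.   ] open 0.118 F [ 0.6  0.6 -4.9] q [ 0.07 -0.01  2.25  0.    0.92  1.68]
d [-0.0043  0.0001] turn [-0.05 -0.88  0.31]
```

Call:
move_arm --linear '[[0.004, -0.0001, 0], [0.007, -0.0002, 0], [0.009, -0.0003, 0], [0.009, -0.0003, 0], [0.009, -0.0003, 0], [0.009, -0.0003, 0], [0.009, -0.0003, 0], [0.009, -0.0003, 0], [0.009, -0.0003, 0], [0.009, -0.0003, 0], [0.009, -0.0003, 0], [0.009, -0.0003, 0], [0.007, -0.0003, 0], [0, 0, 0], [0, 0, 0]]' --twist '[[0, 0, 0], [0, 0, 0], [0, 0, 0], [0, 0, 0], [0, 0, 0], [0, 0, 0], [0, 0, 0], [0, 0, 0], [0, 0, 0], [0, 0, 0], [0, 0, 0], [0, 0, 0], [0, 0, 0], [0, 0, 0], [0, 0, 0]]'

```text
time: 45.02
eef_pos: [0.542, 0.1269, 0.071]
tcp_rot: [1.0, -0.022, -0.01, -0.0]
contact_force: [-1.5, 0.7, 0.2]
opening: 0.117
```

Run:
```python
from h import *
rel((.5517,.1266),-2.18)
```

```text
t 45.02 p [0.542  0.1269 0.071 ] yaw -2.47 zax [-0.019  0.001 -1.   ] open 0.117 F [-1.5  0.7  0.2] q [0.05 0.24 1.97 0.   0.95 1.66]
d [ 0.0097 -0.0003] turn [-0.03 -1.1   0.29]
```

Call:
move_arm --linear '[[0.005, -0.0002, 0], [0.004, -0.0001, 0], [0.003, 0, 0], [0.002, 0, 0], [0.002, 0, 0], [0, 0, 0]]' --twist '[[0, 0, 0], [0, 0, 0], [0, 0, 0], [0, 0, 0], [0, 0, 0], [0, 0, 0]]'

```text
time: 45.52
eef_pos: [0.5498, 0.1267, 0.0708]
tcp_rot: [1.0, -0.021, -0.023, 0.001]
contact_force: [0.5, -0.6, -3.6]
opening: 0.116
```

Run:
```python
from h import *
rel((.5517,.1266),-2.18); cam("wrist","w40")
```

```text
t 45.52 p [0.5498 0.1267 0.0708] yaw -2.40 zax [-0.046 -0.001 -0.999] open 0.116 F [ 0.5 -0.6 -3.6] q [0.05 0.27 1.94 0.   0.98 1.66]
d [ 0.0019 -0.0001] turn [ 0.08 -2.63  0.21]
```

View pics/w40.png

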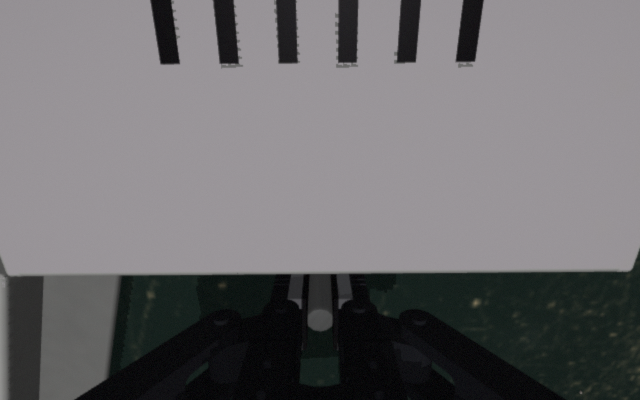

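Call:
move_arm --linear '[[0.003, 0, 0], [0.003, 0, 0], [0.003, 0, 0], [0, 0, 0]]' --twist '[[0, -2, 0], [0, -2, 0], [0, -1, 0], [0, 0, 0]]'

```text
time: 45.9
eef_pos: [0.5498, 0.1267, 0.0712]
tcp_rot: [1.0, -0.02, 0.007, 0.001]
contact_force: [1.5, 0.0, -3.5]
opening: 0.117
```

Run:
```python
from h import *
rel((.5517,.1266),-2.18); c=cam("wrist","w41")
print(atz(c,320,320,.09))
```

```text
t 45.90 p [0.5498 0.1267 0.0712] yaw -2.34 zax [ 0.014 -0.003 -1.   ] open 0.117 F [ 1.5  0.  -3.5] q [ 0.05  0.24  1.97 -0.    0.92  1.66]
d [ 0.0019 -0.0001] turn [0.17 0.83 0.16]
[0.54242287 0.12654996 0.09      ]
```

Call:
move_arm --linear '[[0, 0, 0], [0, 0, 0], [0, 0, 0], [0, 0, 0.01], [-0.002, 0, 0.03], [-0.002, 0, 0.03], [-0.002, 0, 0.03], [0, 0, 0.025], [0, 0, 0], [0, 0, 0]]' --twist '[[0, 0, 0], [0, 0, 0], [0, 0, 0], [0, 0, 0], [0, 0.5, 0], [0, 0, 0], [0, 0, 0], [0, 0, 0], [0, 0, 0], [0, 0, 0]]' --grip 0.4

```text
time: 46.78
eef_pos: [0.5478, 0.1253, 0.2071]
tcp_rot: [1.0, -0.021, 0.009, 0.002]
contact_force: [0.0, 0.3, -0.9]
opening: 0.4
```

Run:
```python
from h import *
st(); c=cam("wrist","w42"); cam("scene","s42"); crop("w42",220,140,420,260,4,"w42c"); crop("s42",260,120,440,260,4,"s42c")
```

```text
t 46.78 p [0.5478 0.1253 0.2071] yaw -2.38 zax [ 0.018 -0.004 -1.   ] open 0.400 F [ 0.   0.3 -0.9] q [ 0.05  0.06  1.9  -0.01  1.17  1.66]
```

View pics/w42c.png

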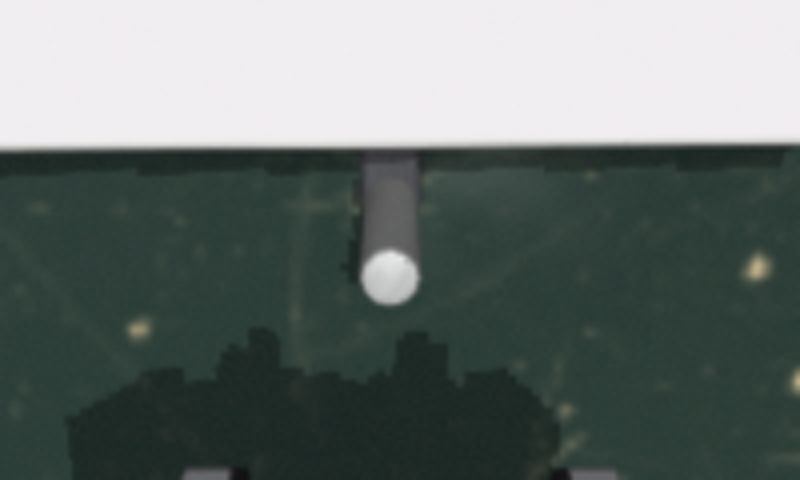

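View pics/s42c.png

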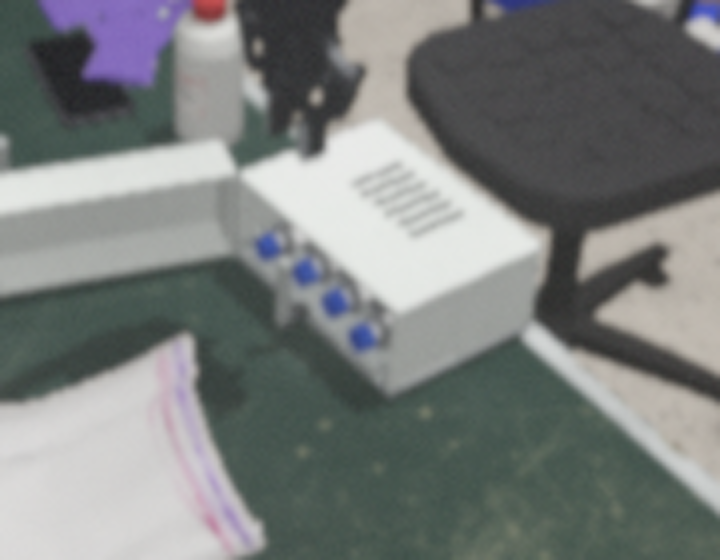

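```bash
crop=1 python3 - <<'E'
from h import *
c=load("w42"); p=atz(c,220+390/4,140+277/4,.09); 
e=[atz(c,220+x/4,140+y/4,.1) for x,y in((390,147),)][0]
print(p,e,(p-e)[:2]@EX,xyz(c,317,209))
c=load("w4"); crop("w4",220,140,420,260,4,"w4c"); print(atz(c,318,203,.09),xyz(c,318,203))
for y in (180,179,178,177,176,175,174,173,172,171,170,169,168,167,166): print(y,load("w4")["img"][y,314].tolist(),end=' ')
c=load("s42"); d=load("scene0")
E
```

```text
[0.54311644 0.12629554 0.09      ] [0.57097968 0.12506312 0.1       ] -0.027889950819473174 [0.54366208 0.12665547 0.09101365]
[0.54425557 0.1266179  0.09      ] [0.54456235 0.12658023 0.09101793]
180 [91, 86, 86] 179 [92, 86, 87] 178 [93, 87, 88] 177 [92, 86, 87] 176 [72, 68, 68] 175 [64, 61, 60] 174 [64, 59, 59] 173 [64, 61, 60] 172 [65, 62, 61] 171 [93, 92, 92] 170 [186, 188, 188] 169 [224, 225, 226] 168 [238, 236, 239] 167 [241, 238, 241] 166 [241, 238, 242]
```

View pics/w4c.png

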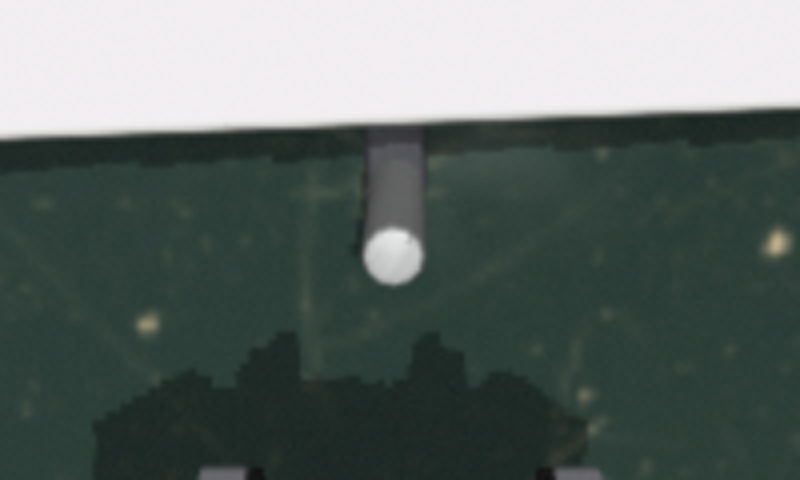

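Call:
move_arm --linear '[[-0.02, 0.001, -0.01], [-0.014, 0.001, -0.03], [0, 0, -0.035], [0, 0, -0.035], [0, 0, -0.02], [0, 0, 0], [0, 0, 0]]' --twist '[[0, 1, 0.2], [0, 0, 0], [0, 0, 0], [0, 0, 0], [0, 0, 0], [0, 0, 0], [0, 0, 0]]' --grip 0

```text
time: 47.47
eef_pos: [0.5065, 0.1266, 0.0645]
tcp_rot: [1.0, -0.019, -0.006, 0.003]
contact_force: [0.5, 0.2, 0.8]
opening: 0.001
```

Run:
```python
from h import *
rel((.5273,.127),-2.18)
```

```text
t 47.47 p [0.5065 0.1266 0.0645] yaw -2.20 zax [-0.012 -0.005 -1.   ] open 0.001 F [0.5 0.2 0.8] q [ 0.05  0.18  2.06 -0.01  0.92  1.67]
d [0.0208 0.0004] turn [ 0.29 -0.69  0.02]
```

Call:
move_arm --linear '[[0.005, 0, 0], [0.005, 0, 0], [0.005, 0, 0], [0.004, 0, 0], [0.004, 0, 0], [0.003, 0, 0], [0.003, 0, 0], [0, 0, 0]]' --twist '[[0, 0, 0], [0, 0, 0], [0, 0, 0], [0, 0, 0], [0, 0, 0], [0, 0, 0], [0, 0, 0], [0, 0, 0]]'

```text
time: 48.13
eef_pos: [0.5265, 0.1267, 0.0674]
tcp_rot: [0.999, -0.018, -0.026, 0.004]
contact_force: [0.3, 0.1, -0.5]
opening: -0.001
```

Run:
```python
from h import *
rel((.5273,.127),-2.18)
```

```text
t 48.13 p [0.5265 0.1267 0.0674] yaw -2.12 zax [-0.052 -0.008 -0.999] open -0.001 F [ 0.3  0.1 -0.5] q [ 0.05  0.23  1.99 -0.01  0.97  1.66]
d [0.0008 0.0003] turn [ 0.44 -3.   -0.08]
```

Call:
move_arm --linear '[[-0.008, 0, 0], [-0.004, 0, 0.01], [0, 0, 0.03], [0, 0, 0.03], [0, 0, 0.03], [0, 0, 0]]' --twist '[[0, -1.5, 0], [0, -1.5, 0], [0, 0, 0], [0, 0, 0], [0, 0, 0], [0, 0, 0]]'

```text
time: 48.63
eef_pos: [0.5184, 0.1267, 0.176]
tcp_rot: [1.0, -0.019, 0.006, 0.003]
contact_force: [1.1, -0.4, 1.0]
opening: -0.003
```

Run:
```python
from h import *
st(); c=cam("wrist","w44"); s=cam("side","d44"); sc=cam("scene","s44"); crop("d44",210,180,330,300,5,"d44c"); crop("s44",220,120,340,220,5,"s44c")
print(turn(43))
```

```text
t 48.63 p [0.5184 0.1267 0.176 ] yaw -2.14 zax [ 0.012 -0.007 -1.   ] open -0.003 F [ 1.1 -0.4  1. ] q [ 0.05  0.03  1.99 -0.01  1.11  1.66]
[ 0.43332889  0.14697601 45.14800852]
```

View pics/d44c.png

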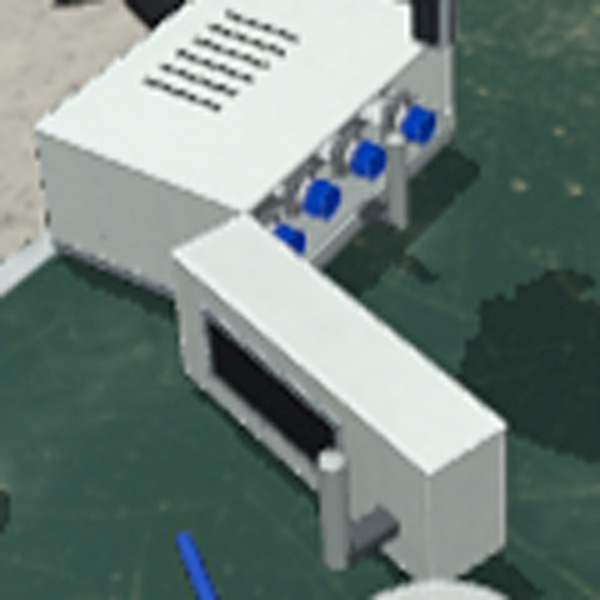

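View pics/w44.png

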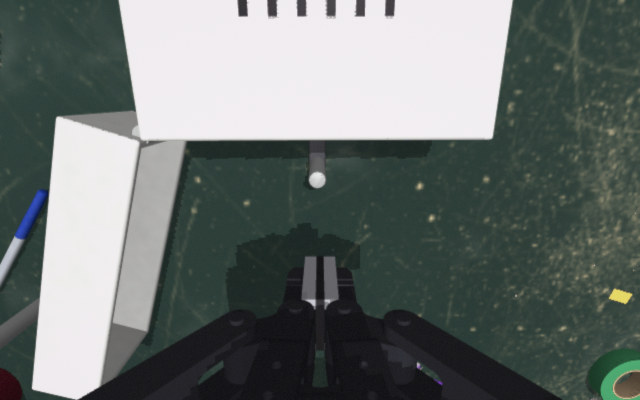

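Run:
```python
from h import *
c=load("d44"); p=atz(c,210+333/5,180+460/5,.11); print(p,xyz(c,276.6,272.5)); 
H=np.array([.571,.1255])+EY*.1075; print("hinge",H); d=p[:2]-H; print(np.hypot(*d),np.degrees(np.arctan2(-d[0],-d[1])))
w=load("w44"); print("pull",xyz(w,317,181),atz(w,317,180,.09))
print("shut handle",H+EX*-.084+EY*-.185)
s=get_state(); print((p[:2]-s["eef_pos"][:2]))
```

```text
[0.42612081 0.3772814  0.11      ] [0.42691561 0.37625779 0.10699385]
hinge [0.57508919 0.2329222 ]
0.20743953285329167 134.09976129350903
pull [0.54320723 0.12653326 0.09113947] [0.54361035 0.12651738 0.09      ]
shut handle [0.48411277 0.05125137]
[-0.08821296  0.25088799]
```

Call:
move_arm --linear '[[-0.01, 0.025, 0.005], [-0.01, 0.027, 0.003], [-0.01, 0.027, 0], [-0.01, 0.027, 0], [-0.01, 0.027, 0], [-0.01, 0.027, 0], [-0.01, 0.027, 0], [-0.01, 0.027, 0], [-0.006, 0.02, 0], [0, 0, 0], [0, 0, 0], [0, 0, 0]]' --twist '[[0, 0, 6.4], [0, 0, 6.4], [0, 0, 6.4], [0, 0, 6.4], [0, 0, 6.4], [0, 0, 6.4], [0, 0, 6.4], [0, 2, 0], [0, 2, 0], [0, 0, 0], [0, 0, 0], [0, 0, 0]]' --grip 0.38

```text
time: 49.78
eef_pos: [0.4161, 0.3653, 0.1576]
tcp_rot: [0.924, 0.38, -0.046, -0.007]
contact_force: [-0.1, 0.4, 0.2]
opening: 0.375
```

Run:
```python
from h import *
rel((.4275,.375),43); c=cam("wrist","w45")
```

```text
t 49.78 p [0.4161 0.3653 0.1576] yaw 44.86 zax [-0.091 -0.022 -0.996] open 0.375 F [-0.1  0.4  0.2] q [0.53 0.15 1.9  0.03 1.19 1.3 ]
d [0.0114 0.0097] turn [ 1.21 -5.23 -1.75]
```

View pics/w45.png

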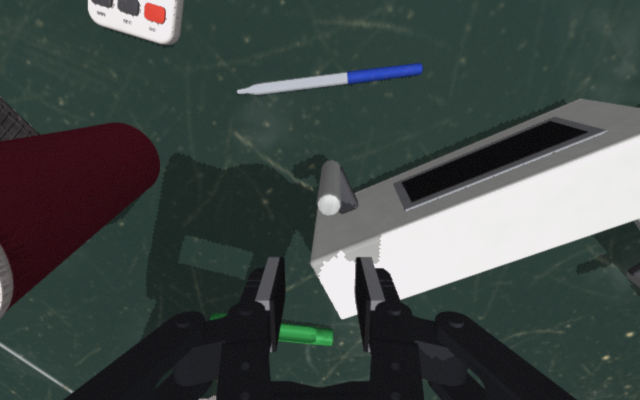

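Run:
```python
from h import *
c=load("w45"); print(atz(c,329,204,.11),xyz(c,329,205)); P=cloud(c)
m=(P[...,2]>.06)&(c["img"][...,2]>50)&(c["img"][...,1]<30); q=P[m]; print("cup",q.min(0),q.max(0))
```

```text
[0.42980101 0.37522792 0.11      ] [0.4297189  0.37510968 0.11108842]
cup [0.32007311 0.46300341 0.06001383] [0.34086103 0.52729637 0.16428871]
```

Call:
move_arm --linear '[[0.014, 0.008, 0], [0, 0, -0.015], [0, 0, 0], [0, 0, 0]]' --twist '[[0.5, 0, -1.5], [0, 0, 0], [0, 0, 0], [0, 0, 0]]'

```text
time: 50.17
eef_pos: [0.4317, 0.369, 0.1413]
tcp_rot: [0.93, 0.365, -0.045, -0.011]
contact_force: [0.3, -0.7, 0.7]
opening: 0.384
```

Run:
```python
from h import *
rel((.431,.3735),43)
```

```text
t 50.17 p [0.4317 0.369  0.1413] yaw 42.98 zax [-0.092 -0.013 -0.996] open 0.384 F [ 0.3 -0.7  0.7] q [0.51 0.2  1.88 0.04 1.16 1.32]
d [-0.0007  0.0045] turn [ 0.72 -5.26  0.14]
```

Call:
move_arm --linear '[[-0.001, 0.0045, -0.01], [0, 0.0005, -0.02], [0, 0, -0.02], [0, 0, -0.006], [0, 0, 0], [0, 0, 0]]' --twist '[[0, 0, 0], [0, 0, 0], [0, 0, 0], [0, 0, 0], [0, 0, 0], [0, 0, 0]]'

```text
time: 50.67
eef_pos: [0.4318, 0.3729, 0.085]
tcp_rot: [0.931, 0.363, -0.043, -0.011]
contact_force: [0.8, 0.5, 0.4]
opening: 0.38
```

Run:
```python
from h import *
rel((.431,.3735),43)
```

```text
t 50.67 p [0.4318 0.3729 0.085 ] yaw 42.75 zax [-0.088 -0.01  -0.996] open 0.380 F [0.8 0.5 0.4] q [0.52 0.27 1.9  0.04 1.05 1.32]
d [-0.0008  0.0006] turn [ 0.61 -5.05  0.36]
```

Call:
move_arm --linear '[[-0.001, 0, -0.005], [0, 0, 0], [0, 0, 0], [0, 0, 0], [0, 0, 0], [0, 0, 0]]' --twist '[[0, 0, 0], [0, 0, 0], [0, 0, 0], [0, 0, 0], [0, 0, 0], [0, 0, 0]]' --grip 0 --force 60

```text
time: 51.17
eef_pos: [0.429, 0.3754, 0.0814]
tcp_rot: [0.93, 0.365, -0.041, -0.011]
contact_force: [-1.4, 1.6, -2.5]
opening: 0.155
```

```bash
cat > arc.py <<'E'
from h import *
import sys
s=st(); p=s["eef_pos"]
H=np.array([.5751,.2329]); d=p[:2]-H; print("r",np.hypot(*d),"ang",np.degrees(np.arctan2(-d[0],-d[1])))
a0=np.arctan2(-d[0],-d[1]);prev=p[:2];r1=float(sys.argv[2]);r0=np.hypot(*d);n=int(sys.argv[3])
for a,r in zip(np.linspace(a0,np.radians(float(sys.argv[1])),n+1)[1:],np.linspace(r0,r1,n+1)[1:]):
    q=H+r*np.array([-np.sin(a),-np.cos(a)]); print((q-prev).round(4).tolist(),np.degrees(a).round(0), np.hypot(*q).round(3)); prev=q
E
python3 arc.py 26.6 .2 25
```

```text
t 51.17 p [0.429  0.3754 0.0814] yaw 42.93 zax [-0.085 -0.009 -0.996] open 0.155 F [-1.4  1.6 -2.5] q [0.53 0.28 1.9  0.04 1.04 1.33]
r 0.20409180729879173 ang 134.27593096378408
[-0.0102, -0.0115] 130.0 0.555
[-0.0093, -0.0122] 126.0 0.54
[-0.0083, -0.0129] 121.0 0.525
[-0.0073, -0.0134] 117.0 0.511
[-0.0063, -0.0139] 113.0 0.497
[-0.0052, -0.0144] 108.0 0.484
[-0.0041, -0.0147] 104.0 0.472
[-0.003, -0.0149] 100.0 0.461
[-0.0019, -0.0151] 96.0 0.451
[-0.0007, -0.0152] 91.0 0.442
[0.0004, -0.0152] 87.0 0.434
[0.0016, -0.0151] 83.0 0.428
[0.0027, -0.0149] 78.0 0.423
[0.0038, -0.0147] 74.0 0.42
[0.0049, -0.0144] 70.0 0.419
[0.0059, -0.0139] 65.0 0.419
[0.007, -0.0134] 61.0 0.421
[0.008, -0.0129] 57.0 0.425
[0.0089, -0.0122] 52.0 0.43
[0.0098, -0.0115] 48.0 0.437
[0.0106, -0.0107] 44.0 0.445
[0.0114, -0.0099] 40.0 0.454
[0.0121, -0.009] 35.0 0.465
[0.0127, -0.0081] 31.0 0.476
[0.0133, -0.0071] 27.0 0.489
```

Call:
move_arm --linear '[[-0.0102, -0.0115, 0], [-0.0093, -0.0122, 0], [-0.0083, -0.0129, 0], [-0.0073, -0.0134, 0], [-0.0063, -0.0139, 0], [-0.0052, -0.0144, 0], [-0.0041, -0.0147, 0], [-0.003, -0.0149, 0], [-0.0019, -0.0151, 0], [0, 0, 0]]' --twist '[[0, 0, 0], [0, 0, 0], [0, 0, 0], [0, 0, 0], [0, 0, 0], [0, 0, 0], [0, 0, 0], [0, 0, 0], [0, 0, 0], [0, 0, 0]]'

```text
time: 52.0
eef_pos: [0.369, 0.2486, 0.0815]
tcp_rot: [0.928, 0.371, -0.04, -0.009]
contact_force: [0.3, -1.8, -4.2]
opening: 0.149
```

```bash
python3 arc.py 26.6 .2 16; python3 -c "
from h import *
print(turn(43))"
```

```text
t 52.00 p [0.369  0.2486 0.0815] yaw 43.71 zax [-0.082 -0.012 -0.997] open 0.149 F [ 0.3 -1.8 -4.2] q [0.35 0.02 2.2  0.02 1.01 1.15]
r 0.20664916196273864 ang 94.34849995505782
[-0.0002, -0.0153] 90.0 0.436
[0.0009, -0.0152] 86.0 0.429
[0.0021, -0.0151] 82.0 0.424
[0.0032, -0.0148] 77.0 0.42
[0.0042, -0.0145] 73.0 0.417
[0.0053, -0.0141] 69.0 0.416
[0.0063, -0.0137] 65.0 0.417
[0.0073, -0.0132] 60.0 0.42
[0.0082, -0.0126] 56.0 0.424
[0.0091, -0.0119] 52.0 0.429
[0.0099, -0.0112] 48.0 0.436
[0.0107, -0.0104] 44.0 0.445
[0.0114, -0.0095] 39.0 0.454
[0.0121, -0.0086] 35.0 0.465
[0.0127, -0.0077] 31.0 0.476
[0.0132, -0.0067] 27.0 0.489
[ 0.68521038 -4.69806145 -0.6202563 ]
```

Call:
move_arm --linear '[[0.001, -0.0153, 0], [0.002, -0.0152, 0], [0.003, -0.0151, 0], [0.004, -0.0148, 0], [0.005, -0.0145, 0], [0.006, -0.0141, 0], [0.0065, -0.0137, 0], [0, 0, 0]]' --twist '[[0, 1, 0], [0, 1, 0], [0, 1, 0], [0, 0, 0], [0, 0, 0], [0, 0, 0], [0, 0, 0], [0, 0, 0]]'

```text
time: 52.67
eef_pos: [0.38, 0.14, 0.082]
tcp_rot: [0.923, 0.374, -0.091, -0.021]
contact_force: [0.1, -1.0, -4.3]
opening: 0.147
```

```bash
python3 arc.py 26.6 .2 10; python3 -c "
from h import *
print(turn(43))"
```

```text
t 52.67 p [0.38  0.14  0.082] yaw 44.58 zax [-0.185 -0.029 -0.982] open 0.147 F [ 0.1 -1.  -4.3] q [ 0.11 -0.01  2.23 -0.01  1.11  0.91]
r 0.21614423956783999 ang 64.53274420740121
[0.008, -0.0119] 61.0 0.409
[0.0087, -0.0113] 57.0 0.413
[0.0094, -0.0106] 53.0 0.42
[0.01, -0.0099] 49.0 0.427
[0.0105, -0.0091] 46.0 0.435
[0.011, -0.0083] 42.0 0.445
[0.0115, -0.0075] 38.0 0.455
[0.0119, -0.0067] 34.0 0.465
[0.0122, -0.0058] 30.0 0.477
[0.0125, -0.0049] 27.0 0.489
[  1.55468039 -10.65808165  -1.09212914]
```

Run:
```python
from h import *
cam("side","d50"); cam("scene","s50"); c=cam("wrist","w50"); crop("d50",250,140,410,280,4,"d50c")
```

```text
(no output)
```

View pics/d50c.png

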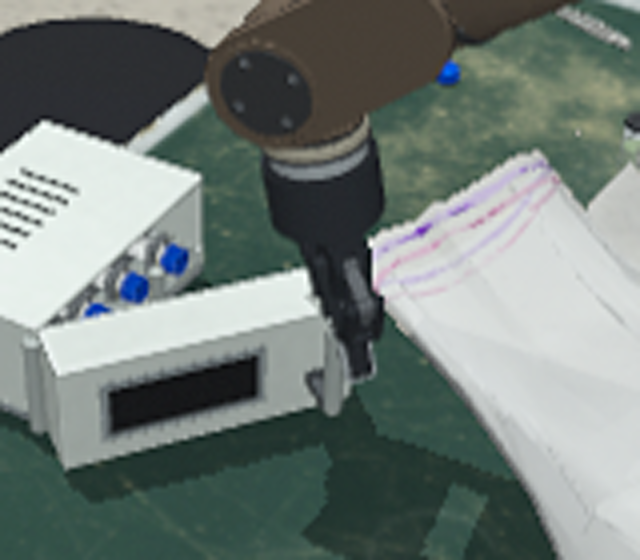

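View pics/w50.png

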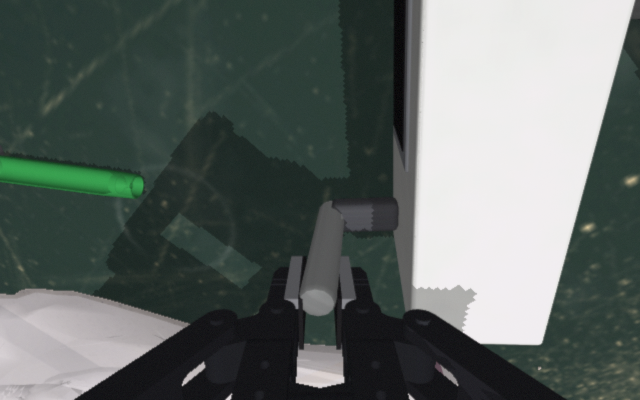

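Call:
move_arm --linear '[[0, 0, 0], [0, 0, 0], [0.006, 0.003, 0], [0.004, 0.002, 0], [0, 0, 0], [0, 0, 0]]' --twist '[[0, 0, 0], [0, 0, 0], [0, 0, 0], [0, -1.5, 0], [0, -1.5, 0], [0, 0, 0]]' --grip 0.28

```text
time: 53.32
eef_pos: [0.3933, 0.1537, 0.085]
tcp_rot: [0.925, 0.374, -0.06, -0.017]
contact_force: [-0.3, -0.4, -0.1]
opening: 0.277
```

Run:
```python
from h import *
st(); c=cam("wrist","w51"); print(xyz(c,318,300))
```

```text
t 53.32 p [0.3933 0.1537 0.085 ] yaw 44.24 zax [-0.124 -0.013 -0.992] open 0.277 F [-0.3 -0.4 -0.1] q [ 0.13 -0.01  2.23  0.    1.05  0.93]
[0.3943304  0.15437186 0.10025761]
```

View pics/w51.png

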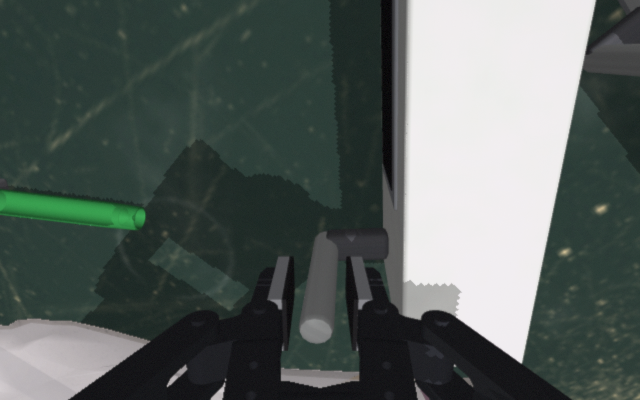

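Run:
```python
from h import *
c=load("w51"); p=atz(c,317,328,.11); print(p,xyz(c,317,328)); H=np.array([.5751,.2329]); d=p[:2]-H; print(np.hypot(*d),np.degrees(np.arctan2(-d[0],-d[1])))
s=get_state();R=Ro.from_quat(s["tcp_rot"]).as_matrix(); print("bar in tool",R.T@(np.array([p[0],p[1],.09])-s["eef_pos"]))
```

```text
[0.39068799 0.15032989 0.11      ] [0.39157272 0.15103578 0.11118306]
0.20205349377816903 65.87964612758469
bar in tool [-4.85112688e-03 -4.18078415e-05 -4.36617788e-03]
```

Call:
move_arm --linear '[[0, 0, -0.003], [0, 0, 0], [0, 0, 0], [0, 0, 0], [0, 0, 0]]' --twist '[[0, 0, 0], [0, 0, 0], [0, 0, 0], [0, 0, 0], [0, 0, 0]]' --grip 0

```text
time: 53.78
eef_pos: [0.395, 0.1523, 0.0838]
tcp_rot: [0.924, 0.376, -0.06, -0.013]
contact_force: [-2.8, -1.2, 2.6]
opening: 0.15
```

```bash
python3 arc.py 26 .198 10
```

```text
t 53.78 p [0.395  0.1523 0.0838] yaw 44.51 zax [-0.121 -0.022 -0.992] open 0.150 F [-2.8 -1.2  2.6] q [ 0.13 -0.01  2.22 -0.01  1.05  0.93]
r 0.1973040072646939 ang 65.88308939435663
[0.006, -0.0124] 62.0 0.425
[0.0068, -0.0119] 58.0 0.427
[0.0076, -0.0114] 54.0 0.432
[0.0084, -0.0109] 50.0 0.437
[0.0092, -0.0103] 46.0 0.443
[0.0099, -0.0096] 42.0 0.451
[0.0105, -0.0089] 38.0 0.46
[0.0111, -0.0081] 34.0 0.47
[0.0116, -0.0074] 30.0 0.48
[0.0121, -0.0065] 26.0 0.491
```

Call:
move_arm --linear '[[0.006, -0.0124, 0], [0.007, -0.0119, 0], [0.008, -0.0114, 0], [0.0088, -0.0109, 0], [0.0095, -0.0103, 0], [0.0101, -0.0096, 0], [0.0107, -0.0089, 0], [0, 0, 0]]' --twist '[[0, 0, 0], [0, 0, 0], [0, 0, 0], [0, 0, 0], [0, 0, 0], [0, 0, 0], [0, 0, 0], [0, 0, 0]]'

```text
time: 54.45
eef_pos: [0.4631, 0.0752, 0.0839]
tcp_rot: [0.924, 0.38, -0.051, -0.011]
contact_force: [-1.0, -0.5, 1.2]
opening: 0.148
```

```bash
python3 arc.py 26 .2 5; python3 -c "
from h import *
cam('wrist','w52')"
```

```text
t 54.45 p [0.4631 0.0752 0.0839] yaw 44.83 zax [-0.104 -0.018 -0.994] open 0.148 F [-1.  -0.5  1.2] q [-0.04  0.08  2.13 -0.03  1.03  0.76]
r 0.19345026531960807 ang 35.37742368119125
[0.0045, -0.0047] 34.0 0.473
[0.0047, -0.0045] 32.0 0.477
[0.0049, -0.0044] 30.0 0.481
[0.005, -0.0043] 28.0 0.486
[0.0052, -0.0041] 26.0 0.49
```

View pics/w52.png

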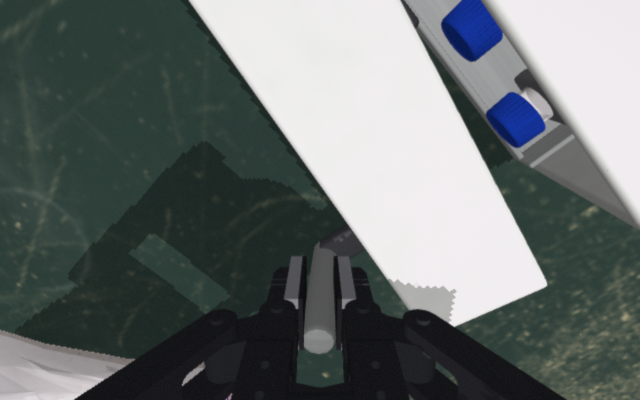

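Call:
move_arm --linear '[[0.004, -0.0055, 0], [0.0045, -0.0055, 0], [0.0048, -0.005, 0], [0.005, -0.0047, 0], [0.005, -0.0045, 0], [0.005, -0.004, 0], [0.004, -0.002, 0], [0.003, -0.0015, 0], [0, 0, 0]]' --twist '[[0, 0, 0], [0, 0, 0], [0, 0, 0], [0, 0, 0], [0, 0, 0], [0, 0, 0], [0, 0, 0], [0, 0, 0], [0, 0, 0]]'

```text
time: 55.25
eef_pos: [0.4914, 0.0596, 0.0841]
tcp_rot: [0.925, 0.375, -0.055, -0.033]
contact_force: [0.5, -1.1, -1.6]
opening: 0.144
```

```bash
python3 arc.py 26 .2 2; python3 -c "
from h import *
cam('wrist','w53');cam('side','d53');crop('d53',200,140,340,260,5,'d53c')"
```

```text
t 55.25 p [0.4914 0.0596 0.0841] yaw 44.41 zax [-0.126  0.019 -0.992] open 0.144 F [ 0.5 -1.1 -1.6] q [-0.09  0.15  2.06  0.01  1.07  0.71]
r 0.19245740658860397 ang 25.781301650896427
[-0.002, -0.0032] 26.0 0.493
[-0.002, -0.0032] 26.0 0.49
```

View pics/w53.png

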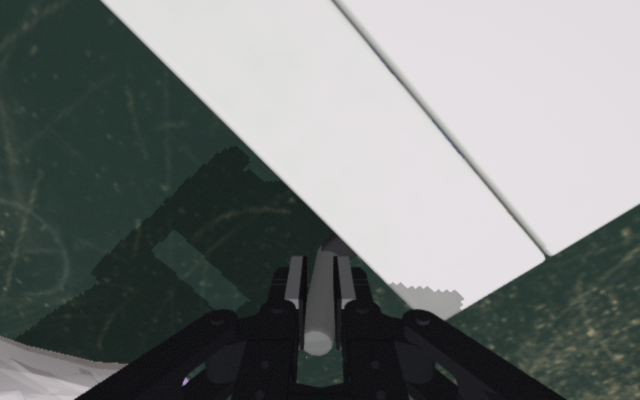

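View pics/d53c.png

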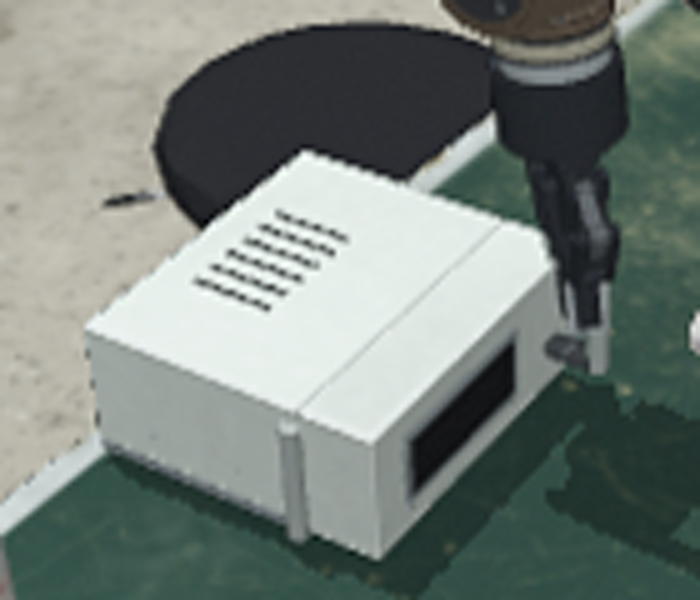

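Call:
move_arm --linear '[[0.006, -0.003, 0], [0.006, -0.003, 0], [0.006, -0.003, 0], [0, 0, 0]]' --twist '[[0, -1.5, 0], [0, -1.5, 0], [0, 0, 0], [0, 0, 0]]'

```text
time: 55.68
eef_pos: [0.4912, 0.0599, 0.0842]
tcp_rot: [0.925, 0.374, -0.052, -0.042]
contact_force: [0.7, -0.5, -1.6]
opening: 0.139
```

```bash
python3 arc.py 26 .2 1; python3 -c "
from h import *
cam('wrist','w54');crop('w54',330,0,580,270,3,'w54c')"
```

```text
t 55.68 p [0.4912 0.0599 0.0842] yaw 44.22 zax [-0.127  0.039 -0.991] open 0.139 F [ 0.7 -0.5 -1.6] q [-0.1   0.15  2.06  0.03  1.07  0.69]
r 0.192277032643431 ang 25.88342490767505
[-0.0037, -0.0068] 26.0 0.49
```

View pics/w54c.png

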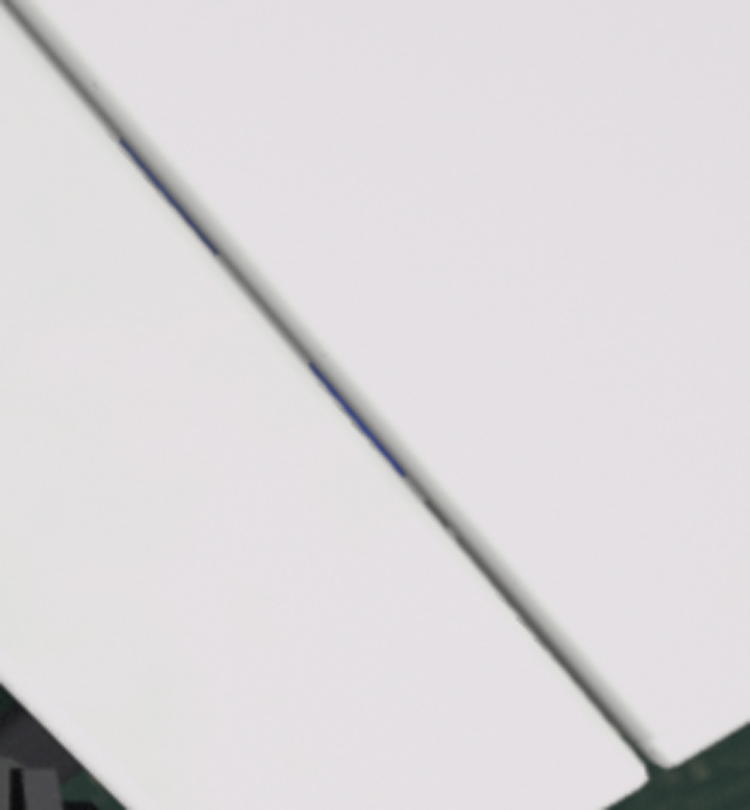

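Call:
move_arm --linear '[[0, 0, 0], [0, 0, 0], [0, 0, 0], [0, 0, 0.01], [0, 0, 0.02], [0, 0, 0.03], [0, 0, 0.03], [0, 0, 0]]' --twist '[[0, 0, 0], [0, 0, 0], [0, 0, 0], [0, 0, 0], [0, 0, 0], [0, 0, 0], [0, 0, 0], [0, 0, 0]]' --grip 0.28

```text
time: 56.4
eef_pos: [0.4863, 0.0617, 0.1761]
tcp_rot: [0.926, 0.37, -0.057, -0.051]
contact_force: [1.5, -0.7, -0.0]
opening: 0.278
```

Run:
```python
from h import *
st(); c=cam('wrist','w55');crop('w55',200,0,640,330,1.8,'w55c'); cam('scene','s55');crop('s55',290,130,410,230,6,'s55c'); cam('side','d55');crop('d55',200,140,340,260,5,'d55c')
```

```text
t 56.40 p [0.4863 0.0617 0.1761] yaw 43.86 zax [-0.144  0.051 -0.988] open 0.278 F [ 1.5 -0.7 -0. ] q [-0.1   0.02  2.01  0.04  1.27  0.7 ]
```

View pics/w55.png

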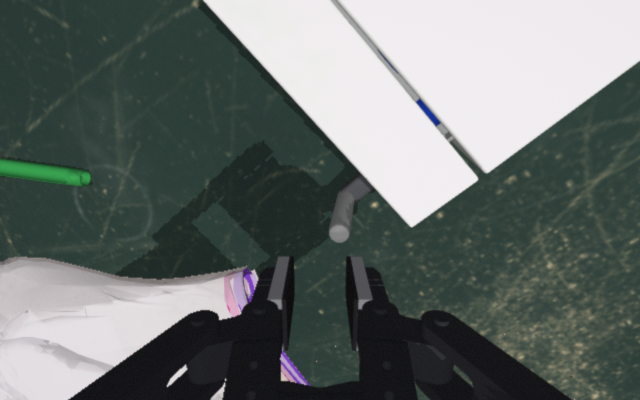

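View pics/s55c.png

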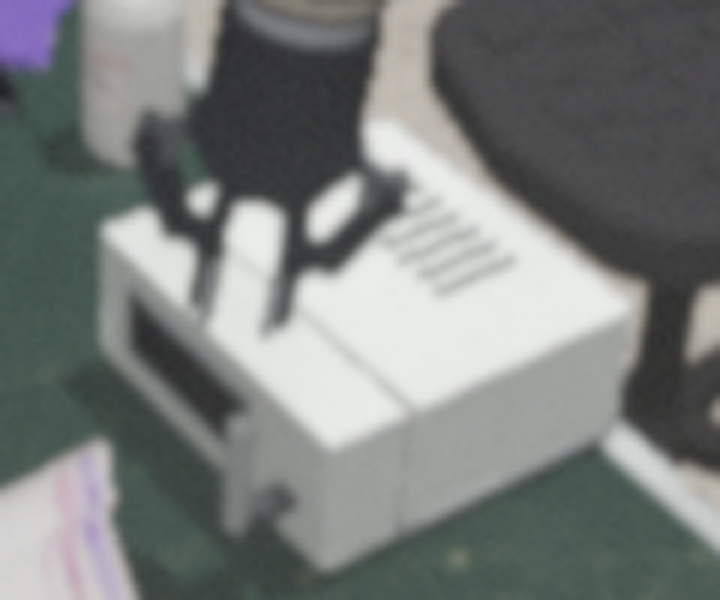

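View pics/d55c.png

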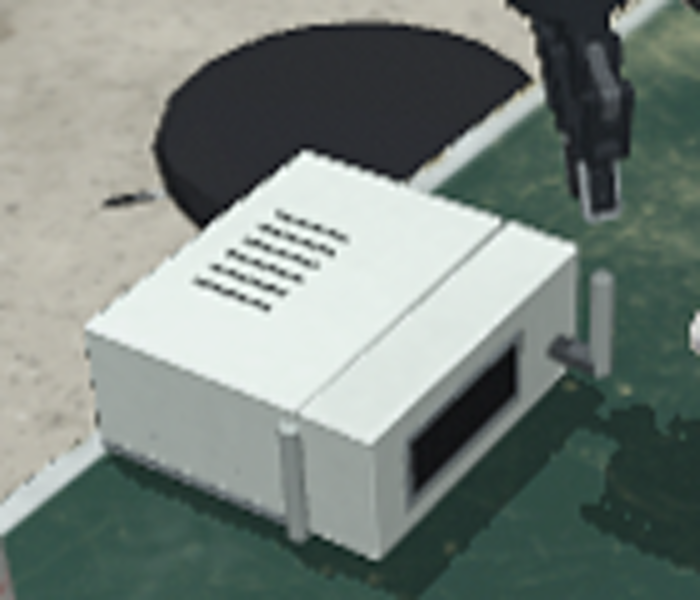

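Run:
```python
from h import *
rel((.487,.0955),-2.18)
```

```text
t 56.55 p [0.4829 0.0618 0.1698] yaw 43.90 zax [-0.153  0.051 -0.987] open 0.281 F [-0.2 -0.1 -0. ] q [-0.1   0.02  2.01  0.04  1.26  0.7 ]
d [0.0041 0.0337] turn [ -6.32  -7.16 -45.66]
```

Call:
move_arm --linear '[[0, 0.005, 0.005], [0, 0.005, 0], [0, 0.005, 0], [0, 0.005, 0], [0, 0.005, 0], [0, 0.005, 0], [0, 0.004, 0], [0, 0, 0], [0, 0, 0]]' --twist '[[-0.9, -1, -6.5], [-0.9, -1, -6.5], [-0.9, -1, -6.5], [-0.9, -1, -6.5], [-0.9, -1, -6.5], [-0.9, -1, -6.5], [-0.9, -1, -6.5], [0, 0, 0], [0, 0, 0]]' --grip 0

```text
time: 57.3
eef_pos: [0.4724, 0.0972, 0.159]
tcp_rot: [0.999, -0.038, -0.014, -0.005]
contact_force: [-0.6, -0.8, -0.3]
opening: -0.0
```

Run:
```python
from h import *
rel((.487,.0955),-2.18)
```

```text
t 57.30 p [0.4724 0.0972 0.159 ] yaw -4.33 zax [-0.027  0.01  -1.   ] open -0.000 F [-0.6 -0.8 -0.3] q [-0.01 -0.05  2.1   0.01  1.12  1.63]
d [ 0.0146 -0.0017] turn [-0.55 -1.55  2.16]
```

Call:
move_arm --linear '[[0.004, -0.001, -0.01], [0, 0, -0.025], [0, 0, -0.025], [0, 0, -0.01], [0, 0, 0], [0, 0, 0]]' --twist '[[-0.5, -1.5, 2.1], [0, 0, 0], [0, 0, 0], [0, 0, 0], [0, 0, 0], [0, 0, 0]]'

```text
time: 57.8
eef_pos: [0.475, 0.0949, 0.0839]
tcp_rot: [1.0, -0.012, -0.004, -0.001]
contact_force: [0.1, 0.3, 0.1]
opening: 0.0
```

Run:
```python
from h import *
rel((.509,.0955),-2.18); cam('wrist','w56')
```

```text
t 57.80 p [0.475  0.0949 0.0839] yaw -1.39 zax [-0.008  0.002 -1.   ] open 0.000 F [0.1 0.3 0.1] q [-0.01  0.06  2.15  0.    0.94  1.58]
d [0.034  0.0006] turn [-0.12 -0.45 -0.79]
```

View pics/w56.png

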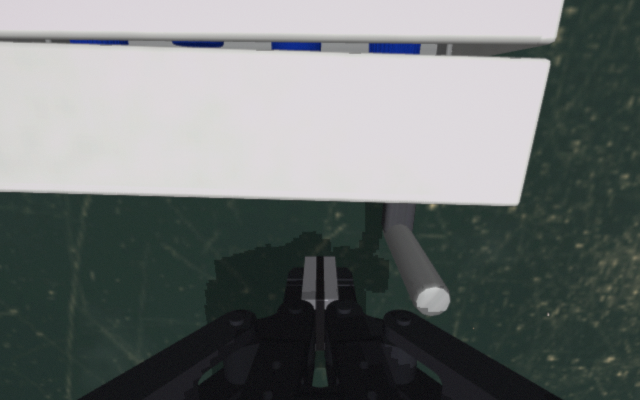

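Gap at the free end is visible (rows 42–60). Push the face.

Call:
move_arm --linear '[[0.006, 0, 0], [0.006, 0, 0], [0.006, 0, 0], [0.005, 0, 0], [0.005, 0, 0], [0.004, 0, 0], [0.004, 0, 0], [0.004, 0, 0], [0.004, 0, 0], [0, 0, 0]]' --twist '[[0, 0, 0], [0, 0, 0], [0, 0, 0], [0, 0, 0], [0, 0, 0], [0, 0, 0], [0, 0, 0], [0, 0, 0], [0, 0, 0], [0, 0, 0]]'

```text
time: 58.68
eef_pos: [0.5085, 0.0946, 0.0896]
tcp_rot: [0.999, -0.01, -0.031, 0.001]
contact_force: [0.3, 0.4, -0.1]
opening: 0.0
```

Run:
```python
from h import *
rel((.509,.0955),-2.18); cam('wrist','w57')
```

```text
t 58.68 p [0.5085 0.0946 0.0896] yaw -1.11 zax [-0.062 -0.001 -0.998] open 0.000 F [ 0.3  0.4 -0.1] q [-0.01  0.15  2.04 -0.    1.02  1.58]
d [0.0005 0.0009] turn [ 0.04 -3.54 -1.07]
```

View pics/w57.png

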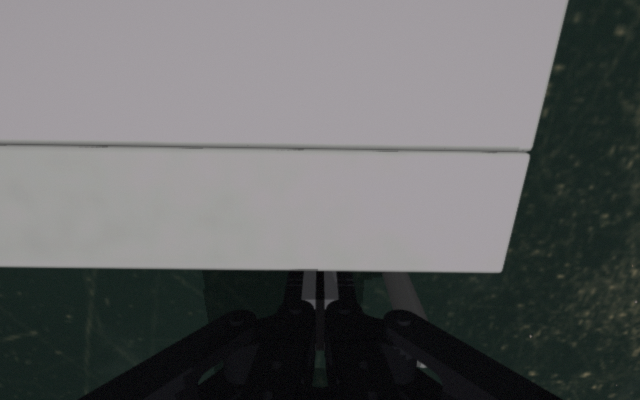

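Shut; a slight further push, then back straight off and up.

Call:
move_arm --linear '[[0.004, 0, 0], [0.004, 0, 0], [0, 0, 0], [-0.01, 0, 0], [-0.015, 0, 0], [-0.015, 0, 0.01], [0, 0, 0.03], [0, 0, 0.035], [0, 0, 0.035], [0, 0, 0]]' --twist '[[0, 0, 0], [0, 0, 0], [0, 0, 0], [0, 0, 0], [0, -2, 0], [0, 0, 0], [0, 0, 0], [0, 0, 0], [0, 0, 0], [0, 0, 0]]'

```text
time: 59.57
eef_pos: [0.4651, 0.0949, 0.2007]
tcp_rot: [1.0, -0.009, -0.025, 0.001]
contact_force: [1.5, 0.4, 1.1]
opening: 0.002
```

Run:
```python
from h import *
st(); cam('wrist','w58'); cam('side','d58');crop('d58',160,140,340,270,4,'d58c'); cam('scene','s58')
c=load("d58"); P=cloud(c)
```

```text
t 59.57 p [0.4651 0.0949 0.2007] yaw -1.03 zax [-0.05  -0.002 -0.999] open 0.002 F [1.5 0.4 1.1] q [-0.01 -0.1   2.07 -0.    1.23  1.58]
```

View pics/w58.png

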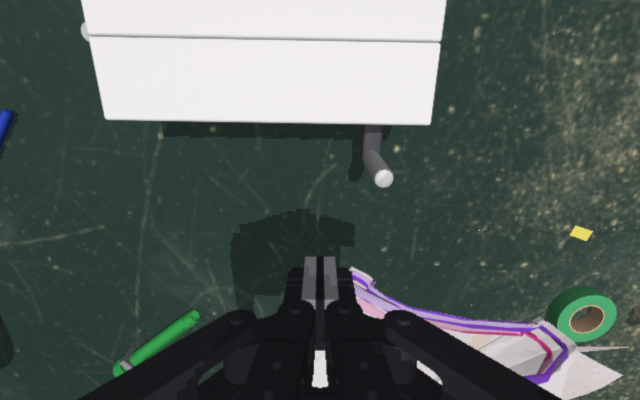

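View pics/d58c.png

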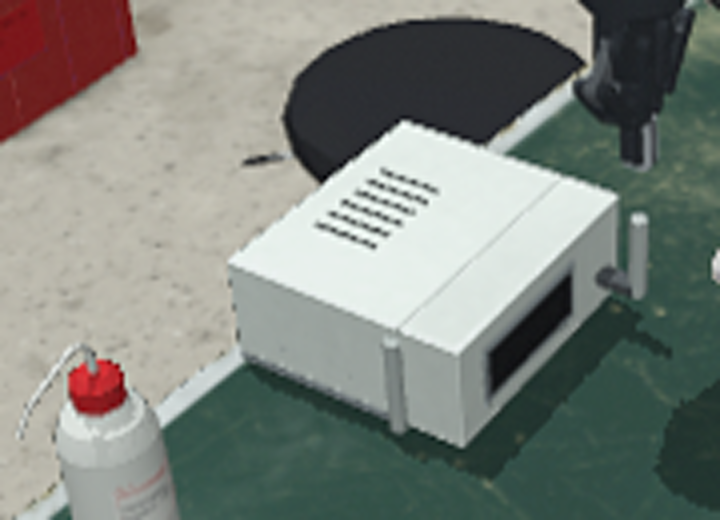

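View pics/s58.png

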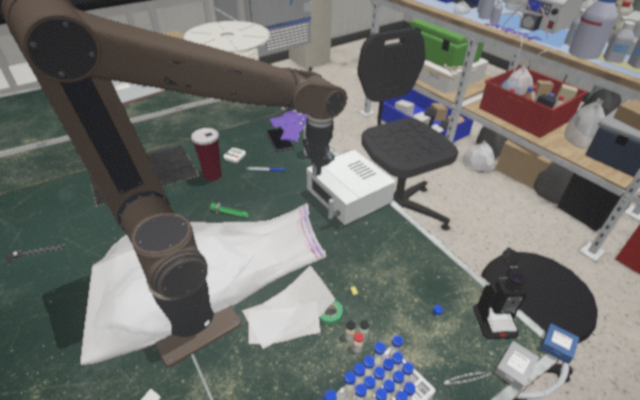

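Run:
```python
from h import *
c=load("w58"); print(atz(c,384,178,.11),xyz(c,384,179))
a=atz(c,105,120,.1);b=atz(c,431,124.5,.1); e=atz(c,90,36,.1);f=atz(c,440,42,.1)
for x,y in((a,b),(e,f)): print(x,y,"yaw",-np.degrees(np.arctan2(x[0]-y[0],x[1]-y[1])))
# wash bottle: red cap in side0 vs d58
for n in("side0","d58"):
    c=load(n); h=cv2.cvtColor(c["img"],cv2.COLOR_BGR2HSV)[220:260,165:205]; m=cv2.inRange(h,(0,150,90),(8,255,255))|cv2.inRange(h,(172,150,90),(180,255,255)); print(n,np.argwhere(m).mean(0),m.sum()//255)
```

```text
[0.48437657 0.05083631 0.11      ] [0.48408617 0.05105881 0.11133833]
[0.5244766  0.23422525 0.1       ] [0.51764608 0.0196188  0.1       ] yaw -1.8230003233939764
[0.57416446 0.23127888 0.1       ] [0.56712992 0.01899608 0.1       ] yaw -1.8979481370914395
side0 [16.34722222 18.86805556] 144
d58 [16.37062937 18.91608392] 143
```

```bash
python3 -c "
from plant import *
print(sign_off())"
```

```text
the job is handed in; nothing more can be done
None
```

The job is done and handed in at about 60 s of the 210 s allowed. All four lying tubes are in the tray, the tray is home and the door is shut.

**What I did**
- I opened the door by its handle to about 107° and pulled the tray out to its stop.
- I laid each tube in its own notch, blue cap towards the door.
- I slid the tray home, swung the door back by its handle, and pressed its face shut with closed fingers.

**Last checks that agreed**
- **Tubes:** all four lay level across both rails. Foot ends were at about +45 to +55 mm, within the allowed +36 to +63 mm. No tubes remain on the table.
- **Tray:** the pull reads 0.5–1 mm short of its starting position, which is within camera accuracy, and a second push met a firm stop.
- **Door:** the handle is within about 0.5 mm of its computed shut position. The door's edge and the chamber's front edge are parallel to about 0.1°.
- **Wash bottle:** its red cap sits at the same pixels as at the start.

**What went wrong and was fixed**
- Two tubes pitched about 20° in the grip before placing, most likely because the foot touched the roof edge. I set the front down first and let them settle; both then measured level.
- While closing, the handle slid towards the edge of the pads, so I regripped it part-way.
- The door sprang back a few millimetres when I released the handle, which is why I pressed it shut from the front.

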